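# Snap the retaining ring onto the tool barrel's shaft

### The arm

A 6-joint arm with a two-finger parallel gripper is mounted at the origin on the work surface. World frame = base frame: x ahead of the robot, y to its left, z up, the work surface at z = 0. Lengths are in m, angles in degrees, forces in N, time in s.
With the tool pointing down it reaches from about 0.4 to 0.825 m from the base axis. Payload 7 kg.
Tool frame: the origin (TCP) lies midway between the tips of the shut fingers; the grasp point (between the pads) lies 19 mm behind it; z points along the fingers, y is the direction in which the jaws open and shut (so a half turn about z gives the same grasp; the last joint's range is limited). The gripper opens to 88 mm and grips with 3 to 60 N. Pads are 19 mm wide; open, the fingers measure 130 mm over their backs; the gripper's body (78 mm by 193 mm) begins 47 mm behind the grasp point.
Start: joints at [80.048, 20.546, 0.682, 0, -70.136, -16.507], TCP at [0.301, 0.604, 0.227] pointing down, gripper open.
Joint ranges: [-176.03, 176.03], [-82.01, 121.73], [-58.28, 71.71], [-173.87, 95.51], [-174.79, -0.11], [-173.66, 173.66]. Speed limits (degrees/s): [136.94, 136.94, 172.46, 180, 180, 180].

### API

Orientations are given as [roll, pitch, yaw] about the fixed x, y, z axes, in that order (R = Rz(yaw) Ry(pitch) Rx(roll)).
In Python, from plant import get_state, capture, get_calibration, close_job, boxes_of, cut_out gives the robot as it stands.
- The arm moves only by the tool apply_moves, never from a script. Its argument "commands" is a list of rows, each an object with "grip": the closure, from 0 (fully open) to 1 (shut); "slide": the shift along the tool's x, y, z in m, a list of three; "roll": the turn about the tool's z in degrees. In form: [{"grip": grip, "slide": [x, y, z], "roll": roll}, ...]. A call has 1 to 5 rows; each row is the pose to reach, as a shift and turn from the pose commanded when the call began, along the tool's axes at that moment; what a row does not reach only later rows make up. A row lasts 1/8 s, in which the tool goes at most 62.5 mm and 10.7 degrees, less where a joint would pass 70% of its speed; a pose out of reach is approached as far as the arm can. A call with a gripper value outside its range is refused whole. The fingers move at their own pace and stop on an object; "grip_force" is the grip in N (left out, the last holds). Time passes only in rows, so rows that repeat a pose let the fingers close. It gives the time, the measured TCP pose, the force and the opening at its end, in the units of the state.
- get_state(): the state, without advancing time (a new reading comes with each control period).
- capture(name): name is "scene" or "top" or "wrist"; returns (picture, depth): 480x640x3 uint8, red, green, blue; 480x640 float32, m along the optical axis (not along the pixel's ray), 0 where there is no reading.
- get_calibration(name): a dict with "mtx" (3x3 intrinsics, pixels), "R" (3x3) and "t" (3): a world point X has camera coordinates R X + t. Camera axes: x right, y down, z forward; pixel columns grow to the right and rows downward; lengths in m; the calibration is good to about 2 mm. A picture is of the moment at which its call begins: read the wrist's pose just before it. get_calibration takes no time and is no camera call; for the wrist camera it gives the pose at the moment of the call.
- close_job(): hands the job in, once; it reports no verdict.
Trained networks look in the newest picture that a camera, given by its name, has taken for a name from the list of things; names that differ only in an ending like _2 or _b are one class to them, and where a whole thing is asked for, a point or a joint stands for the part that bears it (a point fixed in the world has none). Each returns a list of dicts, best first, with "score" (0 to 1); they miss things now and then, are a little off and sometimes report something else, mostly with a low value. They report only what shows in the picture. A call takes as long as a camera call. They do not tell look-alikes from the thing itself.
- boxes_of(name, camera): "position" ([x, y, z] in m, in the coordinates of the camera as it stood for that picture, good to about 4 mm: the middle of the surface that is visible of it).
- cut_out(name, camera): "mask" (480x640 bool, what is visible of it).
The state is a dict: "time_s": time; "joints": joint angles; "qd": joint speeds; "joint_torque": joint torques, N m; "tcp_pos": TCP position; "eef_rot": TCP orientation; "contact_force": force on the tool from outside, world axes, zero at the start; "moment": the same for the moment, N m; "gripper_width": finger opening in m.
Only numpy, scipy, OpenCV 4.12 (cv2) and the standard library are available. Lean on these libraries where they do the work, as an engineer would, in place of code of your own. Each camera call takes 0.05 s, during which the arm holds its last target.

### The job

Take the circlip pliers from their stand, put their tips in the two ears of the retaining ring lying on the aluminium rest, spread the ring just enough and lift it off, then slide it down over the barrel's upright shaft, pressing the spring washer firmly but not hard all the way to its stop, and let the ring snap closed in the groove. Put the pliers back upright in their stand. Handle the ring only with the pliers, do not overstretch it, and leave the other parts on the bench alone.

Things in the scene. Friction and masses are not known exactly. Their poses are not given: they have to be found in the camera images.
- pliers: External circlip pliers standing upright, black handles up, steel jaws down; about 120 g. Origin: the pivot; x along the pivot pin, y the line along which handles and jaws move, z up. From 49 mm below to 72 mm above the pivot, 14 mm thick (x). Return spring: pushes each handle out with 4 N at rest, 8 N at 0.2 rad.
- pliers_grip (a point): Middle of the handles, 50 mm above the pivot. Handles 14 mm wide (x), outer faces 50 mm apart here at rest, leaning out 0.12 rad to the top, 22 mm above this point. A guard ledge sticks out of each handle to 33 mm from the middle; its top is 22 mm below this point: keep finger ends just above it, they can push down on it.
- pliers_tips (a point): Midway between the jaws' flat ends (each 12 x 8 mm), 45 mm below the pivot. From each a 3 mm square pin, 4 mm long, points down, 6 mm either side of the middle at rest. A light grip closing the handles by 2 to 3 mm holds the tool and brings the pins to about 8 mm, in line with the relaxed ring's ear holes.
- pliers_left (a joint): Angle of the +y half of the pliers, rad: 0 at rest, grows as the handles are squeezed (stop 0.32); the other half mirrors it. Pins stand 6 + 47 sin(angle) mm either side of the middle. With the ring's ears on the pins, 0.22 to 0.255 spreads it enough (handles then about 26 mm apart where gripped).
- stand: Fixed pliers stand: grey pocket on a 90 x 80 mm steel base. Origin: centre of its underside. Pocket at the centre: 16 mm inside along x with a flared mouth, 34 mm along y, rim 45 mm high. Its slotted floor carries the jaw ends 14 mm up, so the pliers' pivot stands 59 mm above the origin, x and y axes along the stand's (either way round).
- ring: Dark steel retaining ring lying flat, 5 mm thick, 52 mm across, 30 g. Origin: centre of its underside; gap and ears on its +x side, hinge 24 mm to -x. Ears 12 mm square with a 6 mm square through hole; hole centres 30.4 mm to +x and 8.15 mm either side (spread: 28.5 and 16 mm). It springs shut: 3 N at the ears relaxed, 7 N spread.
- ring_left (a joint): Opening angle of the ring's +y arm, rad: 0 relaxed. At 0.12 the ring is a circle 42 mm inside and passes the 40 mm shaft; keep to 0.13 to 0.165. Above 0.19 it is overstretched and spoilt.
- ring_right (a joint): The same for the ring's -y arm; it mirrors the left.
- rest: Fixed aluminium rest block, 90 x 80 mm, top 20 mm above its origin (centre of underside), with a 29 mm round locating boss, 5 mm high, inside the ring that lies flat on it.
- barrel: Fixed black tool barrel, 72 mm across, 62 mm high, upright in a clamp block on a 110 mm square base; origin: centre of the underside. A vertical steel shaft stands out of its top; from below it has a 76 mm round spring washer, a groove 33 mm across, a land 40 mm across and 20 mm long, a 6 mm cone, and a nose 30 mm across, 6 mm long.
- barrel_top (a point): Centre of the barrel's top, on the shaft's axis. Shims set how far the shaft stands out: 0 to 24 mm above its lowest position, not measured (it does not move). Lowest: washer top 11 mm, land 14.5 to 34.5, nose tip 46.5 mm above this point. The washer gives 3 mm (4 N, then 7 N at its solid stop); the ring snaps in only with the washer within 1 mm of it. Press under 20 N.
- bearing: Bystander: steel bearing, 48 mm across, 14 mm high, lying on the bench.
- spring: Bystander: coil spring standing on end, 22 mm across, 38 mm high.
- driver: Bystander: screwdriver lying on the bench beyond the work.
Mind the look-alikes: they are no part of the job. There is more than one size of the pliers; the job needs the largest.

How it is judged (in metres and radians):
On the way, in this order (a step that is already met when the one before it is completed fails the run):
1. the ring is spread on the pliers and lifted at least 10 mm off its rest (value of joint ring_left above 0.08 rad and z of ring in the frame of rest above 0.03 m and distance between ring and pliers_tips below 0.04 m), for 0.2 s.
2. the ring has snapped closed in the shaft's groove and the pliers have left it (horizontal distance between ring and barrel_top below 0.006 m and z of ring in the frame of barrel_top between 0.0065 and 0.0345 m and value of joint each of ring_left, ring_right below 0.03 rad and angle between ring's own z axis and vertical below 0.12 rad and distance between ring and pliers_tips above 0.045 m), for 0.2 s.
At the end, for the whole second after the job is handed in: Ring closed (arms under 0.03 rad), level (0.12 rad), within 6 mm of the shaft axis, underside 6.5 to 34.5 mm above the barrel top (so in the groove); pliers released and at rest in the stand: pivot 54 to 64 mm high, within 12 mm of its centre, within 0.12 rad of upright (horizontal distance between ring and barrel_top below 0.006 m and z of ring in the frame of barrel_top between 0.0065 and 0.0345 m and value of joint each of ring_left, ring_right below 0.03 rad and angle between each of ring, pliers's own z axis and vertical below 0.12 rad and horizontal distance between pliers and stand below 0.012 m and height (world z) of pliers between 0.054 and 0.064 m and linear speed of pliers below 0.02 m/s); the robot touches nothing.
It fails at once if the ring is overstretched (an arm opened beyond 0.19 rad) (value of joint any of ring_left, ring_right above 0.19 rad).
It fails at once if the pliers press the ring on the barrel's shaft or washer with more than 22 N (contact force between ring and barrel above 22 N and contact force between pliers and ring above 22 N).
It fails at once if the ring is handled with the fingers (contact force between the fingers and ring above 1 N).
It fails at once if a bystander is moved more than 15 mm (distance of any of bearing, spring, driver from where it was at the start of the episode above 0.015 m).
It also fails if it takes over 72 s, if anything falls off the work surface, if the arm or the gripper's body presses on something with over 40 N, if the wrist force passes 120 N, or if a joint passes its speed limit or range.

## Working session

There is one attempt and no reset: what is moved stays moved. The work goes in short steps, Python scripts to look and compute and a tool call to move; the robot and the scene stay as the last step left them, time stands still between calls to the robot, and variables do not carry over. Pictures are saved under pics/ and viewed, and the job is handed in when it is done.

Besides the shell and the picture viewer there is one more tool, called by a JSON object that holds its "api" and its "payload". apply_moves: Moves the arm, as the interface text tells. Its arguments: {"type":"object","properties":{"commands":{"type":"array"},"grip_force":{"type":"number"}},"required":["commands"]}

```bash
ls; mkdir -p pics; python3 - <<'E'
from plant import *
import cv2
s=get_state();print(s)
for c in("scene","top","wrist"):
    p,d=capture(c);cv2.imwrite(f"pics/{c}0.png",p[:,:,::-1]);k=get_calibration(c);print(c,k)
E
```

```text
pics
{'time_s': 0.0, 'joints': array([ 8.00473286e+01,  2.05906613e+01,  6.34398831e-01, -1.95249074e-02,
       -7.01353262e+01, -1.65062853e+01]), 'qd': array([ 0.06136363, -0.00424827, -0.06543178, -0.0630737 ,  0.01944947,
       -0.0255558 ]), 'joint_torque': array([ 4.02722644e-04, -5.82715666e+01,  2.93050128e+01,  6.99698657e+00,
        6.86248895e-03, -1.65653405e-04]), 'tcp_pos': array([0.30056845, 0.60385075, 0.22563804]), 'eef_rot': array([ 1.79906971e+02, -8.42633229e-03, -2.64655992e+01]), 'contact_force': array([ 0.10704338, -0.41977261,  0.02480688]), 'moment': array([-0.01969775,  0.01087652,  0.0484523 ]), 'gripper_width': 0.08773694927948435}
scene {'mtx': array([[435.78690157,   0.        , 314.28016491],
       [  0.        , 435.78690157, 239.09514179],
       [  0.        ,   0.        ,   1.        ]]), 'R': array([[-0.50880281,  0.86077115, -0.01388247],
       [ 0.71214558,  0.41177999, -0.56858237],
       [-0.48370278, -0.29918265, -0.82250919]]), 't': array([ 0.3396815 , -0.31022268,  1.0335872 ])}
top {'mtx': array([[592.7367756 ,   0.        , 307.86839314],
       [  0.        , 592.7367756 , 234.25588613],
       [  0.        ,   0.        ,   1.        ]]), 'R': array([[-0.01045368, -0.99988447,  0.01103516],
       [-0.98617888,  0.00848422, -0.1654667 ],
       [ 0.16535396, -0.01261238, -0.98615364]]), 't': array([-0.05850714,  0.59082991,  1.12052919])}
wrist {'mtx': array([[347.53145996,   0.        , 315.7203101 ],
       [  0.        , 347.53145996, 241.88465049],
       [  0.        ,   0.        ,   1.        ]]), 'R': array([[-4.45442709e-01, -8.95310221e-01,  6.34394368e-04],
       [-8.62317954e-01,  4.29218470e-01,  2.68661964e-01],
       [-2.40808096e-01,  1.19126463e-01, -9.63234315e-01]]), 't': array([ 0.67308648, -0.03362629,  0.39063564])}
```

View pics/scene0.png

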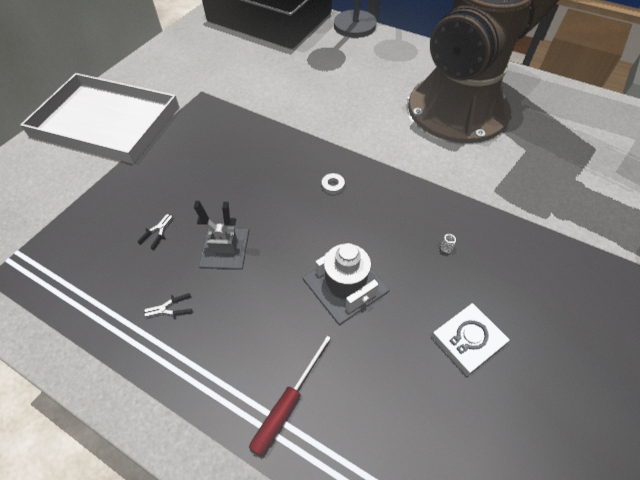

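View pics/top0.png

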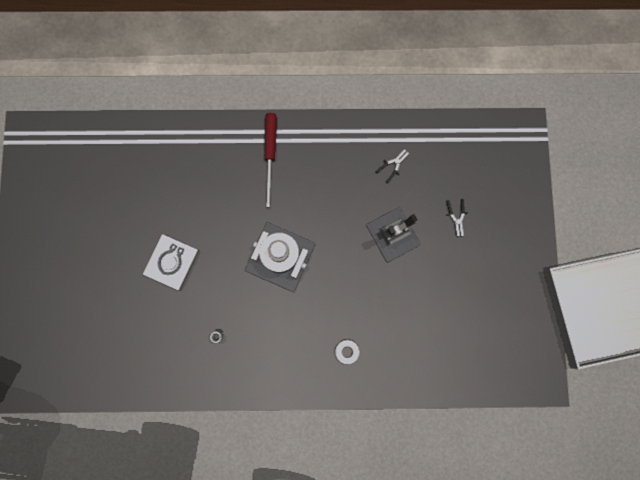

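View pics/wrist0.png

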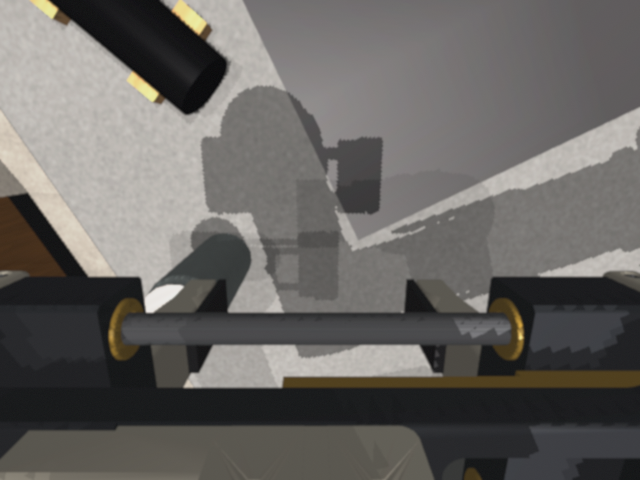

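The stand with upright pliers is at top px (395,233), the rest and ring at (171,262), the barrel at (279,253). Two smaller pliers lie on the bench at (395,163) and (458,215); those are the decoys.

```bash
cat > h.py <<'E'
from plant import *
import cv2, numpy as np
def cloud(cam,d,K=None):
    k=K or get_calibration(cam);m=k['mtx']
    v,u=np.mgrid[0:480,0:640]
    P=np.stack([(u-m[0,2])/m[0,0]*d,(v-m[1,2])/m[1,1]*d,d],-1)
    return (P-k['t'])@k['R']   # R^T(P-t)
def proj(cam,X,K=None):
    k=K or get_calibration(cam);c=k['R']@np.asarray(X)+k['t'];q=k['mtx']@c;return q[:2]/q[2]
E
python3 - <<'E'
from h import *
for c in("scene","top"):
    p,d=capture(c);W=cloud(c,d);np.savez(f"{c}.npz",p=p,d=d,W=W)
    k=get_calibration(c)
    for n in("pliers","stand","ring","rest","barrel","bearing","spring","driver","pliers_grip","pliers_tips"):
        try:
            for o in boxes_of(n,c)[:3]:
                w=k['R'].T@(np.array(o['position'])-k['t']);print(c,n,round(o['score'],2),w.round(3))
        except Exception as e: print(c,n,e)
    for n in("ring","rest","stand","pliers","barrel"):
        for i,o in enumerate(cut_out(n,c)[:3]):
            m=o['mask'];w=W[m&(d>0)];ys,xs=np.nonzero(m)
            print(c,n,round(o['score'],2),m.sum(),'px',xs.min(),xs.max(),ys.min(),ys.max(),'mean',w.mean(0).round(4),'zpct',np.percentile(w[:,2],[2,50,98]).round(4))
            np.save(f"m_{c}_{n}_{i}.npy",m)
print(get_state()['time_s'])
E
```

```text
scene pliers 0.82 [ 0.637 -0.374  0.009]
scene pliers 0.73 [ 0.601 -0.24   0.089]
scene pliers 0.63 [ 0.745 -0.245  0.004]
scene stand 0.93 [ 0.612 -0.222  0.003]
scene ring 0.88 [0.553 0.209 0.024]
scene rest 0.79 [0.547 0.215 0.019]
scene rest 0.73 [ 0.59  -0.216  0.085]
scene barrel 0.67 [0.573 0.007 0.042]
scene bearing 0.92 [ 0.369 -0.134  0.014]
scene spring 0.64 [0.396 0.121 0.022]
scene driver 0.7 [0.798 0.018 0.025]
scene pliers_grip 0.96 [ 0.748 -0.241  0.007]
scene pliers_grip 0.93 [ 0.595 -0.237  0.089]
scene pliers_grip 0.92 [ 0.637 -0.368  0.007]
scene pliers_tips 0.95 [ 0.635 -0.371  0.005]
scene pliers_tips 0.87 [ 0.601 -0.238  0.086]
scene pliers_tips 0.69 [ 0.746 -0.239  0.008]
scene ring 0.79 427 px 450 488 321 353 mean [0.5473 0.213  0.0236] zpct [0.0191 0.024  0.0263]
scene rest 0.94 2727 px 432 508 304 375 mean [0.5475 0.2148 0.0185] zpct [0.0007 0.0193 0.0254]
scene rest 0.16 4076 px 303 389 244 324 mean [0.5704 0.0015 0.0445] zpct [0.0032 0.0434 0.1102]
scene stand 0.58 1523 px 200 248 228 269 mean [ 0.6053 -0.2268  0.0135] zpct [0.0023 0.0056 0.0456]
scene pl
[... 1073 characters left out ...]
4  0.0291]
top rest 0.9 1503 px 144 197 235 290 mean [0.5393 0.2112 0.0197] zpct [0.0097 0.0199 0.0262]
top stand 0.63 1538 px 365 418 207 261 mean [ 0.594  -0.2354  0.0128] zpct [0.0001 0.0066 0.0495]
top pliers 0.87 267 px 384 415 215 237 mean [ 0.5945 -0.2379  0.0965] zpct [0.0466 0.0909 0.1334]
top pliers 0.77 263 px 446 466 200 236 mean [ 0.6269 -0.3718  0.0086] zpct [0.0004 0.0089 0.0142]
top pliers 0.74 292 px 375 408 150 183 mean [ 0.7437 -0.2454  0.0073] zpct [-0.0025  0.0082  0.0143]
top barrel 0.95 2862 px 247 313 224 291 mean [ 0.5458 -0.0087  0.0455] zpct [0.0035 0.0449 0.1116]
top barrel 0.72 710 px 263 276 113 206 mean [0.7811 0.014  0.0201] zpct [-0.0002  0.0215  0.0284]
1.75
```

```bash
python3 - <<'E'
import cv2,numpy as np
a=cv2.imread('pics/top0.png')
x=lambda i,r:cv2.resize(i[r[1]:r[3],r[0]:r[2]],(400,400),interpolation=cv2.INTER_CUBIC)
b=cv2.imread('pics/scene0.png')
o=np.hstack([x(a,(130,220,220,310)),x(a,(355,190,445,280))])
cv2.imwrite('pics/z1.png',o)
o=np.hstack([x(b,(420,290,520,390)),x(b,(180,180,280,280))])
cv2.imwrite('pics/z2.png',o)
E
```

```text
(no output)
```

View pics/z1.png

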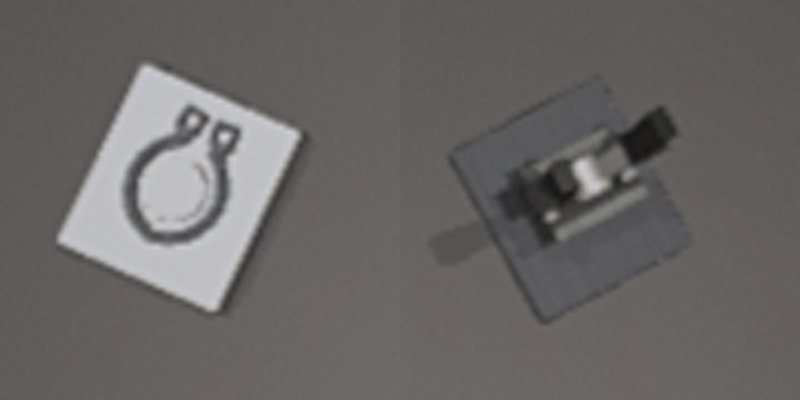

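View pics/z2.png

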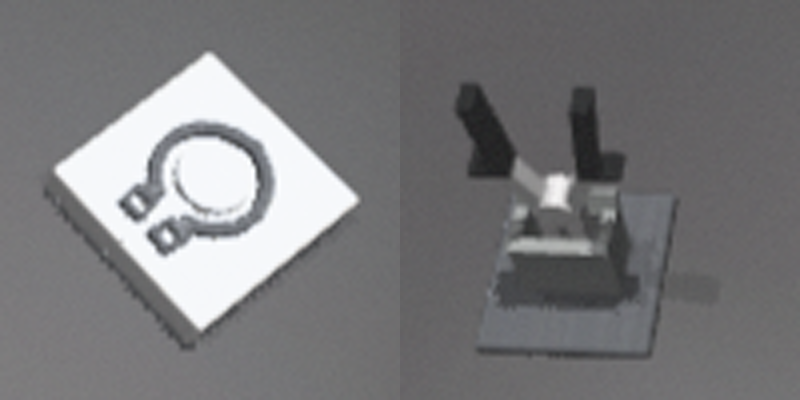

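```bash
cat >> h.py <<'E'
def go(x,y,z,yaw,s=None):
    """slide & roll from present pose to target (tool down)"""
    s=s or get_state();p=s['tcp_pos'];y0=s['eef_rot'][2];a=np.radians(y0)
    d=np.array([x,y,z])-p
    sl=[d[0]*np.cos(a)+d[1]*np.sin(a), d[0]*np.sin(a)-d[1]*np.cos(a), -d[2]]
    r=-((yaw-y0+180)%360-180)
    print('t',round(s['time_s'],2),'tcp',p.round(4),'rot',s['eef_rot'].round(2),'w',round(s['gripper_width'],4),'F',s['contact_force'].round(1))
    print(' slide',np.round(sl,4),'roll',round(r,2),'rows>=',round(max(np.linalg.norm(sl)/.0625,abs(r)/10.7),1), 'j6',s['joints'][5].round(1))
E
python3 -c "
from h import *
go(.489,.235,.2,-22.6)"
```

```text
t 1.75 tcp [0.3008 0.6043 0.2266] rot [-180.     -0.    -26.46] w 0.0874 F [ 0.8 -0.3  0.6]
 slide [0.333  0.2467 0.0266] roll -3.86 rows>= 6.6 j6 -16.5
```

{"api": "apply_moves", "payload": {"commands": [{"grip":0,"slide":[0.047,0.035,0.004],"roll":-0.6},{"grip":0,"slide":[0.095,0.07,0.008],"roll":-1.1},{"grip":0,"slide":[0.142,0.105,0.012],"roll":-1.7},{"grip":0,"slide":[0.19,0.14,0.016],"roll":-2.3},{"grip":0,"slide":[0.237,0.175,0.02],"roll":-2.8}]}}

```text
time_s: 2.38
tcp_pos: [0.4356, 0.3403, 0.2068]
eef_rot: [-180.0, -0.0, -23.6]
contact_force: [0.9, 0.2, 0.3]
gripper_width: 0.0878
```

{"api": "apply_moves", "payload": {"commands": [{"grip":0,"slide":[0.05,0.04,0.003],"roll":-0.5},{"grip":0,"slide":[0.099,0.067,0.007],"roll":-1},{"grip":0,"slide":[0.099,0.067,0.007],"roll":-1}]}}

```text
time_s: 2.75
tcp_pos: [0.5002, 0.2377, 0.1994]
eef_rot: [180.0, 0.0, -22.9]
contact_force: [0.9, 0.7, -0.2]
gripper_width: 0.0878
```

```bash
python3 - <<'E'
from h import *
go(.489,.235,.2,-22.6)
K=get_calibration('wrist');p,d=capture('wrist');W=cloud('wrist',d,K)
np.savez('wr1.npz',p=p,d=d,W=W,**{k:np.array(v) for k,v in K.items()})
cv2.imwrite('pics/wr1.png',p[:,:,::-1])
for n in('ring','rest'):
  for i,o in enumerate(cut_out(n,'wrist')[:2]):
    m=o['mask'];np.save(f'm_wr1_{n}_{i}.npy',m);w=W[m&(d>0)]
    print(n,o['score'],m.sum(),w.mean(0).round(4),np.percentile(w[:,2],[2,50,98]).round(4))
E
```

```text
t 2.75 tcp [0.5002 0.2377 0.1994] rot [179.97   0.   -22.92] w 0.0878 F [ 0.9  0.7 -0.2]
 slide [-0.0092  0.0069 -0.0006] roll -0.32 rows>= 0.2 j6 21.4
ring 0.95 884 [0.5432 0.2133 0.0255] [0.0207 0.0257 0.0272]
rest 0.85 7106 [0.5437 0.2124 0.0212] [0.019  0.0209 0.0264]
```

View pics/wr1.png

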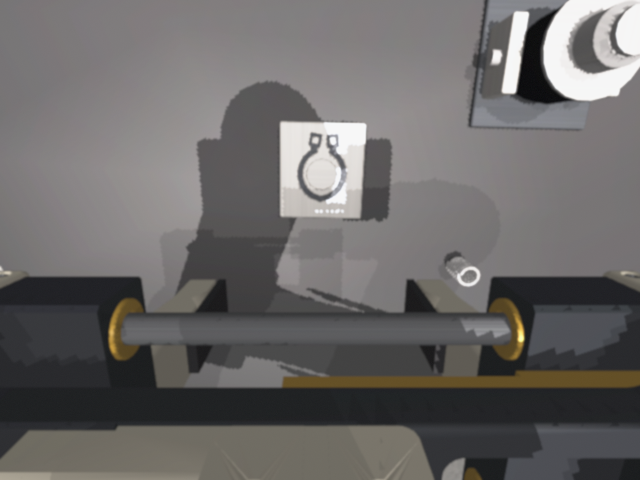

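```bash
python3 - <<'E'
from h import *
print(get_state()['joints'].round(2))
d=np.load('wr1.npz');W=d['W'];p=d['p']
for n in ('ring','rest'):
    m=np.load(f'm_wr1_{n}_0.npy');ys,xs=np.nonzero(m);print(n,xs.min(),xs.max(),ys.min(),ys.max())
K=get_calibration('wrist');print((-K['R'].T@K['t']).round(4))
a=cv2.resize(p[110:230,260:380][:,:,::-1],(600,600),interpolation=cv2.INTER_CUBIC);cv2.imwrite('pics/wr1z.png',a)
for v in (132,140,146): print([int(p[v,u].mean()) for u in range(300,346)])
E
```

```text
[ 46.05  10.32 -17.02  -0.   -62.64  21.26]
ring 297 344 134 201
rest 279 366 121 217
[0.5649 0.2117 0.3587]
[229, 228, 226, 226, 227, 228, 228, 228, 229, 224, 203, 175, 169, 180, 187, 195, 207, 217, 220, 222, 224, 226, 227, 228, 228, 228, 233, 243, 247, 247, 247, 247, 247, 247, 247, 247, 247, 247, 247, 247, 247, 247, 247, 247, 247, 247]
[229, 227, 225, 225, 226, 227, 227, 225, 211, 163, 117, 132, 184, 217, 225, 228, 227, 217, 174, 126, 123, 165, 200, 219, 222, 213, 173, 126, 115, 160, 227, 247, 247, 247, 247, 232, 182, 171, 219, 246, 247, 247, 247, 247, 247, 247]
[228, 226, 224, 225, 226, 227, 227, 227, 221, 195, 153, 118, 101, 99, 100, 102, 103, 105, 112, 142, 188, 220, 226, 227, 225, 216, 185, 141, 108, 96, 96, 99, 111, 133, 156, 171, 182, 195, 222, 243, 246, 247, 247, 247, 247, 247]
```

View pics/wr1z.png

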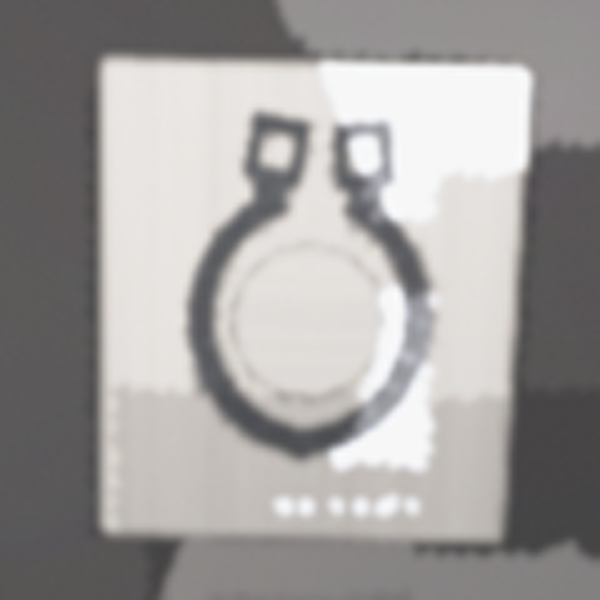

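{"api": "apply_moves", "payload": {"commands": [{"grip":0,"slide":[0.0,0.004,0.05],"roll":0},{"grip":0,"slide":[0.0,0.005,0.1],"roll":0},{"grip":0,"slide":[0.0,0.005,0.1],"roll":0}]}}

```text
time_s: 3.28
tcp_pos: [0.4942, 0.2356, 0.0967]
eef_rot: [179.6, 0.2, -22.6]
contact_force: [0.2, -0.3, 0.5]
gripper_width: 0.0876
```

```bash
python3 - <<'E'
from h import *
go(.489,.235,.1,-22.6)
K=get_calibration('wrist');p,d=capture('wrist');W=cloud('wrist',d,K)
np.savez('wr2.npz',p=p,d=d,W=W,**{k:np.array(v) for k,v in K.items()})
cv2.imwrite('pics/wr2.png',p[:,:,::-1])
o=cut_out('ring','wrist')[0];m=o['mask'];np.save('m_wr2_ring.npy',m);w=W[m&(d>0)];ys,xs=np.nonzero(m)
print(o['score'],m.sum(),w.mean(0).round(4),np.percentile(w[:,2],[2,50,98]).round(4),xs.min(),xs.max(),ys.min(),ys.max())
x0,x1,y0,y1=xs.min()-20,xs.max()+20,ys.min()-15,ys.max()+15
print(x0,y0)
cv2.imwrite('pics/wr2z.png',cv2.resize(p[y0:y1,x0:x1][:,:,::-1],None,fx=5,fy=5,interpolation=cv2.INTER_CUBIC))
E
```

```text
t 3.27 tcp [0.4942 0.2356 0.0967] rot [179.64   0.18 -22.58] w 0.0876 F [ 0.2 -0.3  0.5]
 slide [-0.0046  0.0026 -0.0033] roll 0.02 rows>= 0.1 j6 21.5
0.65 2352 [0.5465 0.2103 0.0253] [0.0205 0.0257 0.0271] 282 353 118 218
262 103
```

View pics/wr2z.png

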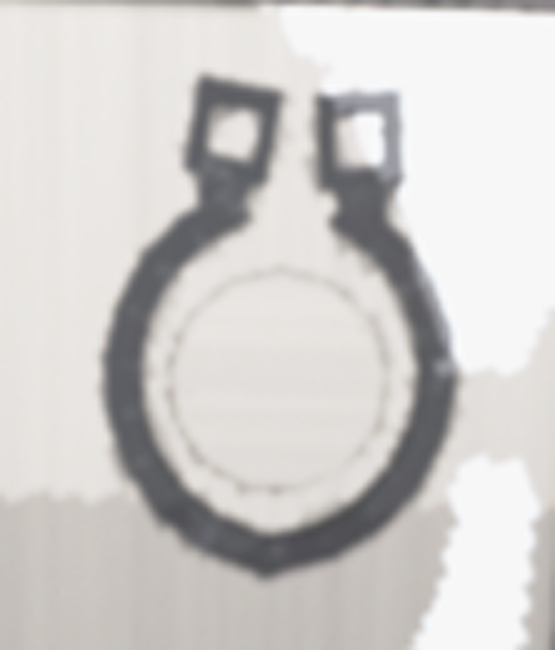

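```bash
cat >> h.py <<'E'
def pix2plane(K,u,v,z):
    m=K['mtx'];c=-K['R'].T@K['t'];r=K['R'].T@np.array([(u-m[0,2])/m[0,0],(v-m[1,2])/m[1,1],1]);return c+r*(z-c[2])/r[2]
E
python3 - <<'E'
from h import *
def ana(f,L,R,hinge,z):
    K=np.load(f);l,r,h=[pix2plane(K,*q,z)for q in(L,R,hinge)]
    m=(l+r)/2;dy=l-r;yaw=np.degrees(np.arctan2(dy[1],dy[0]))-90
    ax=m-h;print(f,'holes',l.round(4),r.round(4),'dist',np.linalg.norm(l-r).round(4),'mid',m.round(4),'yaw from holes',yaw.round(1),'from axis',np.degrees(np.arctan2(ax[1],ax[0])).round(1),'len',np.linalg.norm(ax).round(4))
ana('wr2.npz',(308.7,129.4),(333.8,130.6),(315.4,218),.025)
ana('wr1.npz',(315.2,140),(332.8,140.4),(320.4,200.8),.025)
# triangulate holes height
A=np.load('wr1.npz');B=np.load('wr2.npz')
def P(K):return K['mtx']@np.c_[K['R'],K['t']]
for a,b in(((315.2,140.),(308.7,129.4)),((332.8,140.4),(333.8,130.6))):
    X=cv2.triangulatePoints(P(A),P(B),np.array(a).reshape(2,1),np.array(b).reshape(2,1));print((X[:3]/X[3]).T.round(4))
# top cam check
d=np.load('top.npz')
for f in ('wr1','wr2'):
    W=np.load(f+'.npz')['W'];v=np.load(f+'.npz')['p']
    s=(np.abs(W[...,0]-.545)<.06)&(np.abs(W[...,1]-.212)<.06)&(np.abs(W[...,2]-.02)<.003)
    pts=W[s][:,:2].astype(np.float32);print(f,'rest rect',cv2.minAreaRect(pts),np.median(W[s][:,2]))
s=(np.abs(d['W'][...,0]-.545)<.06)&(np.abs(d['W'][...,1]-.212)<.06)&(np.abs(d['W'][...,2]-.02)<.006)
print('top',cv2.minAreaRect(d['W'][s][:,:2].astype(np.float32)))
E
```

```text
wr2.npz holes [0.5705 0.2068 0.025 ] [0.5638 0.1924 0.025 ] dist 0.0159 mid [0.5672 0.1996 0.025 ] yaw from holes -25.2 from axis -26.3 len 0.0568
wr1.npz holes [0.5705 0.207  0.025 ] [0.5639 0.1922 0.025 ] dist 0.0162 mid [0.5672 0.1996 0.025 ] yaw from holes -24.2 from axis -26.1 len 0.0562
[[0.5705 0.2069 0.0267]]
[[0.5638 0.1919 0.0182]]
wr1 rest rect ((0.5420162081718445, 0.21264852583408356), (0.07949820160865784, 0.09000679105520248), 65.66999816894531) 0.020739748300229333
wr2 rest rect ((0.5417407155036926, 0.21289128065109253), (0.08026242256164551, 0.09039214253425598), 65.73005676269531) 0.02077807834944729
top ((0.5417739152908325, 0.2134207785129547), (0.08112949132919312, 0.08989552408456802), 65.75956726074219)
```

```bash
python3 -c "
from h import *
go(.482,.023,.2,-45)"
```

```text
t 3.38 tcp [0.4972 0.2376 0.1008] rot [-1.7999e+02 -5.0000e-02 -2.2530e+01] w 0.0874 F [-0.5 -0.5  0.3]
 slide [ 0.0682  0.2041 -0.0992] roll 22.47 rows>= 3.8 j6 21.5
```

{"api": "apply_moves", "payload": {"commands": [{"grip":0,"slide":[0.014,0.041,-0.04],"roll":5},{"grip":0,"slide":[0.028,0.082,-0.07],"roll":10},{"grip":0,"slide":[0.042,0.123,-0.1],"roll":15},{"grip":0,"slide":[0.056,0.164,-0.1],"roll":19},{"grip":0,"slide":[0.068,0.204,-0.1],"roll":22.5}]}}

```text
time_s: 4.0
tcp_pos: [0.4822, 0.0214, 0.2033]
eef_rot: [-179.7, -0.2, -45.2]
contact_force: [0.9, -0.4, -0.4]
gripper_width: 0.0873
```

{"api": "apply_moves", "payload": {"commands": [{"grip":0,"slide":[0,0,0],"roll":0},{"grip":0,"slide":[0,0,0],"roll":0}]}}

```text
time_s: 4.25
tcp_pos: [0.482, 0.0224, 0.2017]
eef_rot: [-179.8, -0.1, -45.1]
contact_force: [0.2, -0.1, -0.4]
gripper_width: 0.0876
```

```bash
python3 - <<'E'
from h import *
go(.66,-.205,.22,-155.8)
K=get_calibration('wrist');p,d=capture('wrist');W=cloud('wrist',d,K)
np.savez('wr3.npz',p=p,d=d,W=W,**{k:np.array(v) for k,v in K.items()})
cv2.imwrite('pics/wr3.png',p[:,:,::-1])
for z0,z1 in((.055,.067),(.068,.082),(.082,.09),(.09,.1),(.1,.107),(.107,.12)):
    for nm,Q in(('wr',W),('top',np.load('top.npz')['W']),('scene',np.load('scene.npz')['W'])):
        s=(np.hypot(Q[...,0]-.547,Q[...,1]+.008)<.05)&(Q[...,2]>z0)&(Q[...,2]<z1)
        q=Q[s].astype(np.float32)
        if len(q)>5: c=cv2.minEnclosingCircle(q[:,:2]);print(nm,z0,z1,len(q),np.round(c[0],4),round(c[1],4),np.percentile(q[:,2],[5,50,95]).round(4))
E
```

```text
t 4.25 tcp [0.482  0.0224 0.2017] rot [-1.798e+02 -9.000e-02 -4.514e+01] w 0.0876 F [ 0.2 -0.1 -0.4]
 slide [ 0.2867  0.0342 -0.0183] roll 110.66 rows>= 10.3 j6 18.8Traceback (most recent call last):
  File "<stdin>", line 10, in <module>
cv2.error: OpenCV(4.12.0) /io/opencv/modules/imgproc/src/shapedescr.cpp:201: error: (-215:Assertion failed) count >= 0 && (depth == CV_32F || depth == CV_32S) in function 'minEnclosingCircle'
```

View pics/wr3.png

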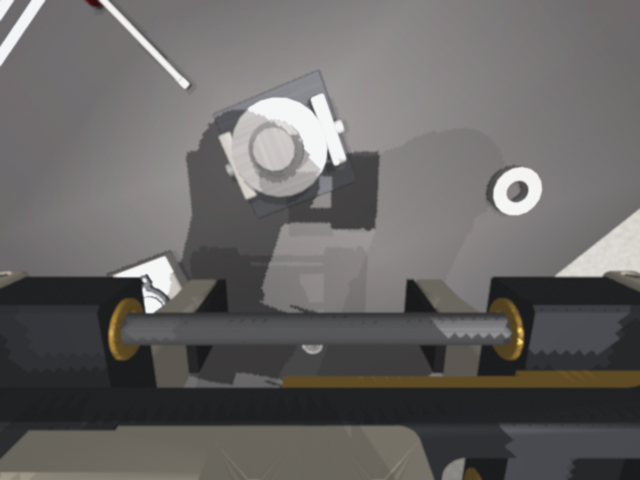

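```bash
python3 - <<'E'
from h import *
W=np.load('wr3.npz')['W']
for nm,Q in(('wr',W),('top',np.load('top.npz')['W']),('scene',np.load('scene.npz')['W'])):
  s=(np.hypot(Q[...,0]-.547,Q[...,1]+.008)<.06)
  h,e=np.histogram(Q[s][:,2],np.arange(.04,.125,.003));print(nm,dict(zip((e[:-1]*1000).round().astype(int).tolist(),h.tolist())))
  for z0,z1 in((.064,.069),(.069,.08),(.104,.12)):
    t=s&(Q[...,2]>z0)&(Q[...,2]<z1)&(np.hypot(Q[...,0]-.547,Q[...,1]+.008)<.045)
    q=np.ascontiguousarray(Q[t][:,:2],dtype=np.float32).reshape(-1,1,2)
    if len(q)>5: c=cv2.minEnclosingCircle(q);print(nm,z0,z1,len(q),np.round(c[0],4),round(c[1],4),np.percentile(Q[t][:,2],[5,50,95]).round(4))
E
```

```text
wr {40: 8, 43: 349, 46: 1194, 49: 2, 52: 0, 55: 0, 58: 0, 61: 0, 64: 0, 67: 0, 70: 0, 73: 2278, 76: 2572, 79: 5, 82: 4, 85: 2, 88: 9, 91: 6, 94: 4, 97: 122, 100: 500, 103: 353, 106: 24, 109: 1048, 112: 402, 115: 0, 118: 0, 121: 0}
wr 0.069 0.08 4852 [ 0.5523 -0.0074] 0.038 [0.0749 0.0761 0.0772]
wr 0.104 0.12 1666 [ 0.5517 -0.0077] 0.0172 [0.1047 0.1114 0.1127]
top {40: 37, 43: 166, 46: 121, 49: 26, 52: 3, 55: 0, 58: 0, 61: 0, 64: 0, 67: 6, 70: 125, 73: 421, 76: 253, 79: 23, 82: 6, 85: 3, 88: 6, 91: 2, 94: 9, 97: 42, 100: 59, 103: 37, 106: 55, 109: 107, 112: 42, 115: 3, 118: 0, 121: 0}
top 0.069 0.08 819 [ 0.5521 -0.0065] 0.0381 [0.0717 0.0751 0.0783]
top 0.104 0.12 230 [ 0.5515 -0.0073] 0.0178 [0.105  0.1101 0.1141]
scene {40: 73, 43: 269, 46: 77, 49: 37, 52: 34, 55: 58, 58: 69, 61: 12, 64: 0, 67: 1, 70: 92, 73: 752, 76: 62, 79: 21, 82: 25, 85: 23, 88: 23, 91: 28, 94: 27, 97: 57, 100: 80, 103: 42, 106: 59, 109: 198, 112: 3, 115: 0, 118: 0, 121: 0}
scene 0.069 0.08 912 [ 0.5522 -0.0052] 0.0387 [0.0725 0.0744 0.0762]
scene 0.104 0.12 275 [ 0.5537 -0.005 ] 0.0158 [0.1058 0.1097 0.1114]
```

{"api": "apply_moves", "payload": {"commands": [{"grip":0,"slide":[0.057,0.007,-0.01],"roll":10},{"grip":0,"slide":[0.114,0.014,-0.018],"roll":20},{"grip":0,"slide":[0.172,0.021,-0.018],"roll":30},{"grip":0,"slide":[0.23,0.028,-0.018],"roll":40},{"grip":0,"slide":[0.287,0.034,-0.018],"roll":50}]}}

```text
time_s: 4.92
tcp_pos: [0.6612, -0.206, 0.2179]
eef_rot: [-180.0, -0.0, -95.4]
contact_force: [0.7, 1.3, 0.5]
gripper_width: 0.0877
```

{"api": "apply_moves", "payload": {"commands": [{"grip":0,"slide":[0,0,0],"roll":10},{"grip":0,"slide":[0,0,0],"roll":20},{"grip":0,"slide":[0,0,0],"roll":30},{"grip":0,"slide":[0,0,0],"roll":40},{"grip":0,"slide":[0,0,0],"roll":50}]}}

```text
time_s: 5.55
tcp_pos: [0.6602, -0.2043, 0.2179]
eef_rot: [-180.0, 0.0, -145.4]
contact_force: [0.0, -0.6, 0.7]
gripper_width: 0.088
```

{"api": "apply_moves", "payload": {"commands": [{"grip":0,"slide":[0,0,0],"roll":10},{"grip":0,"slide":[0,0,0],"roll":10.7},{"grip":0,"slide":[0,0,0],"roll":10.7}]}}

```text
time_s: 5.92
tcp_pos: [0.6597, -0.2049, 0.2177]
eef_rot: [-180.0, 0.0, -155.6]
contact_force: [0.8, -0.5, 0.1]
gripper_width: 0.0876
```

```bash
python3 - <<'E'
from h import *
go(.66,-.205,.22,-155.8)
K=get_calibration('wrist');p,d=capture('wrist');W=cloud('wrist',d,K)
np.savez('wr4.npz',p=p,d=d,W=W,**{k:np.array(v) for k,v in K.items()})
cv2.imwrite('pics/wr4.png',p[:,:,::-1])
for n in('stand','pliers'):
  for o in cut_out(n,'wrist')[:3]:
    m=o['mask'];ys,xs=np.nonzero(m);w=W[m&(d>0)];print(n,o['score'],m.sum(),xs.min(),xs.max(),ys.min(),ys.max(),w.mean(0).round(4));
Q=W[(np.hypot(W[...,0]-.594,W[...,1]+.237)<.09)]
h,e=np.histogram(Q[:,2],np.arange(-.005,.14,.005));print(dict(zip((e[:-1]*1000).round().astype(int).tolist(),h.tolist())))
E
```

```text
t 5.92 tcp [ 0.6597 -0.2049  0.2177] rot [-179.99    0.   -155.6 ] w 0.0876 F [ 0.8 -0.5  0.1]
 slide [-0.0003 -0.0002 -0.0023] roll 0.2 rows>= 0.0 j6 -64.5
stand 0.96 5736 269 351 96 191 [ 0.5938 -0.2407  0.0149]
pliers 0.97 848 218 288 242 282 [ 0.7429 -0.2466  0.0091]
pliers 0.94 1506 271 353 134 158 [ 0.5953 -0.2389  0.1009]
pliers 0.69 1346 150 196 78 162 [ 0.6287 -0.3729  0.0089]
{-5: 667, 0: 16801, 5: 4314, 10: 33, 15: 30, 20: 5, 25: 8, 30: 4, 35: 23, 40: 328, 45: 762, 50: 0, 55: 5, 60: 35, 65: 282, 70: 81, 75: 78, 80: 78, 85: 63, 90: 37, 95: 43, 100: 45, 105: 44, 110: 48, 115: 54, 120: 57, 125: 65, 130: 482, 135: 0}
```

View pics/wr4.png

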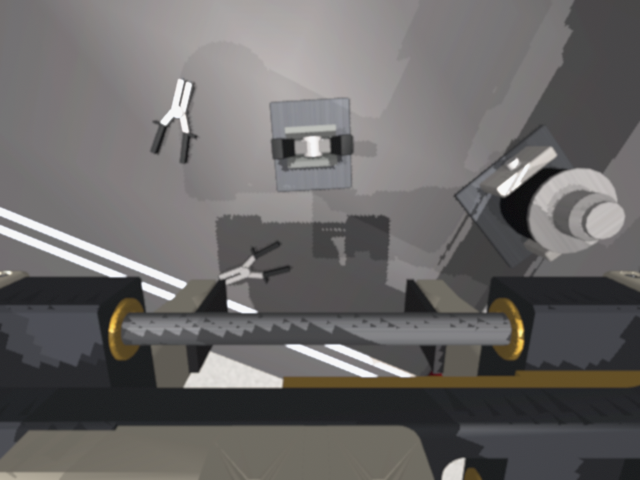

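```bash
python3 - <<'E'
from h import *
W=np.load('wr4.npz')['W']
s=(np.hypot(W[...,0]-.594,W[...,1]+.237)<.06)&(W[...,2]>.127)
v,u=np.nonzero(s);L=u<312
r=[]
for t in(L,~L):
    q=W[v[t],u[t]];R=cv2.minAreaRect(np.ascontiguousarray(q[:,:2],dtype=np.float32).reshape(-1,1,2));print(len(q),q.mean(0).round(4),R);r.append((q.min(0)+q.max(0))/2);r[-1]=np.array(R[0])
d=r[0]-r[1];print('mid',(r[0]+r[1])/2,'sep',np.hypot(*d[:2]),'dir',np.degrees(np.arctan2(d[1],d[0])))
for f in('wr4','top'):
  W=np.load(f+'.npz')['W']
  for z0,z1 in((.003,.011),(.04,.05),(.06,.069)):
    s=(np.hypot(W[...,0]-.594,W[...,1]+.237)<.065)&(W[...,2]>z0)&(W[...,2]<z1)
    if s.sum()>5:print(f,z0,s.sum(),W[s].mean(0).round(4),cv2.minAreaRect(np.ascontiguousarray(W[s][:,:2],dtype=np.float32).reshape(-1,1,2)))
E
```

```text
28984 [ 0.6419 -0.2372  0.3207] ((0.6243538856506348, -0.24992439150810242), (0.054331179708242416, 0.051040858030319214), 22.589757919311523)
25430 [ 0.6263 -0.2025  0.3191] ((0.611031174659729, -0.21221065521240234), (0.05984225496649742, 0.05120784044265747), 56.52391052246094)
mid [ 0.61769253 -0.23106752] sep 0.039997756606199884 dir -70.54378174802461
wr4 0.003 4511 [ 0.5934 -0.2408  0.0066] ((0.5947644710540771, -0.23774823546409607), (0.12482474744319916, 0.12465688586235046), 11.192113876342773)
wr4 0.04 1090 [ 0.5954 -0.24    0.0456] ((0.5958927273750305, -0.23986154794692993), (0.036043815314769745, 0.045978203415870667), 27.63751220703125)
wr4 0.06 300 [ 0.5951 -0.2386  0.0668] ((0.5955265760421753, -0.2390984147787094), (0.01595514640212059, 0.015872275456786156), 28.445636749267578)
top 0.003 1296 [ 0.5925 -0.236   0.006 ] ((0.5939458608627319, -0.2376340925693512), (0.12624815106391907, 0.1244579628109932), 46.188777923583984)
top 0.04 190 [ 0.5955 -0.2394  0.0451] ((0.5961257219314575, -0.23847393691539764), (0.03592245653271675, 0.04555898159742355), 27.303979873657227)
top 0.06 51 [ 0.5953 -0.2383  0.0654] ((0.5960994958877563, -0.23891682922840118), (0.015794025734066963, 0.018524495884776115), 25.680978775024414)
```

```bash
python3 - <<'E'
from h import *
for f in('wr4','top'):
  W=np.load(f+'.npz')['W']
  s=(np.hypot(W[...,0]-.5955,W[...,1]+.239)<.05)&(W[...,2]>.125)&(W[...,2]<.14)
  q=W[s];t=q[:,0]*np.cos(np.radians(-63))+q[:,1]*np.sin(np.radians(-63));L=t<np.mean([t.min(),t.max()]);r=[]
  for g in(L,~L):
    a=q[g];R=cv2.minAreaRect(np.ascontiguousarray(a[:,:2],dtype=np.float32).reshape(-1,1,2));print(f,len(a),a.mean(0).round(4),R);r.append(a.mean(0))
  d=r[1]-r[0];print('mid',(r[0]+r[1])/2,'sep',np.hypot(*d[:2]),'dir',np.degrees(np.arctan2(d[1],d[0])))
  # base
  p=np.load(f+'.npz')
  s=(np.hypot(W[...,0]-.5955,W[...,1]+.239)<.065)&(W[...,2]>.0045)&(W[...,2]<.011)
  m=cv2.morphologyEx(s.astype(np.uint8),cv2.MORPH_OPEN,np.ones((3,3)));print(cv2.minAreaRect(np.ascontiguousarray(W[m>0][:,:2],dtype=np.float32).reshape(-1,1,2)))
p=np.load('wr4.npz')['p'];cv2.imwrite('pics/wr4z.png',cv2.resize(p[85:205,250:370][:,:,::-1],None,fx=5,fy=5,interpolation=cv2.INTER_CUBIC))
E
```

```text
wr4 273 [ 0.5845 -0.2182  0.1311] ((0.5845907926559448, -0.2182658165693283), (0.013344555161893368, 0.008540528826415539), 25.788137435913086)
wr4 274 [ 0.6059 -0.2589  0.1312] ((0.6060551404953003, -0.2590956389904022), (0.013795769773423672, 0.008512168191373348), 27.961698532104492)
mid [ 0.59518034 -0.23857639  0.13116038] sep 0.045975427494158005 dir -62.26584150837192
((0.5959001779556274, -0.23992761969566345), (0.08990494161844254, 0.07985730469226837), 27.570844650268555)
top 35 [ 0.5842 -0.2164  0.1308] ((0.5843722224235535, -0.21632693707942963), (0.013343474827706814, 0.008292946964502335), 27.532493591308594)
top 41 [ 0.6059 -0.2573  0.1299] ((0.6060424447059631, -0.25763288140296936), (0.014033631421625614, 0.00883394293487072), 23.135210037231445)
mid [ 0.5950471  -0.23682748  0.13034906] sep 0.04638422643115228 dir -61.995931933066394
((0.5948591232299805, -0.2365405559539795), (0.08285485208034515, 0.07671163231134415), 22.496780395507812)
```

View pics/wr4z.png

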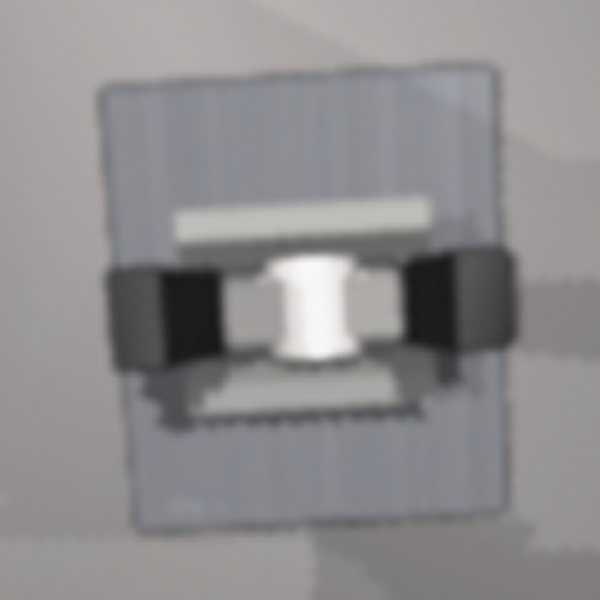

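```bash
python3 -c "
from h import *
go(.5954,-.239,.089,-152.4)"
```

```text
t 6.08 tcp [ 0.6594 -0.2054  0.2176] rot [-180.      0.   -155.72] w 0.0877 F [-0.1 -0.6 -0.1]
 slide [ 0.0722 -0.0043  0.1286] roll -3.32 rows>= 2.4 j6 -64.6
```

{"api": "apply_moves", "payload": {"commands": [{"grip":0,"slide":[0.04,-0.002,0.01],"roll":-2},{"grip":0,"slide":[0.072,-0.004,0.03],"roll":-3.3},{"grip":0,"slide":[0.072,-0.004,0.06],"roll":-3.3},{"grip":0,"slide":[0.072,-0.004,0.1],"roll":-3.3},{"grip":0,"slide":[0.072,-0.004,0.115],"roll":-3.3}]}}

```text
time_s: 6.7
tcp_pos: [0.5938, -0.2386, 0.1005]
eef_rot: [179.9, -0.1, -152.5]
contact_force: [-0.3, -0.0, -0.4]
gripper_width: 0.0875
```

{"api": "apply_moves", "payload": {"commands": [{"grip":0,"slide":[0,0,0],"roll":0},{"grip":0,"slide":[0,0,0],"roll":0}]}}

```text
time_s: 6.95
tcp_pos: [0.5963, -0.2389, 0.1041]
eef_rot: [-179.9, 0.1, -152.5]
contact_force: [-0.8, -0.4, 0.4]
gripper_width: 0.0879
```

```bash
python3 -c "
from h import *
go(.5954,-.239,.089,-152.4)
for c in('wrist','scene'):
  p,d=capture(c);cv2.imwrite(f'pics/{c}5.png',p[:,:,::-1] if c=='wrist' else cv2.resize(p[150:300,130:330][:,:,::-1],None,fx=4,fy=4))
"
```

```text
t 6.95 tcp [ 0.5963 -0.2389  0.1041] rot [-1.7991e+02  9.0000e-02 -1.5252e+02] w 0.0879 F [-0.8 -0.4  0.4]
 slide [0.0008 0.0004 0.0151] roll -0.12 rows>= 0.2 j6 -58.1
```

View pics/wrist5.png

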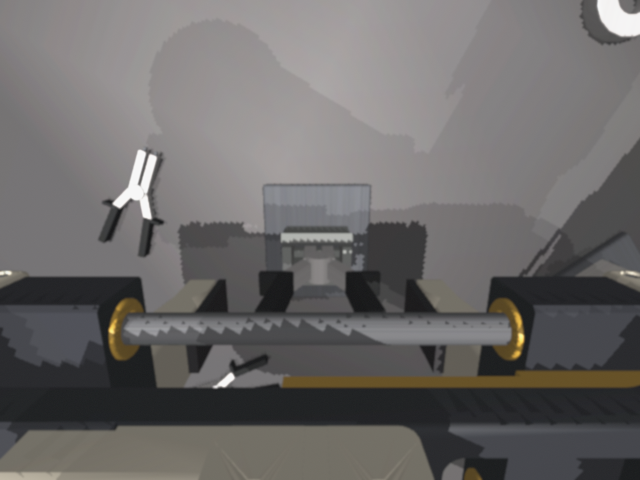

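View pics/scene5.png

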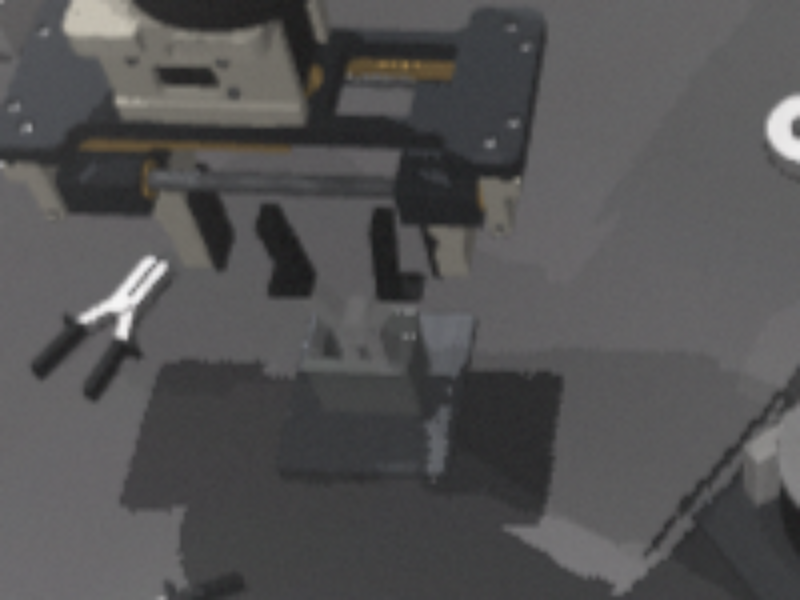

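{"api": "apply_moves", "payload": {"commands": [{"grip":0,"slide":[0.001,0,0.008],"roll":0},{"grip":0,"slide":[0.0,0,0.0145],"roll":0},{"grip":0.2,"slide":[0.0,0,0.0145],"roll":0},{"grip":0.4,"slide":[0.0,0,0.0145],"roll":0},{"grip":0.44,"slide":[0.0,0,0.0145],"roll":0}], "grip_force": 30}}

```text
time_s: 7.68
tcp_pos: [0.5953, -0.2388, 0.0882]
eef_rot: [-180.0, 0.0, -152.6]
contact_force: [0.1, -0.4, -1.0]
gripper_width: 0.0632
```

{"api": "apply_moves", "payload": {"commands": [{"grip":0.44,"slide":[0,0,0],"roll":0},{"grip":0.46,"slide":[0,0,0],"roll":0},{"grip":0.46,"slide":[0,0,0],"roll":0}]}}

```text
time_s: 8.05
tcp_pos: [0.5953, -0.2384, 0.0889]
eef_rot: [-180.0, 0.0, -152.5]
contact_force: [-1.3, 3.1, 6.8]
gripper_width: 0.0476
```

{"api": "apply_moves", "payload": {"commands": [{"grip":0.475,"slide":[0,0,0],"roll":0},{"grip":0.485,"slide":[0,0,0],"roll":0},{"grip":0.485,"slide":[0,0,0],"roll":0},{"grip":0.485,"slide":[0,0,0],"roll":0}]}}

```text
time_s: 8.55
tcp_pos: [0.5953, -0.2382, 0.0891]
eef_rot: [-180.0, 0.0, -152.5]
contact_force: [-2.9, 4.1, 8.3]
gripper_width: 0.0452
```

```bash
python3 -c "
from h import *
go(.5954,-.239,.089,-152.4)
for c in('wrist','scene'):
  p,d=capture(c);cv2.imwrite(f'pics/{c}6.png',p[:,:,::-1] if c=='wrist' else cv2.resize(p[150:300,130:330][:,:,::-1],None,fx=4,fy=4))
print(get_state())
"
```

```text
t 8.55 tcp [ 0.5953 -0.2382  0.0891] rot [-1.8000e+02  5.0000e-02 -1.5254e+02] w 0.0452 F [-2.9  4.1  8.3]
 slide [ 0.0003 -0.0007  0.0001] roll -0.14 rows>= 0.0 j6 -58.1
{'time_s': 8.65, 'joints': array([-4.41944990e+00,  2.38745962e+01, -1.35394329e+01, -3.00751311e-02,
       -5.25486146e+01, -5.81067561e+01]), 'qd': array([ 0.02873829,  0.00765633,  0.00815638, -0.04249131,  0.04022815,
        0.00219492]), 'joint_torque': array([-1.91137724e+00, -5.35408723e+01,  2.36194521e+01,  6.36737734e+00,
        1.11046795e+00, -5.32172402e-03]), 'tcp_pos': array([ 0.59530942, -0.23822381,  0.08913273]), 'eef_rot': array([ 1.79999453e+02,  4.43342711e-02, -1.52544487e+02]), 'contact_force': array([-1.98708856,  3.1058315 ,  8.97332955]), 'moment': array([ 1.88049304,  0.85374555, -0.0154909 ]), 'gripper_width': 0.0454774652090816}
```

View pics/scene6.png

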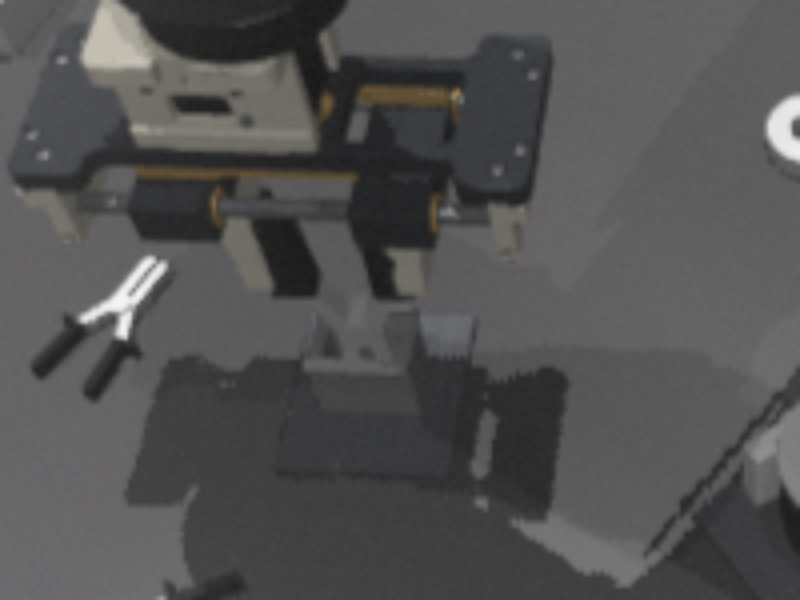

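View pics/wrist6.png

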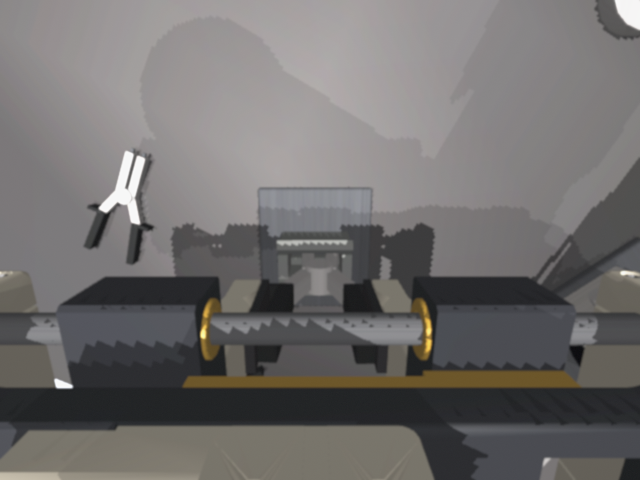

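{"api": "apply_moves", "payload": {"commands": [{"grip":0.485,"slide":[0,0,-0.004],"roll":0},{"grip":0.485,"slide":[0,0,-0.015],"roll":0},{"grip":0.485,"slide":[0,0,-0.03],"roll":0},{"grip":0.485,"slide":[0,0,-0.055],"roll":0},{"grip":0.485,"slide":[0,0,-0.08],"roll":0}]}}

```text
time_s: 9.28
tcp_pos: [0.5953, -0.2389, 0.1698]
eef_rot: [-180.0, 0.0, -152.6]
contact_force: [-0.4, 0.4, -0.2]
gripper_width: 0.0454
```

{"api": "apply_moves", "payload": {"commands": [{"grip":0.485,"slide":[0,0,-0.03],"roll":0},{"grip":0.485,"slide":[0,0,-0.03],"roll":0}]}}

```text
time_s: 9.52
tcp_pos: [0.5968, -0.2393, 0.2021]
eef_rot: [-179.8, 0.3, -152.5]
contact_force: [1.0, -0.3, -1.3]
gripper_width: 0.0453
```

```bash
python3 -c "
from h import *
go(.5954,-.239,.2,-152.4)
for c in('wrist','scene','top'):
  p,d=capture(c);W=cloud(c,d);np.savez('a7%s.npz'%c,p=p,W=W);
  for o in cut_out('pliers',c)[:3]:
    m=o['mask'];ys,xs=np.nonzero(m);w=W[m];print(c,o['score'],m.sum(),xs.min(),xs.max(),ys.min(),ys.max(),w.mean(0).round(3),w[:,2].min())
  cv2.imwrite(f'pics/{c}7.png',p[:,:,::-1] if c=='wrist' else cv2.resize(p[100:250,130:330][:,:,::-1],None,fx=4,fy=4))
"
```

```text
t 9.53 tcp [ 0.5968 -0.2393  0.2021] rot [-179.78    0.27 -152.54] w 0.0453 F [ 1.  -0.3 -1.3]
 slide [0.0011 0.0009 0.0021] roll -0.14 rows>= 0.0 j6 -58.1
wrist 0.82 4277 257 375 246 362 [ 0.594 -0.24   0.197] -0.0023637120704761453
wrist 0.59 1239 158 203 147 225 [ 0.626 -0.372  0.008] -0.0021670658246508183
scene 0.93 415 138 172 215 249 [ 0.634 -0.37   0.007] -0.0034953933460597515
scene 0.86 837 178 220 152 209 [ 0.602 -0.236  0.187] -0.0021775914653484854
scene 0.55 530 144 191 293 318 [ 0.745 -0.243  0.007] -0.0035096319500972466
top 0.59 185 452 467 210 237 [ 0.614 -0.373  0.018] -0.004260853510253572
```

View pics/scene7.png

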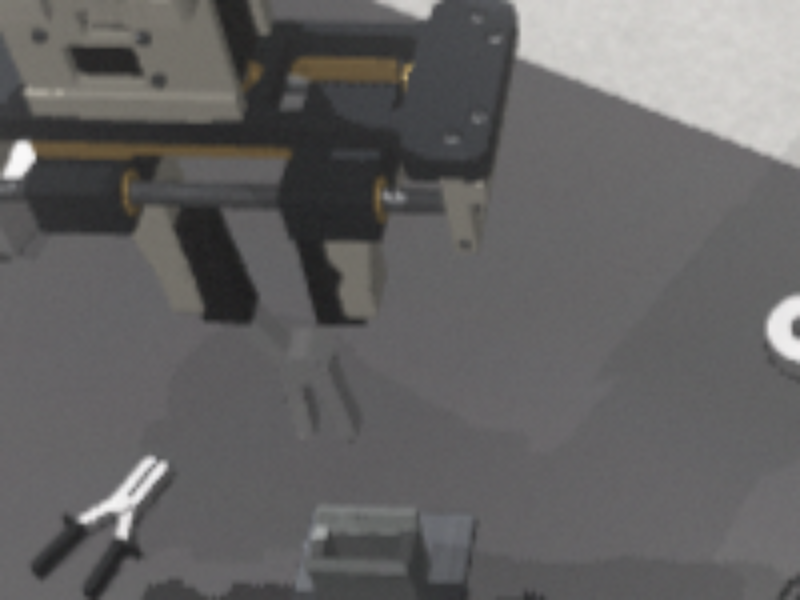

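View pics/wrist7.png

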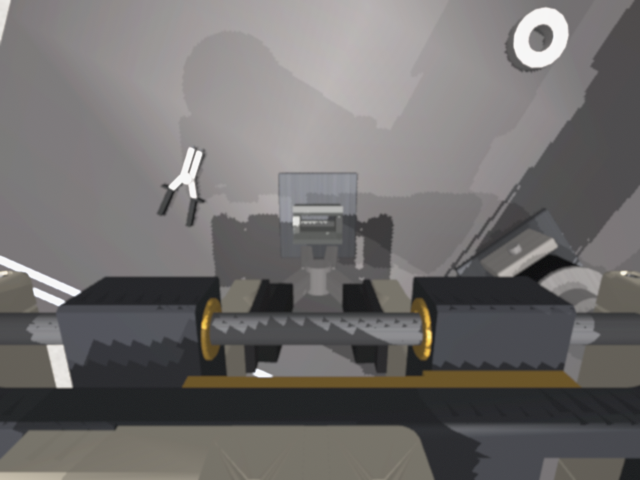

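```bash
python3 -c "
from h import *
go(.5672,.1996,.23,-25.5)
p=np.load('a7wrist.npz')['p'];cv2.imwrite('pics/w7z.png',cv2.resize(p[190:310,240:400][:,:,::-1],None,fx=5,fy=5,interpolation=cv2.INTER_CUBIC))
"
```

```text
t 9.82 tcp [ 0.5947 -0.2387  0.1971] rot [ 1.7994e+02 -8.0000e-02 -1.5257e+02] w 0.0453 F [ 0.4  0.  -1.1]
 slide [-0.1775  0.4016 -0.0329] roll -127.07 rows>= 11.9 j6 -58.1
```

View pics/w7z.png

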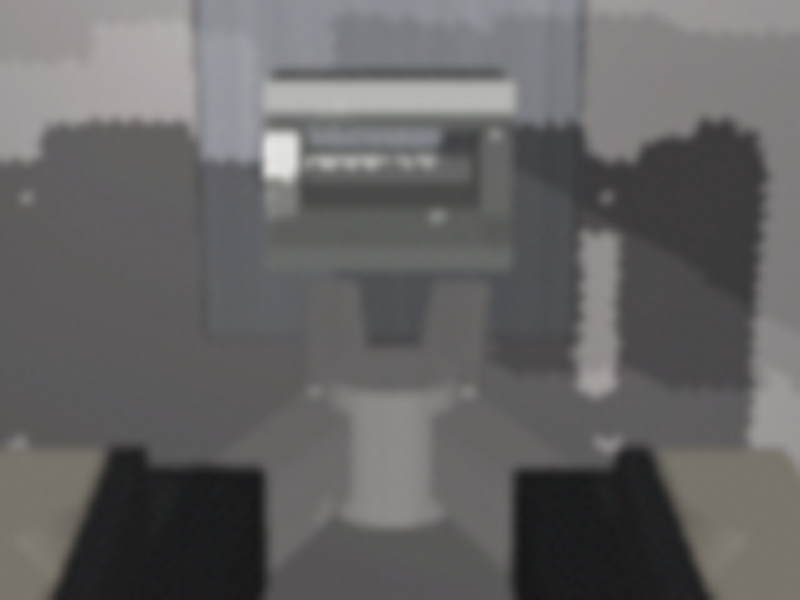

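```bash
python3 -c "
from h import *
W=np.load('a7wrist.npz')['W'];p=np.load('a7wrist.npz')['p']
t=np.array([.5968,-.2393,.2021]);a=np.radians(-152.54)
D=W-t;X=D[...,0]*np.cos(a)+D[...,1]*np.sin(a);Y=D[...,0]*np.sin(a)-D[...,1]*np.cos(a);Z=D[...,2]
for v in range(244,264,3):
  s=[u for u in range(290,350) if Z[v,u]>-.085]
  print(v,s, [(round(1000*X[v,u],1),round(1000*Y[v,u],1),round(1000*Z[v,u],1)) for u in s[::5]]) if v in(247,250,256) else print(v,min(s,default=0),max(s,default=0),np.diff(s).max() if len(s)>1 else 0)
"
```

```text
244 0 0 0
247 [300, 301, 302, 303, 304, 305, 306, 307, 308, 309, 310, 311, 326, 327, 328, 329, 330, 331, 332, 333, 334, 335, 336, 337] [(np.float64(5.6), np.float64(-11.1), np.float64(-74.4)), (np.float64(6.7), np.float64(-7.5), np.float64(-70.8)), (np.float64(6.4), np.float64(-4.1), np.float64(-71.5)), (np.float64(6.7), np.float64(8.9), np.float64(-70.7)), (np.float64(6.4), np.float64(12.4), np.float64(-71.9))]
250 [300, 301, 302, 303, 304, 305, 306, 307, 308, 309, 310, 311, 325, 326, 327, 328, 329, 330, 331, 332, 333, 334, 335, 336] [(np.float64(5.9), np.float64(-10.7), np.float64(-66.5)), (np.float64(6.6), np.float64(-7.3), np.float64(-64.1)), (np.float64(6.5), np.float64(-4.0), np.float64(-64.5)), (np.float64(6.7), np.float64(8.0), np.float64(-63.8)), (np.float64(7.1), np.float64(11.3), np.float64(-62.3))]
253 300 336 13
256 [300, 301, 302, 303, 304, 305, 306, 307, 308, 309, 310, 311, 312, 324, 325, 326, 327, 328, 329, 330, 331, 332, 333, 334, 335, 336] [(np.float64(0.7), np.float64(-10.9), np.float64(-69.4)), (np.float64(6.8), np.float64(-6.9), np.float64(-50.6)), (np.float64(6.7), np.float64(-3.7), np.float64(-50.9)), (np.float64(6.4), np.float64(6.4), np.float64(-51.9)), (np.float64(6.5), np.float64(9.5), np.float64(-51.6)), (np.float64(5.9), np.float64(12.8), np.float64(-53.3))]
259 301 336 2
262 301 336 1
```

{"api": "apply_moves", "payload": {"commands": [{"grip":0.485,"slide":[-0.02,0.045,-0.02],"roll":-10},{"grip":0.485,"slide":[-0.044,0.1,-0.033],"roll":-20},{"grip":0.485,"slide":[-0.068,0.154,-0.033],"roll":-30},{"grip":0.485,"slide":[-0.092,0.208,-0.033],"roll":-40},{"grip":0.485,"slide":[-0.116,0.262,-0.033],"roll":-50}]}}

```text
time_s: 10.45
tcp_pos: [0.5769, 0.049, 0.2307]
eef_rot: [180.0, -0.0, -102.2]
contact_force: [0.9, -0.2, -0.1]
gripper_width: 0.0454
```

```bash
python3 -c "
from h import *
go(.5672,.1996,.23,-25.5)"
```

```text
t 10.45 tcp [0.5769 0.049  0.2307] rot [ 1.7997e+02 -2.0000e-02 -1.0223e+02] w 0.0454 F [ 0.9 -0.2 -0.1]
 slide [-0.1451  0.0413  0.0007] roll -76.73 rows>= 7.2 j6 -36.4
```

{"api": "apply_moves", "payload": {"commands": [{"grip":0.485,"slide":[-0.036,0.01,0],"roll":-10.5},{"grip":0.485,"slide":[-0.073,0.02,0],"roll":-21},{"grip":0.485,"slide":[-0.109,0.031,0],"roll":-31.5},{"grip":0.485,"slide":[-0.135,0.038,0],"roll":-42},{"grip":0.485,"slide":[-0.145,0.041,0],"roll":-52}]}}

```text
time_s: 11.08
tcp_pos: [0.5685, 0.1992, 0.2302]
eef_rot: [179.9, 0.0, -50.1]
contact_force: [-1.2, -0.3, -1.2]
gripper_width: 0.0451
```

{"api": "apply_moves", "payload": {"commands": [{"grip":0.485,"slide":[0,0,0.03],"roll":-10},{"grip":0.485,"slide":[0,0,0.07],"roll":-20},{"grip":0.485,"slide":[0,0,0.095],"roll":-25},{"grip":0.485,"slide":[0,0,0.1],"roll":-25},{"grip":0.485,"slide":[0,0,0.1],"roll":-25}]}}

```text
time_s: 11.7
tcp_pos: [0.5692, 0.1977, 0.1313]
eef_rot: [180.0, -0.0, -25.7]
contact_force: [0.8, 0.5, -0.7]
gripper_width: 0.0453
```

```bash
cat > look.py <<'E'
from h import *
import sys
n=sys.argv[1];box=[int(v) for v in sys.argv[2].split(',')];sb=[int(v) for v in sys.argv[3].split(',')] if len(sys.argv)>3 else None
s=get_state();K=get_calibration('wrist');p,d=capture('wrist');W=cloud('wrist',d,K)
np.savez(n+'.npz',p=p,d=d,W=W,tcp=s['tcp_pos'],rot=s['eef_rot'],**{k:np.array(v) for k,v in K.items()})
f=lambda p,b:cv2.resize(p[b[1]:b[3],b[0]:b[2]][:,:,::-1],None,fx=5,fy=5,interpolation=cv2.INTER_CUBIC)
cv2.imwrite(f'pics/{n}.png',f(p,box))
if sb: q,_=capture('scene');cv2.imwrite(f'pics/{n}s.png',f(q,sb))
E
python3 look.py w8 240,190,400,310 400,250,540,370;python3 -c "
from h import *
go(.5672,.1996,.13,-25.5)"
```

```text
t 11.8 tcp [0.5697 0.198  0.1323] rot [-1.7992e+02 -6.0000e-02 -2.5620e+01] w 0.0451 F [ 0.5 -0.3 -0.1]
 slide [-0.0029 -0.0003  0.0023] roll -0.12 rows>= 0.1 j6 26.6
```

View pics/w8.png

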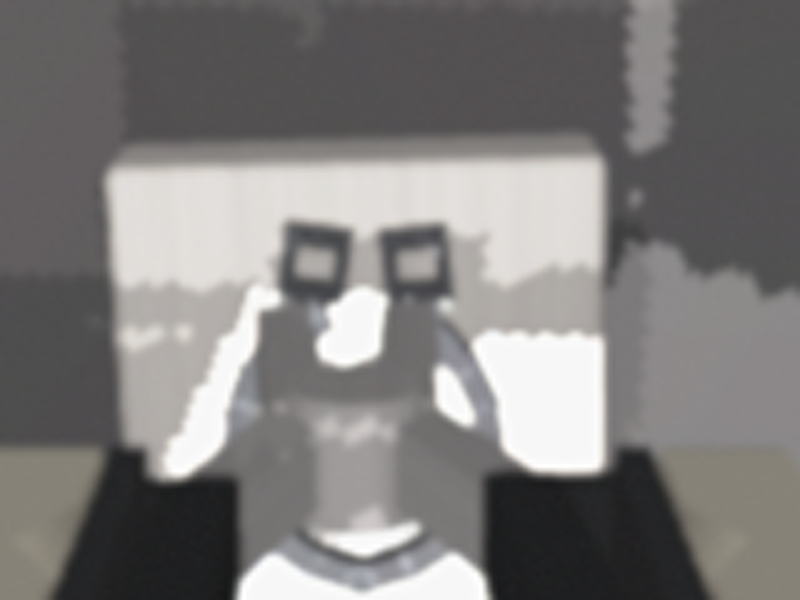

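View pics/w8s.png

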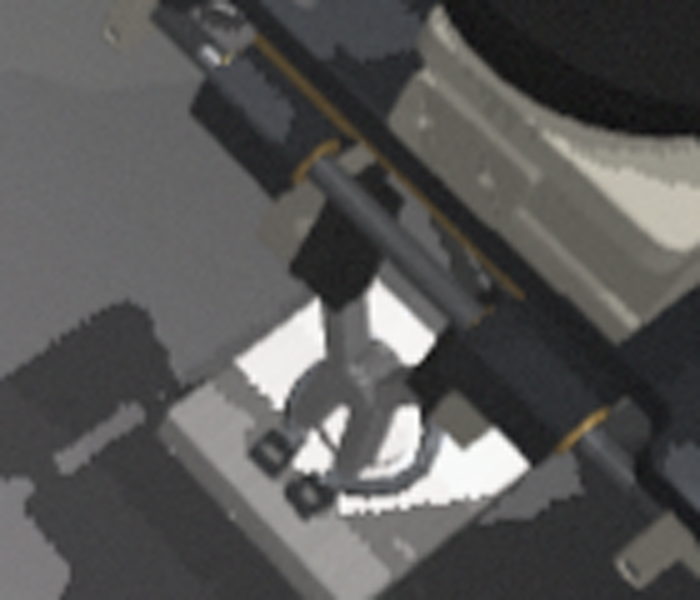

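```bash
cat > jaw.py <<'E'
from h import *
import sys
def tf(P,t,a):
    D=np.asarray(P)-t;return np.stack([D[...,0]*np.cos(a)+D[...,1]*np.sin(a),D[...,0]*np.sin(a)-D[...,1]*np.cos(a),D[...,2]],-1)
def holes(n,pts,z=.025):
    N=np.load(n+'.npz');a=np.radians(N['rot'][2]);T=tf(N['W'],N['tcp'],a)*1000
    for v in range(245,272,3):
        ok=[u for u in range(280,350) if T[v,u,2]>-78 and T[v,u,2]<-45 and 2<T[v,u,0]<11]
        if len(ok)<3: continue
        g=np.split(ok,np.where(np.diff(ok)>2)[0]+1)
        print(v,[(int(q[0]),int(q[-1]),T[v,q[0]+1].round(1).tolist(),T[v,q[-1]-1].round(1).tolist()) for q in g if len(q)>3])
    for q in pts: print('hole',(tf(pix2plane(N,*q,z),N['tcp'],a)*1000).round(1), pix2plane(N,*q,z).round(4))
E
python3 -c "
from jaw import *
# ears centres crop: left ear corners (288,222),(353,232),(343,298),(280,292); right (382,230),(445,226),(450,296),(388,300)
L=(240+316/5,190+262/5);R=(240+416/5,190+263/5);holes('w8',[L,R])"
```

```text
254 []
257 [(294, 299, [2.2, -12.1, -56.1], [2.0, -10.2, -56.7])]
260 [(295, 303, [2.0, -11.2, -50.5], [1.8, -7.4, -51.1]), (318, 326, [2.1, 3.5, -50.3], [2.3, 7.2, -49.8])]
hole [  -2.    -8.6 -106.3] [0.5711 0.2063 0.025 ]
hole [  -2.2    7.3 -106.3] [0.5641 0.1921 0.025 ]
```

```bash
python3 -c "
from jaw import *
for n in('w8',):
    N=np.load(n+'.npz');T=tf(N['W'],N['tcp'],np.radians(N['rot'][2]))*1000
    for v in range(250,290,2):
        ok=[u for u in range(285,345) if T[v,u,2]>-80]
        print(v,[(int(u),T[v,u].round(1).tolist()) for u in ok[::4]][:12])
"; python3 -c "
from h import *
go(.5672,.1996,.13,-25.5);print(get_state()['moment'])"
```

```text
250 [(292, [1.3, -15.3, -74.6]), (296, [1.5, -12.5, -74.1]), (300, [1.5, -9.7, -74.1]), (319, [1.7, 3.7, -73.4]), (323, [1.3, 6.5, -74.9])]
252 [(290, [0.1, -16.7, -73.9]), (294, [1.4, -13.6, -69.5]), (298, [1.9, -10.7, -68.0]), (316, [1.3, 1.6, -70.1]), (320, [1.5, 4.3, -69.4]), (324, [1.6, 7.1, -69.1])]
254 [(291, [1.3, -15.4, -65.3]), (295, [1.5, -12.6, -64.7]), (299, [1.6, -9.9, -64.6]), (316, [1.8, 1.6, -64.0]), (320, [1.5, 4.3, -64.7]), (324, [1.5, 7.0, -64.9])]
256 [(291, [1.3, -15.1, -61.0]), (295, [1.5, -12.4, -60.3]), (299, [1.9, -9.7, -59.3]), (315, [1.1, 0.9, -61.6]), (319, [2.4, 3.5, -57.7]), (323, [2.1, 6.2, -58.6])]
258 [(291, [0.5, -14.9, -59.0]), (295, [2.1, -12.0, -54.4]), (299, [1.9, -9.5, -54.9]), (303, [1.7, -6.9, -55.7]), (318, [2.0, 2.8, -54.6]), (322, [1.9, 5.4, -55.0]), (326, [1.9, 8.0, -55.0])]
260 [(291, [-0.3, -14.8, -57.4]), (295, [2.3, -11.7, -49.7]), (299, [2.1, -9.2, -50.3]), (303, [2.2, -6.7, -50.1]), (318, [2.3, 2.8, -49.8]), (322, [2.2, 5.4, -50.0]), (326, [2.2, 7.9, -50.1])]
262 [(291, [-2.3, -15.0, -59.1]), (295, [2.2, -11.5, -46.0]), (299, [2.5, 
[... 3701 characters left out ...]
, [-4.7, -2.4, -24.3]), (313, [-4.9, -0.2, -24.8]), (317, [-4.9, 2.1, -24.7]), (321, [-3.8, 4.3, -22.0]), (325, [-2.1, 6.5, -18.1]), (329, [-0.2, 8.5, -13.5])]
288 [(285, [4.4, -13.8, -0.2]), (289, [1.6, -12.3, -6.5]), (293, [-0.6, -10.7, -11.8]), (297, [-3.1, -8.9, -17.7]), (301, [-5.1, -6.9, -22.2]), (305, [-5.8, -4.7, -23.9]), (309, [-5.8, -2.4, -24.0]), (313, [-6.1, -0.2, -24.6]), (317, [-6.6, 2.1, -25.9]), (321, [-4.7, 4.3, -21.4]), (325, [-3.1, 6.5, -17.6]), (329, [-1.2, 8.5, -13.1])]
t 11.8 tcp [0.5697 0.198  0.1323] rot [-1.7992e+02 -6.0000e-02 -2.5620e+01] w 0.0451 F [ 0.5 -0.3 -0.1]
 slide [-0.0029 -0.0003  0.0023] roll -0.12 rows>= 0.1 j6 26.6
[-0.00521857  0.02112021 -0.01450837]
```

```bash
python3 -c "
from h import *
a=np.load('a7wrist.npz')['p'];b=np.load('w8.npz')['p']
cv2.imwrite('pics/cmp.png',np.vstack([a[240:480],b[240:480]])[:,:,::-1])
K=np.load('w8.npz');print(-K['R'].T@K['t']-K['tcp'],K['R'])
"
```

```text
[ 0.06466127 -0.03262116  0.1590344 ] [[-4.32875266e-01 -9.01453804e-01 -2.06279190e-04]
 [-8.68344872e-01  4.16914992e-01  2.68624407e-01]
 [-2.42066493e-01  1.16459983e-01 -9.63244977e-01]]
```

View pics/cmp.png

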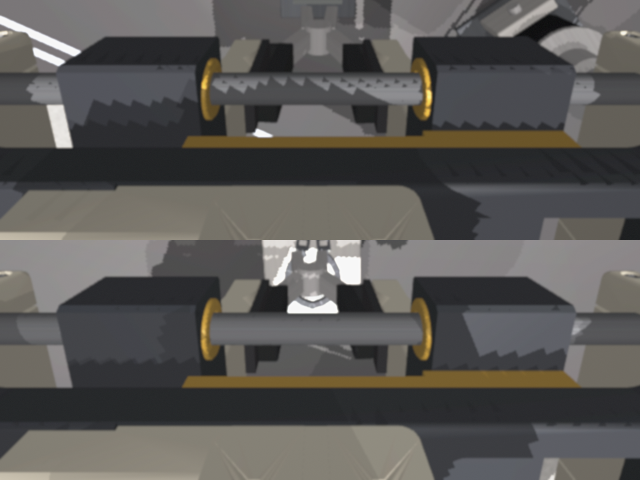

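```bash
python3 -c "
from h import *
a=np.load('a7wrist.npz')['p'];b=np.load('w8.npz')['p']
f=lambda a:cv2.resize(a[240:380,220:420][:,:,::-1],None,fx=3.9,fy=2.1,interpolation=cv2.INTER_CUBIC)
g=lambda x:np.clip(f(x).astype(float)*2,0,255)
cv2.imwrite('pics/cmp2.png',np.vstack([g(a),g(b)]))
"
```

```text
[ WARN:0@0.073] global loadsave.cpp:1063 imwrite_ Unsupported depth image for selected encoder is fallbacked to CV_8U.
```

View pics/cmp2.png

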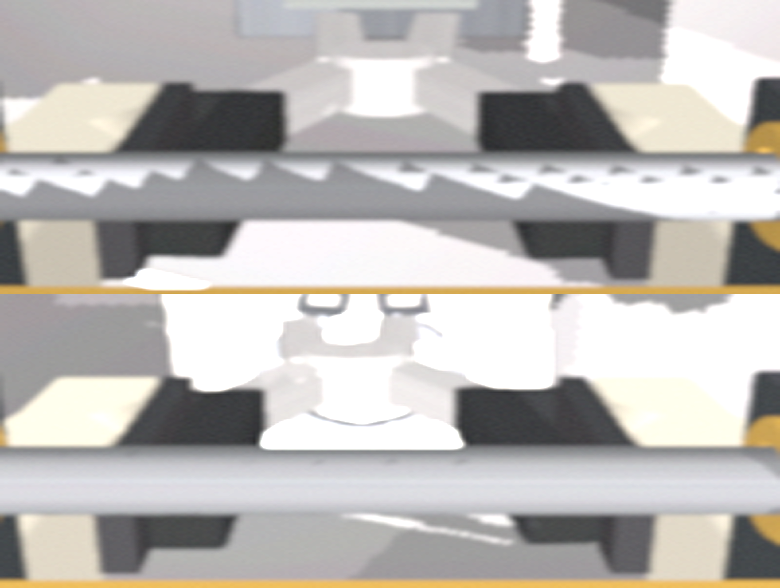

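{"api": "apply_moves", "payload": {"commands": [{"grip":0.52,"slide":[0,0,0],"roll":0},{"grip":0.55,"slide":[0,0,0],"roll":0},{"grip":0.575,"slide":[0,0,0],"roll":0},{"grip":0.575,"slide":[0,0,0],"roll":0},{"grip":0.575,"slide":[0,0,0],"roll":0}]}}

```text
time_s: 12.42
tcp_pos: [0.5689, 0.1977, 0.1311]
eef_rot: [-180.0, -0.0, -25.6]
contact_force: [-0.0, -0.1, -0.9]
gripper_width: 0.0375
```

```bash
python3 look.py w9 240,190,400,310; python3 -c "
from jaw import *
holes('w9',[])
N=np.load('w9.npz');T=tf(N['W'],N['tcp'],np.radians(N['rot'][2]))*1000
print(N['tcp'])
for v in (246,248,250,252,256,260,264,270,280):
        ok=[u for u in range(280,350) if T[v,u,2]>-80]
        print(v,[(int(u),T[v,u].round(1).tolist()) for u in ok[::4]][:14])
print(get_state()['gripper_width'])"
```

```text
[0.56892405 0.19767656 0.13107762]
246 []
248 [(347, [72.4, 1.5, 159.0])]
250 [(295, [0.6, -13.3, -76.8]), (299, [0.8, -10.5, -76.3]), (303, [1.0, -7.6, -75.7]), (329, [0.8, 10.8, -76.3]), (333, [0.5, 13.6, -77.3])]
252 [(294, [-0.0, -13.9, -74.1]), (298, [0.8, -10.9, -71.6]), (302, [0.8, -8.2, -71.5]), (326, [0.6, 8.5, -72.0]), (330, [1.2, 11.2, -70.3]), (334, [1.0, 14.0, -70.9])]
256 [(294, [-2.6, -13.9, -73.1]), (298, [1.1, -10.4, -61.6]), (302, [1.7, -7.7, -59.7]), (306, [1.2, -5.1, -61.2]), (327, [1.1, 8.9, -61.5]), (331, [1.2, 11.5, -61.1]), (335, [0.9, 14.3, -62.3])]
260 [(294, [-5.8, -14.0, -73.8]), (298, [1.6, -9.9, -51.7]), (302, [1.8, -7.4, -51.1]), (306, [1.7, -4.8, -51.4]), (324, [1.5, 6.7, -52.0]), (328, [1.6, 9.2, -51.6]), (332, [1.8, 11.7, -51.0]), (336, [-3.2, 15.2, -66.1])]
264 [(294, [-9.0, -14.0, -74.3]), (298, [1.7, -9.5, -43.6]), (302, [2.2, -7.0, -42.4]), (306, [3.7, -4.4, -37.9]), (310, [4.0, -2.0, -37.2]), (314, [4.0, 0.4, -37.1]), (318, [4.1, 2.7, -36.9]), (322, [4.0, 5.1, -37.1]), (326, [4.6, 7.5, -35.4]), (330, [2.1, 10.1, -42.6]), (334, [0.7, 12.8, -46.7])]
270 [(296, [-6.0, -11.5, -54.0]), (300, [1.7, -7.8, -32.9]), (304, [3.2, -5.3, -29.0]), (308, [4.2, -3.0, -26.1]), (312, [4.3, -0.7, -25.9]), (316, [4.3, 1.6, -26.1]), (320, [4.1, 3.8, -26.4]), (324, [3.3, 6.1, -28.7]), (328, [2.4, 8.5, -31.1]), (332, [1.3, 11.0, -34.2]), (347, [72.4, 1.5, 159.0])]
280 [(287, [1.6, -14.2, -17.7]), (291, [2.4, -11.9, -15.6]), (295, [1.4, -9.9, -18.0]), (299, [1.9, -7.7, -16.9]), (303, [1.0, -5.6, -19.1]), (307, [-1.1, -3.5, -24.4]), (311, [-1.9, -1.3, -26.4]), (315, [-1.6, 1.0, -25.5]), (319, [-2.0, 3.3, -26.7]), (323, [-2.3, 5.6, -27.4]), (327, [0.5, 7.6, -20.4]), (331, [1.9, 9.7, -16.8]), (335, [1.6, 11.9, -17.7]), (339, [1.2, 14.1, -18.5])]
0.03723934671666091
```

View pics/w9.png

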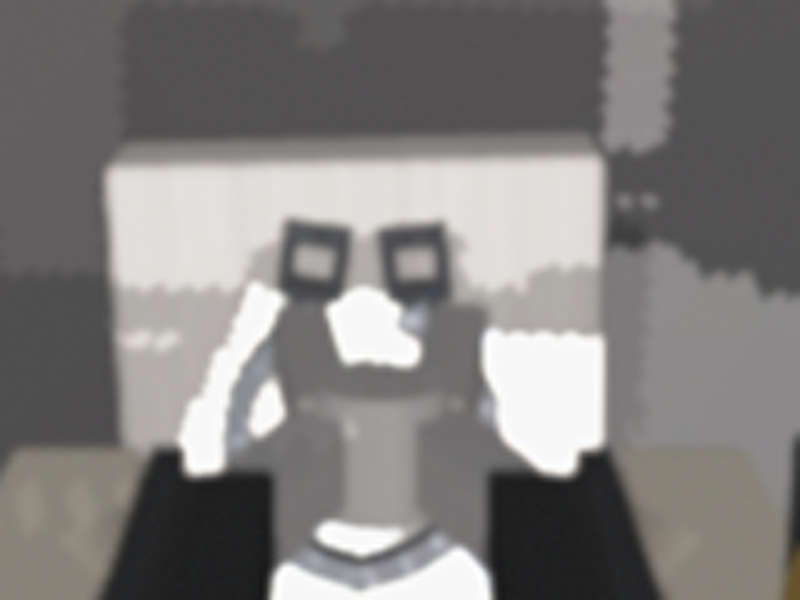

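{"api": "apply_moves", "payload": {"commands": [{"grip":0.55,"slide":[0.002,0,0],"roll":0},{"grip":0.52,"slide":[0.003,0,0],"roll":0},{"grip":0.5,"slide":[0.003,0,0],"roll":0},{"grip":0.5,"slide":[0.003,0,0],"roll":0}]}}

```text
time_s: 12.98
tcp_pos: [0.5716, 0.1964, 0.131]
eef_rot: [180.0, 0.0, -25.6]
contact_force: [0.1, -0.1, -0.8]
gripper_width: 0.0437
```

```bash
python3 look.py w10 240,190,400,310 400,250,540,370; python3 -c "
from jaw import *
N=np.load('w10.npz');T=tf(N['W'],N['tcp'],np.radians(N['rot'][2]))*1000
print(N['tcp'],N['rot'])
for v in (248,250,252,256,260,264,270):
        ok=[u for u in range(280,350) if T[v,u,2]>-80]
        print(v,[(int(u),T[v,u].round(1).tolist()) for u in ok[::3]][:14])
p,d=capture('scene');W=cloud('scene',d);np.savez('s10.npz',p=p,W=W,d=d)
T=tf(W,N['tcp'],np.radians(N['rot'][2]))*1000
s=(np.abs(T[...,0])<12)&(np.abs(T[...,1])<20)&(T[...,2]<-45)&(T[...,2]>-85)
for v,u in zip(*np.nonzero(s)):
    if v%2==0: print((int(u),int(v)),T[v,u].round(1),end=' ')
"
```

```text
[0.57160795 0.19637652 0.13103044] [ 1.79999511e+02  3.18571277e-03 -2.55641778e+01]
248 []
250 [(297, [0.6, -11.9, -76.9]), (300, [1.1, -9.7, -75.5]), (303, [0.8, -7.6, -76.2]), (306, [1.0, -5.5, -75.7]), (325, [1.3, 7.9, -74.9]), (328, [1.0, 10.0, -75.5]), (331, [1.2, 12.1, -74.9])]
252 [(297, [1.0, -11.6, -70.8]), (300, [1.1, -9.5, -70.5]), (303, [1.2, -7.4, -70.4]), (306, [1.3, -5.3, -70.0]), (324, [1.2, 7.1, -70.2]), (327, [1.0, 9.2, -71.0]), (330, [1.3, 11.2, -70.1]), (333, [1.2, 13.3, -70.3])]
256 [(297, [1.1, -11.1, -61.6]), (300, [1.8, -9.0, -59.6]), (303, [1.6, -7.0, -60.0]), (306, [1.5, -5.1, -60.4]), (322, [1.3, 5.6, -61.1]), (325, [1.6, 7.5, -60.1]), (328, [1.7, 9.5, -59.7]), (331, [1.5, 11.5, -60.5]), (334, [-3.5, 14.3, -75.7])]
260 [(297, [-1.1, -11.0, -59.8]), (300, [1.8, -8.6, -51.2]), (303, [2.2, -6.7, -50.0]), (306, [1.7, -4.8, -51.6]), (309, [1.5, -2.9, -52.0]), (323, [1.8, 6.0, -51.1]), (326, [1.5, 8.0, -52.0]), (329, [1.9, 9.8, -50.9]), (332, [1.8, 11.8, -51.3])]
264 [(297, [-4.1, -11.1, -60.4]), (300, [2.1, -8.3, -42.7]), (303, [4.5, -6.1, -35.7]), (306, [4.3, 
[... 2199 characters left out ...]
  1.2 -11.6 -55.2] (469, 338) [  0.3 -12.4 -54.6] (470, 338) [ -2.6 -12.8 -58. ] (471, 338) [ -5.3 -13.2 -60.8] (472, 338) [ -8.9 -13.5 -65.3] (463, 340) [  0.7  -7.4 -72.3] (464, 340) [  0.9  -8.6 -69.6] (465, 340) [  0.9  -9.7 -67.1] (466, 340) [  0.3 -10.7 -65.9] (467, 340) [  1.3 -12.1 -61.6] (468, 340) [  0.2 -12.9 -61.5] (469, 340) [ -2.2 -13.4 -63.7] (470, 340) [ -5.1 -13.8 -67. ] (471, 340) [ -8.9 -14.  -72. ] (463, 342) [ -0.7  -8.6 -79.6] (464, 342) [  0.5 -10.1 -74.8] (465, 342) [  1.  -11.4 -71.3] (466, 342) [  0.1 -12.3 -70.7] (467, 342) [  0.  -13.4 -68.5] (468, 342) [ -2.9 -13.8 -71.8] (469, 342) [ -5.  -14.4 -73.5] (465, 344) [  1.  -13.  -75.7] (466, 344) [ -0.1 -13.9 -75.5]
```

View pics/w10.png

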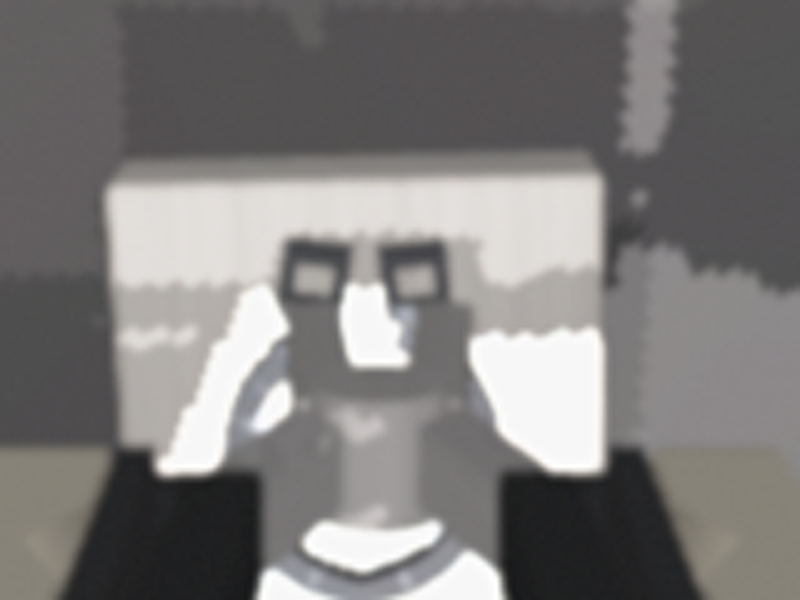

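View pics/w10s.png

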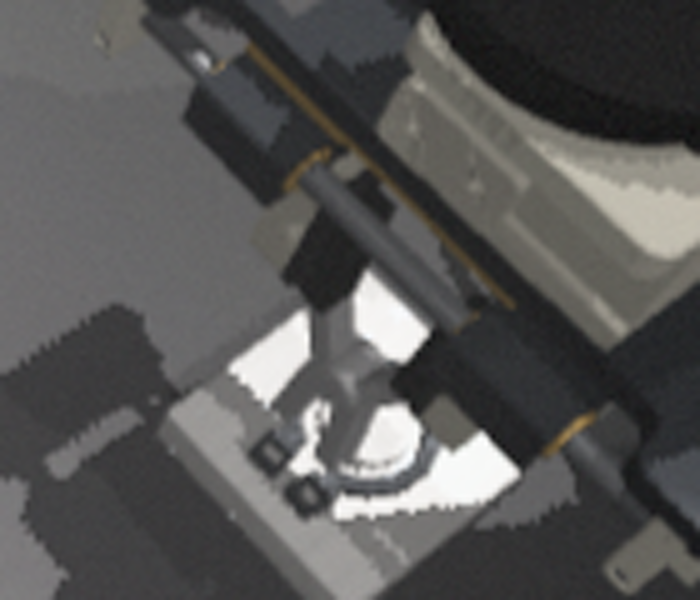

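{"api": "apply_moves", "payload": {"commands": [{"grip":0.495,"slide":[0,-0.001,0.005],"roll":0},{"grip":0.487,"slide":[0,-0.0017,0.012],"roll":0},{"grip":0.487,"slide":[0,-0.0017,0.018],"roll":0},{"grip":0.487,"slide":[0,-0.0017,0.02],"roll":0},{"grip":0.487,"slide":[0,-0.0017,0.02],"roll":0}]}}

```text
time_s: 13.75
tcp_pos: [0.5723, 0.1978, 0.1108]
eef_rot: [180.0, 0.0, -25.6]
contact_force: [-0.3, -0.3, -1.1]
gripper_width: 0.0449
```

```bash
python3 look.py w11 240,190,400,310 400,250,540,370; python3 -c "
from jaw import *
N=np.load('w11.npz');T=tf(N['W'],N['tcp'],np.radians(N['rot'][2]))*1000
print(N['tcp'],N['rot'])
for v in (244,246,248,250,252,254,256,260,264,270):
        ok=[u for u in range(280,350) if T[v,u,2]>-80]
        print(v,[(int(u),T[v,u].round(1).tolist()) for u in ok[::3]][:14])
p,d=capture('scene');W=cloud('scene',d);np.savez('s11.npz',p=p,W=W,d=d)
"
```

```text
[0.57228487 0.19784623 0.11078598] [ 1.79972983e+02  1.00196486e-02 -2.55564727e+01]
244 []
246 []
248 []
250 [(298, [1.4, -11.1, -74.3]), (301, [0.7, -9.0, -76.4]), (304, [1.1, -6.9, -75.3]), (307, [0.9, -4.8, -75.8]), (325, [1.0, 7.9, -75.7]), (328, [1.0, 10.0, -75.5]), (331, [1.1, 12.1, -75.2])]
252 [(297, [0.4, -11.7, -72.6]), (300, [1.3, -9.5, -69.8]), (303, [1.2, -7.4, -70.1]), (306, [1.1, -5.3, -70.4]), (323, [1.1, 6.4, -70.6]), (326, [1.1, 8.5, -70.7]), (329, [1.1, 10.6, -70.5]), (332, [1.3, 12.6, -69.8])]
254 [(297, [-0.5, -11.6, -70.8]), (300, [1.3, -9.3, -65.4]), (303, [1.7, -7.2, -64.0]), (306, [1.2, -5.2, -65.5]), (322, [0.9, 5.7, -66.7]), (325, [1.4, 7.7, -65.1]), (328, [1.4, 9.7, -65.0]), (331, [1.5, 11.7, -64.6])]
256 [(284, [72.5, 1.4, 159.0]), (299, [1.6, -9.7, -60.0]), (302, [1.9, -7.7, -59.0]), (305, [1.7, -5.7, -59.8]), (308, [1.5, -3.7, -60.4]), (323, [1.6, 6.2, -60.0]), (326, [1.2, 8.2, -61.3]), (329, [1.6, 10.2, -59.9]), (332, [1.8, 12.1, -59.4])]
260 [(297, [-6.2, -11.9, -74.7]), (300, [1.9, -8.6, -50.9]), (303, [1.7, -6.7, -51.3]), (306, [1.9, -4.8, -50.7]), (309, [1.5, -2.9, -52.0]), (323, [1.9, 6.0, -50.9]), (326, [1.8, 7.9, -51.1]), (329, [1.8, 9.9, -51.2]), (332, [1.5, 11.8, -52.1])]
264 [(298, [1.4, -9.6, -44.5]), (301, [2.0, -7.7, -42.9]), (304, [4.5, -5.5, -35.5]), (307, [4.1, -3.8, -36.8]), (310, [4.5, -2.0, -35.6]), (313, [4.4, -0.2, -36.0]), (316, [4.2, 1.6, -36.6]), (319, [4.2, 3.3, -36.6]), (322, [4.2, 5.1, -36.4]), (325, [4.4, 6.9, -36.0]), (328, [2.2, 8.9, -42.2]), (331, [2.0, 10.8, -42.8])]
270 [(298, [-0.8, -9.4, -39.7]), (301, [1.9, -7.2, -32.4]), (304, [3.3, -5.3, -28.6]), (307, [4.3, -3.5, -25.9]), (310, [4.3, -1.8, -25.9]), (313, [4.8, -0.1, -24.5]), (316, [4.9, 1.5, -24.4]), (319, [4.6, 3.2, -25.1]), (322, [4.3, 4.9, -25.9]), (325, [3.5, 6.7, -28.3]), (328, [3.1, 8.5, -29.3]), (331, [1.7, 10.4, -33.1])]
```

View pics/w11.png

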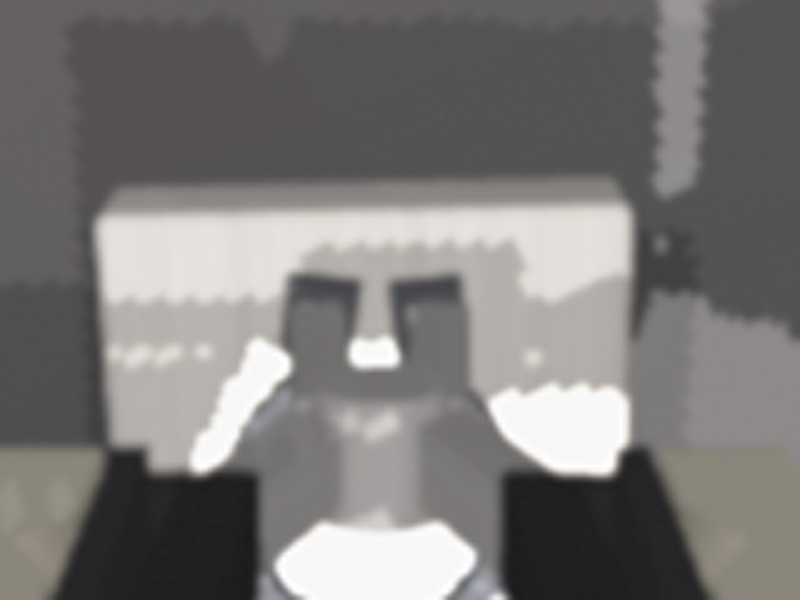

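View pics/w11s.png

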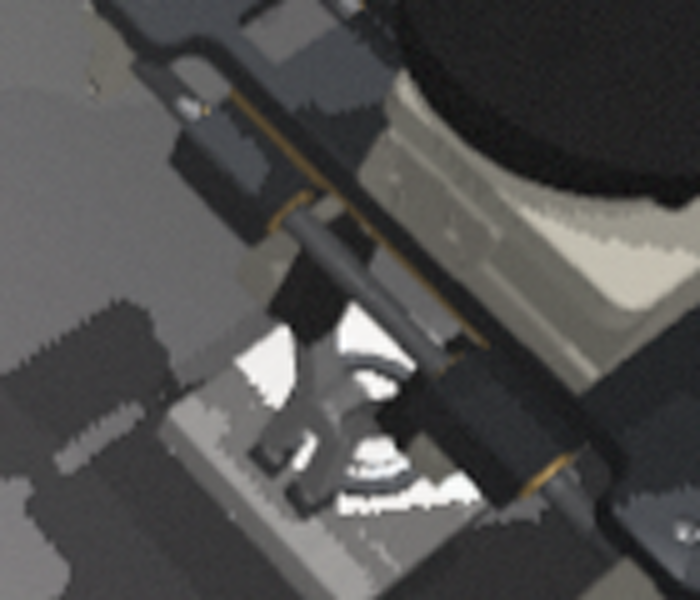

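{"api": "apply_moves", "payload": {"commands": [{"grip":0.49,"slide":[0,-0.0007,0.001],"roll":0},{"grip":0.49,"slide":[0,-0.0007,0.003],"roll":0},{"grip":0.49,"slide":[0,-0.0007,0.005],"roll":0},{"grip":0.49,"slide":[0,-0.0007,0.0065],"roll":0},{"grip":0.49,"slide":[0,-0.0007,0.0065],"roll":0}]}}

```text
time_s: 14.52
tcp_pos: [0.5726, 0.1985, 0.1043]
eef_rot: [180.0, 0.0, -25.6]
contact_force: [0.2, -0.3, -1.2]
gripper_width: 0.0446
```

{"api": "apply_moves", "payload": {"commands": [{"grip":0.49,"slide":[0,0,0.001],"roll":0},{"grip":0.49,"slide":[0,0,0.001],"roll":0}]}}

```text
time_s: 14.78
tcp_pos: [0.5726, 0.1986, 0.1035]
eef_rot: [-180.0, -0.0, -25.6]
contact_force: [0.4, 0.4, -1.3]
gripper_width: 0.0448
```

{"api": "apply_moves", "payload": {"commands": [{"grip":0.49,"slide":[0,0,0.001],"roll":0},{"grip":0.49,"slide":[0,0,0.0015],"roll":0},{"grip":0.49,"slide":[0,0,0.0015],"roll":0}]}}

```text
time_s: 15.15
tcp_pos: [0.5734, 0.1989, 0.103]
eef_rot: [-179.9, -0.1, -25.5]
contact_force: [0.6, -0.7, 5.8]
gripper_width: 0.0444
```

```bash
python3 look.py w12 240,190,400,310 400,250,540,370; python3 -c "
from jaw import *
N=np.load('w12.npz');T=tf(N['W'],N['tcp'],np.radians(N['rot'][2]))*1000
print(N['tcp'],N['rot'])
for v in (248,250,252,254,256,260,264,270):
        ok=[u for u in range(280,350) if T[v,u,2]>-85]
        print(v,[(int(u),T[v,u].round(1).tolist()) for u in ok[::3]][:14])
p,d=capture('scene');W=cloud('scene',d);np.savez('s11.npz',p=p,W=W,d=d)
"
```

```text
[0.57341019 0.19891822 0.10299721] [-1.79918361e+02 -7.27330403e-02 -2.55378601e+01]
248 [(280, [0.7, -24.6, -82.0]), (283, [0.9, -22.4, -81.4]), (286, [0.6, -20.3, -82.4]), (289, [0.7, -18.1, -82.1]), (292, [0.6, -15.9, -82.3]), (295, [0.7, -13.8, -82.1]), (298, [0.7, -11.6, -82.1]), (301, [1.0, -9.4, -80.9]), (304, [0.6, -7.2, -82.3]), (307, [0.7, -5.1, -81.9]), (310, [0.4, -2.9, -83.1]), (313, [0.6, -0.7, -82.3]), (316, [1.1, 1.5, -80.8]), (319, [0.7, 3.6, -81.9])]
250 [(280, [-0.8, -24.6, -82.0]), (283, [-0.7, -22.4, -81.7]), (286, [-1.0, -20.3, -82.6]), (289, [-1.2, -18.2, -83.3]), (292, [-0.8, -15.9, -81.9]), (295, [-0.7, -13.8, -81.8]), (298, [-0.6, -11.6, -81.3]), (301, [0.9, -9.2, -76.4]), (304, [0.8, -7.0, -76.6]), (307, [0.5, -4.9, -77.7]), (310, [0.2, -2.8, -78.6]), (313, [-0.1, -0.7, -79.7]), (316, [-1.2, 1.4, -83.3]), (319, [-1.0, 3.6, -82.8])]
252 [(280, [-2.3, -24.7, -82.0]), (283, [-2.5, -22.6, -82.5]), (286, [-2.4, -20.4, -82.2]), (289, [-2.4, -18.2, -82.2]), (292, [-2.3, -16.0, -81.9]), (295, [-2.5, -13.8, -82.5]), (298, [0.1, -11.2, -74.1]), (301, [0.9, -9.0, -71.
[... 1467 characters left out ...]
-11.8, -18.4, -82.7]), (292, [-11.3, -16.1, -81.4]), (295, [-11.5, -13.9, -82.0]), (298, [-7.5, -11.1, -70.4]), (301, [1.4, -7.8, -44.9]), (304, [1.7, -5.9, -43.8]), (307, [4.5, -3.8, -35.8]), (310, [4.0, -2.1, -37.3]), (313, [3.8, -0.3, -38.0]), (316, [4.5, 1.5, -35.7]), (319, [4.0, 3.3, -37.2])]
270 [(280, [-15.8, -24.9, -81.0]), (283, [-16.2, -22.9, -82.1]), (286, [-16.2, -20.6, -82.0]), (289, [-16.1, -18.4, -81.7]), (292, [-16.5, -16.3, -82.9]), (295, [-16.5, -14.1, -82.9]), (298, [-15.2, -11.6, -79.2]), (301, [1.6, -7.3, -33.6]), (304, [3.1, -5.4, -29.4]), (307, [4.1, -3.6, -26.5]), (310, [4.5, -1.9, -25.7]), (313, [4.8, -0.2, -24.6]), (316, [4.3, 1.5, -26.2]), (319, [4.2, 3.2, -26.4])]
```

View pics/w12.png

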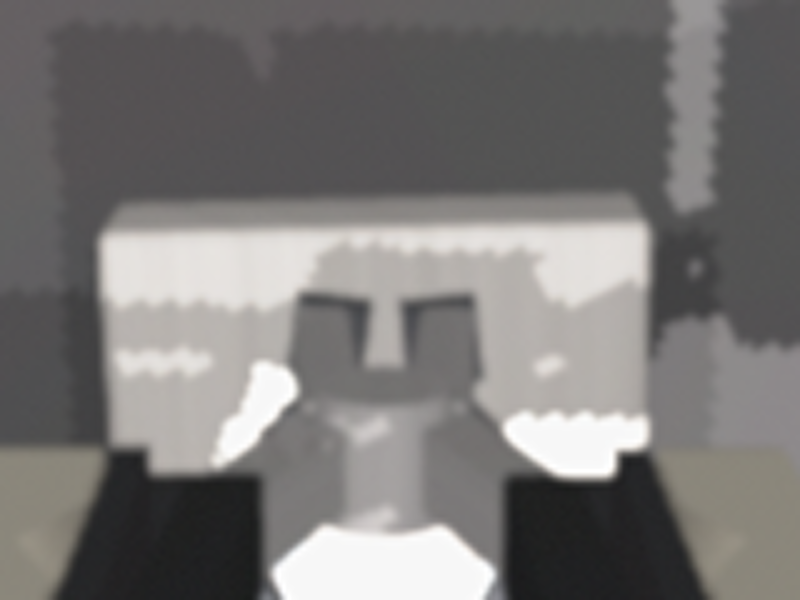

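View pics/w12s.png

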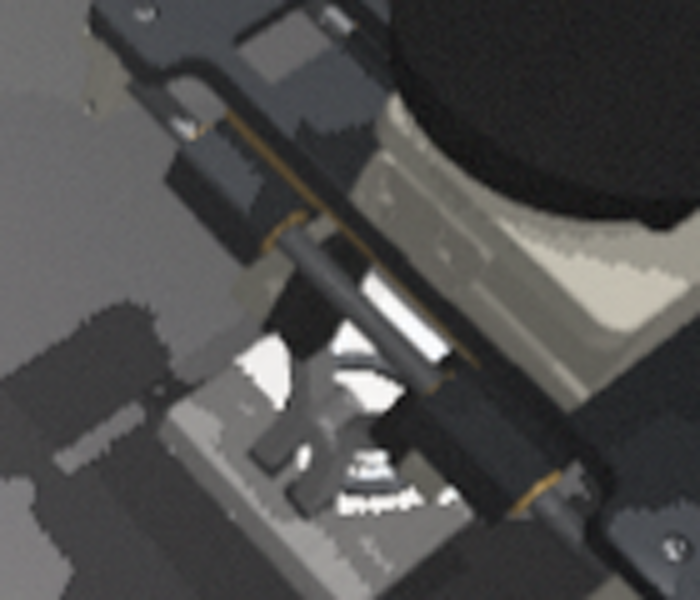

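{"api": "apply_moves", "payload": {"commands": [{"grip":0.51,"slide":[0,0,-0.0005],"roll":0},{"grip":0.53,"slide":[0,0,-0.001],"roll":0},{"grip":0.55,"slide":[0,0,-0.0015],"roll":0},{"grip":0.57,"slide":[0,0,-0.002],"roll":0},{"grip":0.575,"slide":[0,0,-0.002],"roll":0}]}}

```text
time_s: 15.92
tcp_pos: [0.5723, 0.1981, 0.1038]
eef_rot: [179.9, 0.0, -25.6]
contact_force: [0.2, -1.5, 1.9]
gripper_width: 0.0373
```

{"api": "apply_moves", "payload": {"commands": [{"grip":0.575,"slide":[0,0,0],"roll":0}]}}

```text
time_s: 16.05
tcp_pos: [0.5724, 0.1982, 0.1038]
eef_rot: [180.0, 0.0, -25.6]
contact_force: [0.3, -1.7, 0.8]
gripper_width: 0.0375
```

```bash
cat > jaws2.py <<'E'
from jaw import *
import sys
n=sys.argv[1]
N=np.load(n+'.npz');T=tf(N['W'],N['tcp'],np.radians(N['rot'][2]))*1000
print(N['tcp'],N['rot'],get_state()['gripper_width'],get_state()['contact_force'].round(1))
for v in (246,248,250,252,254,256):
    ok=[u for u in range(270,360) if T[v,u,2]>-74.5 and T[v,u,0]>-3 and T[v,u,2]<-40]
    if len(ok)<2: continue
    g=np.split(ok,np.where(np.diff(ok)>2)[0]+1)
    g=[q for q in g if len(q)>4]
    c=[(T[v,q[0],1]+T[v,q[-1],1])/2 for q in g]
    print(v,[(int(q[0]),int(q[-1]),T[v,q[len(q)//2]].round(1).tolist()) for q in g],np.round(c,1),'half',np.round((c[-1]-c[0])/2,1),'mid',np.round((c[-1]+c[0])/2,1))
E
python3 look.py w13 240,190,400,310 400,250,540,370; python3 jaws2.py w12; python3 jaws2.py w13
```

```text
[0.57341019 0.19891822 0.10299721] [-1.79918361e+02 -7.27330403e-02 -2.55378601e+01] 0.03744255039179958 [ 1.1 -0.8  0.4]
252 [(298, 308, [0.8, -7.6, -72.0]), (324, 334, [0.3, 10.6, -73.4])] [-7.6 10.6] half 9.1 mid 1.5
254 [(298, 309, [1.0, -6.7, -66.5]), (323, 334, [1.2, 10.3, -66.1])] [-7.1 10. ] half 8.6 mid 1.4
256 [(298, 309, [0.9, -6.6, -62.6]), (323, 334, [0.9, 10.2, -62.6])] [-7.   9.9] half 8.4 mid 1.4
[0.57239881 0.19820635 0.10377134] [ 1.79952257e+02  2.06153247e-02 -2.55670979e+01] 0.03744255039179958 [ 1.1 -0.8  0.4]
252 [(295, 306, [0.9, -8.8, -70.9]), (326, 337, [1.1, 12.7, -70.5])] [-9.2 12.4] half 10.8 mid 1.6
254 [(295, 306, [1.2, -8.6, -65.5]), (326, 337, [1.2, 12.4, -65.4])] [-9.  12.3] half 10.7 mid 1.7
256 [(295, 307, [1.2, -8.4, -61.1]), (325, 337, [1.5, 11.5, -60.1])] [-8.7 11.9] half 10.3 mid 1.6
```

View pics/w13.png

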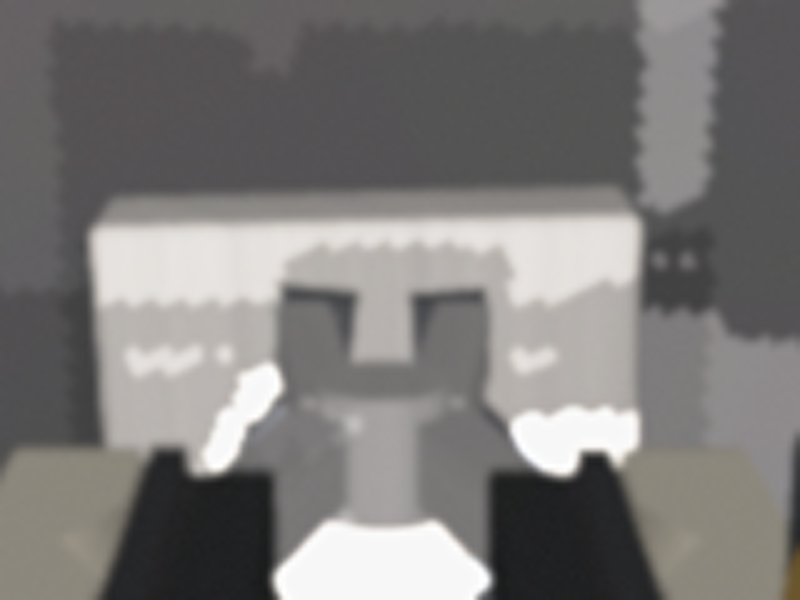

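View pics/w13s.png

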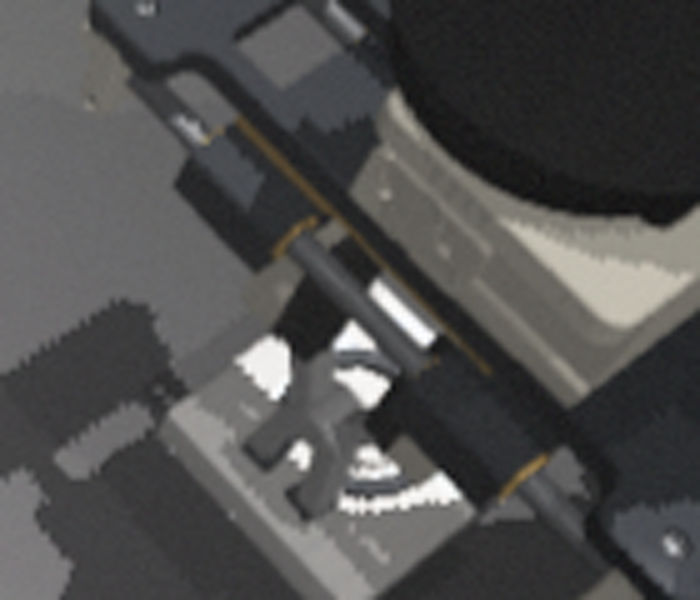

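{"api": "apply_moves", "payload": {"commands": [{"grip":0.59,"slide":[0,0,-0.0006],"roll":0},{"grip":0.605,"slide":[0,0,-0.0011],"roll":0},{"grip":0.62,"slide":[0,0,-0.0016],"roll":0},{"grip":0.63,"slide":[0,0,-0.002],"roll":0},{"grip":0.63,"slide":[0,0,-0.002],"roll":0}]}}

```text
time_s: 16.77
tcp_pos: [0.5727, 0.1986, 0.1061]
eef_rot: [-180.0, 0.0, -25.6]
contact_force: [-0.4, 1.3, -1.7]
gripper_width: 0.0329
```

```bash
python3 look.py w14 240,190,400,310 400,250,540,370; python3 jaws2.py w14
```

```text
[0.57265786 0.1986327  0.10607308] [-1.79993499e+02  5.25295780e-04 -2.55589840e+01] 0.03295954720452579 [ 0.8  0.5 -0.5]Traceback (most recent call last):
  File "jaws2.py", line 12, in <module>
    print(v,[(int(q[0]),int(q[-1]),T[v,q[len(q)//2]].round(1).tolist()) for q in g],np.round(c,1),'half',np.round((c[-1]-c[0])/2,1),'mid',np.round((c[-1]+c[0])/2,1))
                                                                                                                   ~^^^^
IndexError: list index out of range
```

View pics/w14.png

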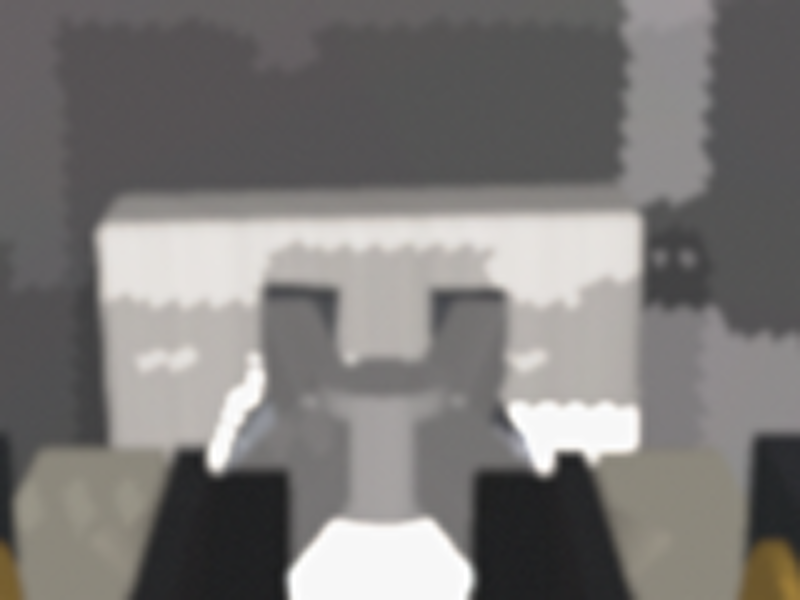

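{"api": "apply_moves", "payload": {"commands": [{"grip":0.64,"slide":[0,0,-0.0003],"roll":0},{"grip":0.65,"slide":[0,0,-0.0006],"roll":0},{"grip":0.655,"slide":[0,0,-0.0008],"roll":0},{"grip":0.66,"slide":[0,0,-0.001],"roll":0},{"grip":0.66,"slide":[0,0,-0.001],"roll":0}]}}

```text
time_s: 17.5
tcp_pos: [0.5727, 0.1986, 0.1071]
eef_rot: [-180.0, -0.0, -25.6]
contact_force: [0.1, 0.3, -2.4]
gripper_width: 0.0302
```

```bash
sed -i 's/-74.5/-77/; s/    g=\[q/    g=[q/; s/    c=\[/    if len(g)<2: continue\n    c=[/' jaws2.py; python3 look.py w15 240,190,400,310 400,250,540,370; python3 jaws2.py w14;python3 jaws2.py w15
```

```text
[0.57265786 0.1986327  0.10607308] [-1.79993499e+02  5.25295780e-04 -2.55589840e+01] 0.030344850092479166 [-0.2 -0.  -2.3]
250 [(292, 302, [1.5, -11.7, -74.0]), (330, 340, [1.4, 14.9, -74.5])] [-11.8  15. ] half 13.4 mid 1.6
252 [(292, 303, [1.3, -10.8, -70.1]), (329, 340, [1.3, 14.7, -69.9])] [-11.2  14.4] half 12.8 mid 1.6
254 [(292, 304, [1.3, -10.6, -65.5]), (328, 340, [2.0, 13.6, -63.3])] [-10.8  13.9] half 12.4 mid 1.5
256 [(292, 305, [1.8, -9.7, -59.5]), (327, 340, [1.8, 13.5, -59.5])] [-10.4  13.6] half 12.0 mid 1.6
[0.57267832 0.19857577 0.10711978] [-1.79993366e+02 -2.86209217e-03 -2.55615528e+01] 0.030344850092479166 [-0.2 -0.  -2.3]
250 [(290, 300, [1.2, -13.2, -74.9]), (332, 342, [1.4, 16.3, -74.5])] [-13.2  16.4] half 14.8 mid 1.6
252 [(290, 301, [1.1, -12.3, -70.6]), (331, 342, [1.5, 16.0, -69.3])] [-12.7  15.8] half 14.2 mid 1.5
254 [(290, 303, [1.4, -11.3, -65.0]), (329, 342, [1.7, 15.0, -64.1])] [-11.8  15. ] half 13.4 mid 1.6
256 [(290, 304, [2.3, -10.9, -57.9]), (328, 342, [1.8, 14.1, -59.4])] [-11.4  14.6] half 13.0 mid 1.6
```

View pics/w15.png

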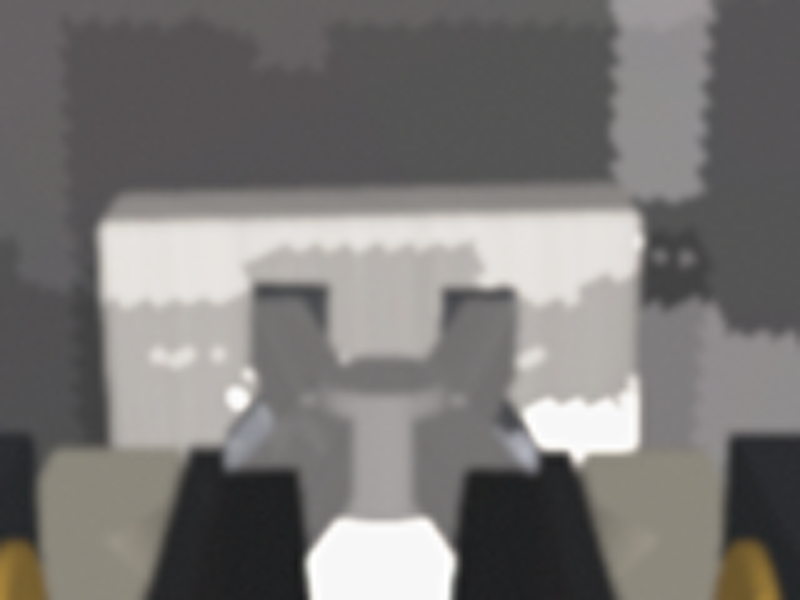

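View pics/w15s.png

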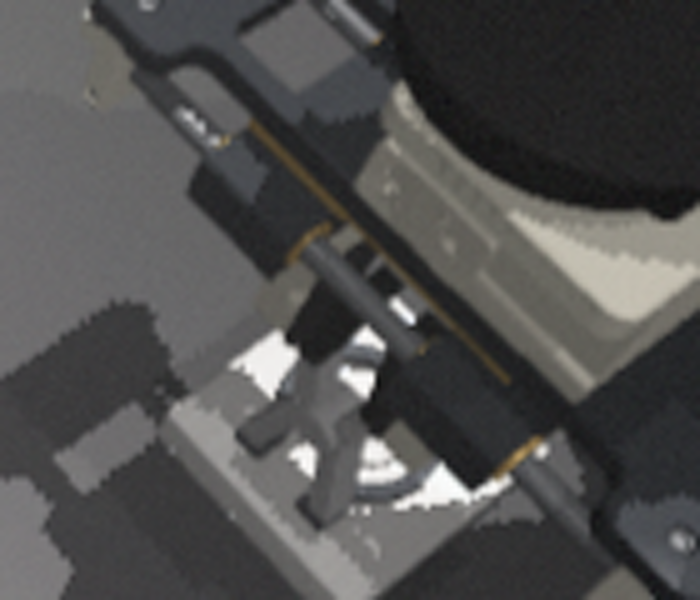

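{"api": "apply_moves", "payload": {"commands": [{"grip":0.67,"slide":[0,0,-0.0002],"roll":0},{"grip":0.68,"slide":[0,0,-0.0005],"roll":0},{"grip":0.69,"slide":[0,0,-0.0007],"roll":0},{"grip":0.69,"slide":[0,0,-0.0007],"roll":0},{"grip":0.69,"slide":[0,0,-0.0007],"roll":0}]}}

```text
time_s: 18.23
tcp_pos: [0.5726, 0.1985, 0.1077]
eef_rot: [180.0, 0.0, -25.6]
contact_force: [0.4, -0.3, -1.2]
gripper_width: 0.0274
```

```bash
python3 look.py w16 240,190,400,310 400,250,540,370; python3 jaws2.py w16
```

```text
[0.57263172 0.19852877 0.10773061] [ 1.79996923e+02  2.33975667e-03 -2.55625468e+01] 0.027316080223713936 [-0.   0.  -1.1]
250 [(288, 298, [1.3, -14.6, -74.5]), (334, 344, [1.4, 17.7, -74.3])] [-14.6  17.6] half 16.1 mid 1.5
252 [(288, 300, [1.5, -13.6, -69.3]), (332, 344, [1.4, 16.7, -69.5])] [-13.8  16.7] half 15.3 mid 1.5
254 [(288, 301, [1.9, -12.6, -63.6]), (331, 344, [1.7, 16.3, -64.0])] [-13.3  16.3] half 14.8 mid 1.5
256 [(288, 303, [2.1, -11.6, -58.5]), (329, 344, [1.8, 15.4, -59.5])] [-12.6  15.6] half 14.1 mid 1.5
```

View pics/w16.png

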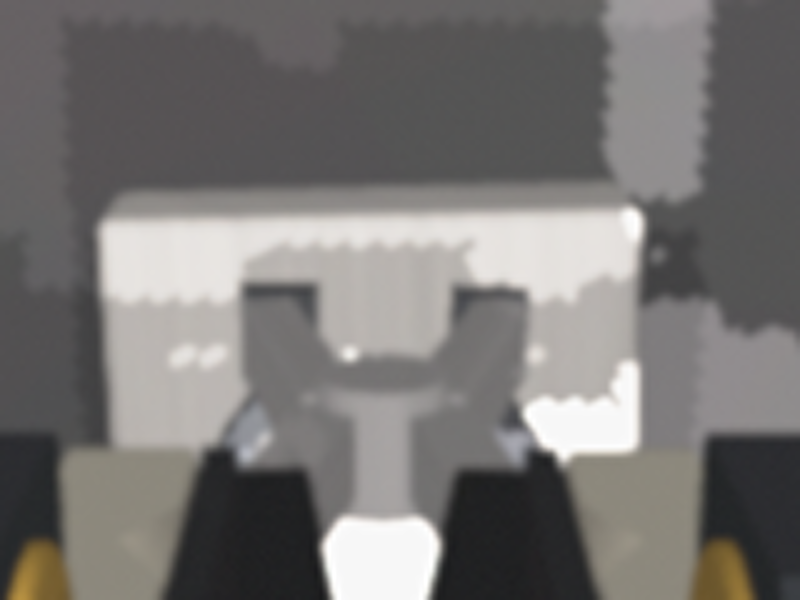

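View pics/w16s.png

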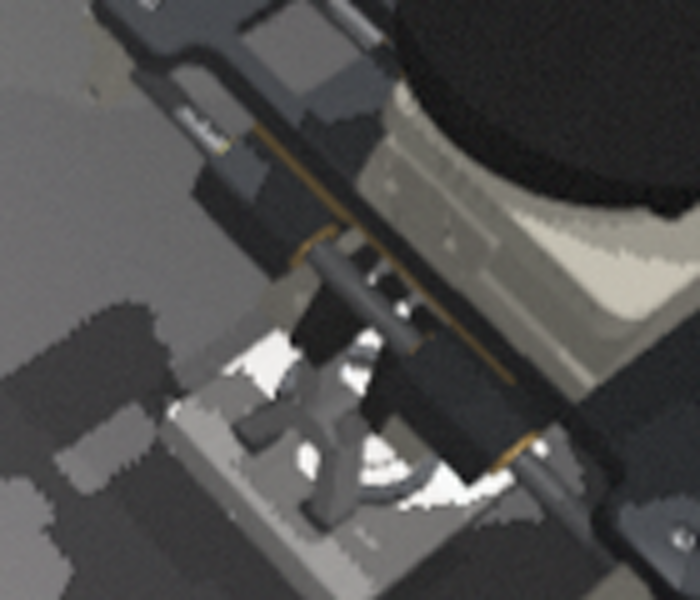

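{"api": "apply_moves", "payload": {"commands": [{"grip":0.69,"slide":[0,0,-0.001],"roll":0},{"grip":0.69,"slide":[0,0,-0.003],"roll":0},{"grip":0.69,"slide":[0,0,-0.006],"roll":0},{"grip":0.69,"slide":[0,0,-0.01],"roll":0},{"grip":0.69,"slide":[0,0,-0.013],"roll":0}]}}

```text
time_s: 18.95
tcp_pos: [0.5728, 0.1986, 0.1212]
eef_rot: [-180.0, -0.0, -25.6]
contact_force: [-0.4, 0.5, -1.6]
gripper_width: 0.0276
```

```bash
python3 look.py w17 240,190,400,310 400,250,540,370; python3 jaws2.py w17
```

```text
[0.57277315 0.19861602 0.12120423] [-1.79982421e+02 -1.41330591e-02 -2.55541620e+01] 0.027712693878660388 [-0.2 -0.1 -0.2]
250 [(288, 298, [1.2, -14.7, -74.9]), (334, 344, [1.5, 17.6, -74.0])] [-14.6  17.7] half 16.1 mid 1.5
252 [(288, 300, [1.9, -13.5, -68.1]), (332, 344, [1.6, 16.6, -69.2])] [-13.8  16.8] half 15.3 mid 1.5
254 [(288, 301, [2.0, -12.6, -63.2]), (331, 344, [1.3, 16.4, -65.5])] [-13.3  16.4] half 14.9 mid 1.5
256 [(288, 303, [1.9, -11.7, -59.0]), (329, 344, [1.7, 15.4, -59.7])] [-12.7  15.6] half 14.2 mid 1.5
```

View pics/w17.png

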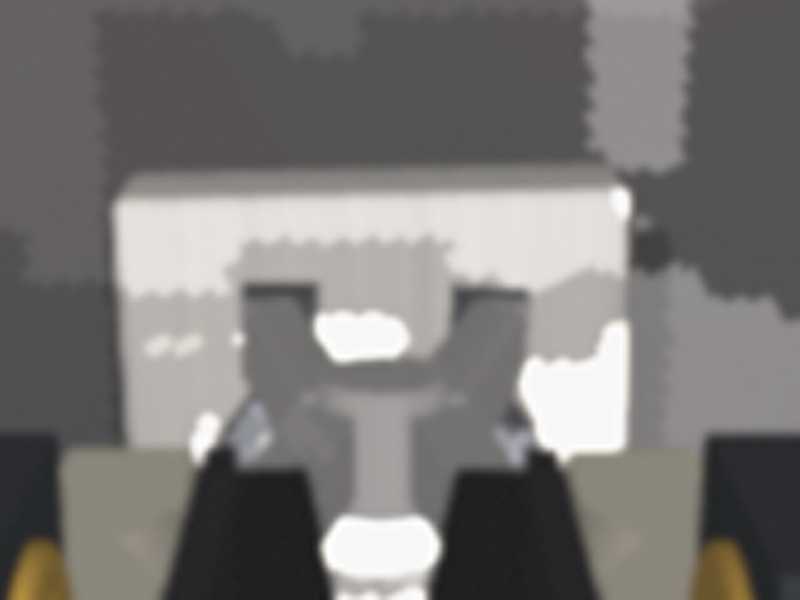

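View pics/w17s.png

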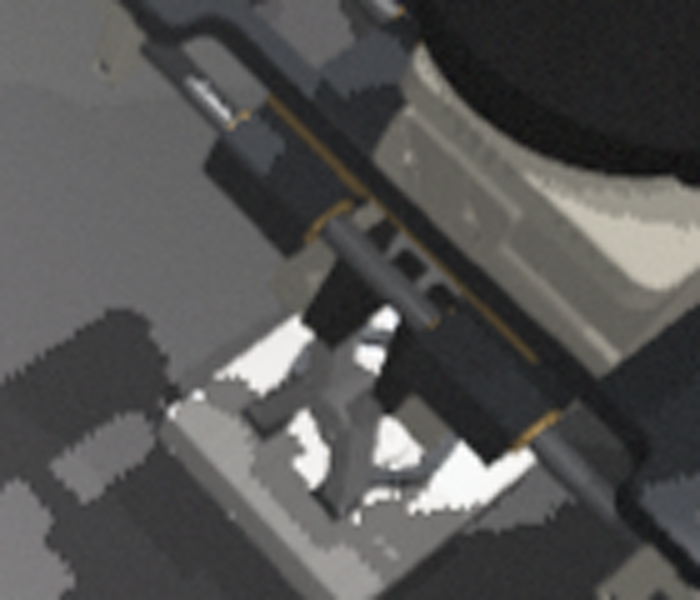

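{"api": "apply_moves", "payload": {"commands": [{"grip":0.69,"slide":[0,0,-0.015],"roll":0},{"grip":0.69,"slide":[0,0,-0.035],"roll":0},{"grip":0.69,"slide":[0,0,-0.06],"roll":0},{"grip":0.69,"slide":[0,0,-0.08],"roll":0},{"grip":0.69,"slide":[0,0,-0.095],"roll":0}]}}

```text
time_s: 19.68
tcp_pos: [0.5729, 0.1987, 0.2177]
eef_rot: [-179.9, -0.1, -25.6]
contact_force: [-0.0, 0.4, -1.4]
gripper_width: 0.0272
```

{"api": "apply_moves", "payload": {"commands": [{"grip":0.69,"slide":[0,0,-0.009],"roll":0},{"grip":0.69,"slide":[0,0,-0.009],"roll":0}]}}

```text
time_s: 19.92
tcp_pos: [0.5728, 0.1987, 0.2253]
eef_rot: [-180.0, -0.0, -25.6]
contact_force: [-0.1, 0.4, -2.0]
gripper_width: 0.0274
```

```bash
python3 look.py w18 240,190,400,310 420,180,560,300; python3 jaws2.py w18;python3 - <<'E'
from jaw import *
p,d=capture('scene');W=cloud('scene',d);np.savez('s18.npz',p=p,W=W,d=d)
o=cut_out('ring','scene')
N=np.load('w18.npz')
for q in o[:2]:
    m=q['mask'];T=tf(W[m],N['tcp'],np.radians(N['rot'][2]))*1000
    ys,xs=np.nonzero(m);print(q['score'],m.sum(),xs.min(),xs.max(),ys.min(),ys.max(),np.median(T,0))
    s=(T[:,2]>-100)&(T[:,2]<-65)
    T=T[s]
    if len(T)>20:
        A=np.c_[T[:,0],T[:,1],np.ones(len(T))];print(len(T),T.min(0),T.max(0));c=np.linalg.lstsq(A,T[:,2],rcond=None)[0];print('plane',c)
    np.save('m18.npy',m)
E
```

```text
[0.5728101  0.19868935 0.2252642 ] [-1.79955689e+02 -2.26215922e-02 -2.55562778e+01] 0.027365514722468745 [ 0.4 -0.3 -0.8]
250 [(288, 298, [1.5, -14.6, -73.9]), (334, 344, [1.2, 17.7, -75.1])] [-14.6  17.7] half 16.2 mid 1.5
252 [(288, 300, [1.9, -13.5, -68.2]), (332, 344, [1.7, 16.6, -68.7])] [-13.8  16.9] half 15.4 mid 1.5
254 [(288, 301, [1.7, -12.6, -64.3]), (331, 344, [1.9, 16.3, -63.5])] [-13.3  16.3] half 14.8 mid 1.5
256 [(288, 303, [1.6, -11.7, -60.1]), (329, 344, [1.6, 15.4, -60.3])] [-12.6  15.6] half 14.1 mid 1.5
0.69 172 467 515 284 325 [-27.52894867 -19.44052244 -81.52968609]
172 [-55.35384175 -26.79501657 -87.30602305] [  1.56364054  24.92542378 -79.2609517 ]
plane [-2.30958381e-02 -1.17026560e-02 -8.24577617e+01]
```

View pics/w18s.png

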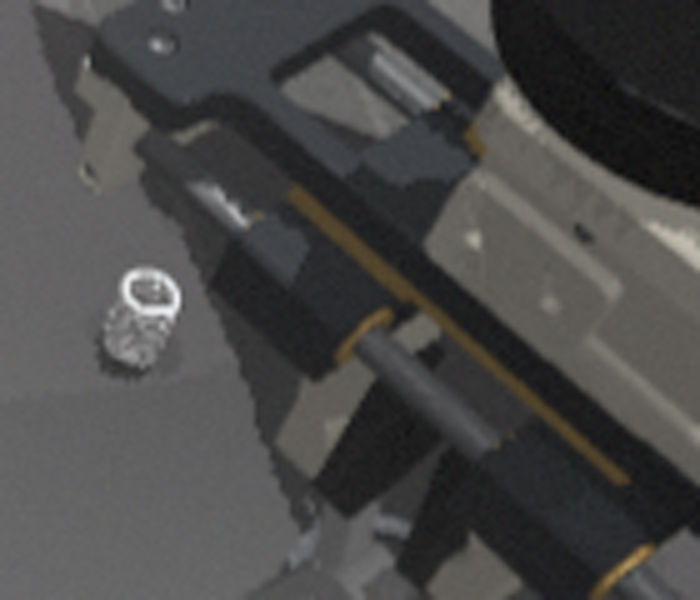

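View pics/w18.png

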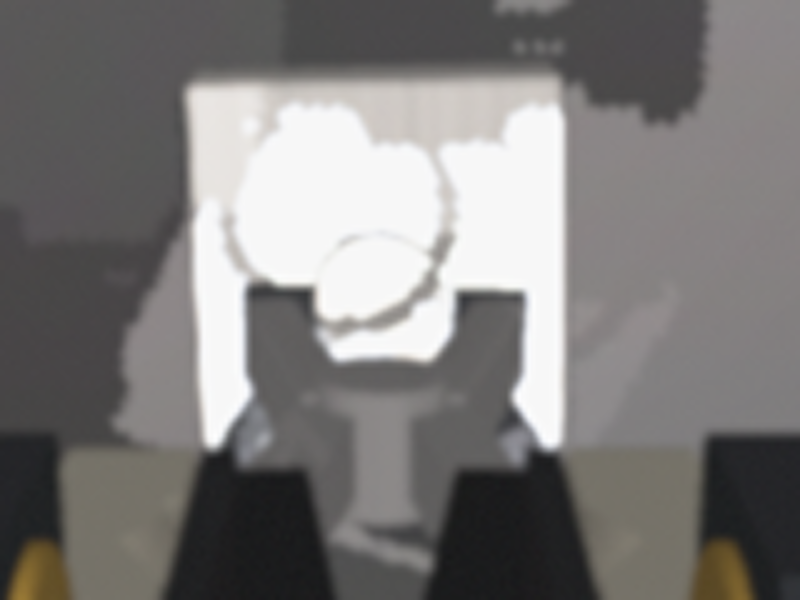

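```bash
python3 - <<'E'
from jaw import *
N=np.load('w18.npz');p=N['p'];T=tf(N['W'],N['tcp'],np.radians(N['rot'][2]))*1000
for v in range(288,312,2):
    print(v,[(u,T[v,u].round(0).tolist(),int(p[v,u].mean())) for u in (306,310,314,318,322,326)])
S=np.load('s18.npz');m=np.load('m18.npy');Q=tf(S['W'],N['tcp'],np.radians(N['rot'][2]))*1000
s=m&(Q[...,2]>-90)&(Q[...,2]<-75)
q=Q[s][:,:2];print(len(q))
i=np.argsort(q[:,0]);print(q[i][:12].round(1).tolist())
# fit: points between r 21 and 26 from center
from scipy.optimize import least_squares
g=q[q[:,0]<-12]
f=lambda c:np.maximum(0,np.abs(np.hypot(g[:,0]-c[0],g[:,1]-c[1])-23.5)-2.5)
for x0 in(-28,-34):
    r=least_squares(f,[x0,0]);print(r.x,r.cost,len(g))
    r=least_squares(lambda c:np.hypot(g[:,0]-c[0],g[:,1]-c[1])-23.5,[x0,0],loss='soft_l1');print(r.x,r.cost)
E
```

```text
288 [(306, [-3.0, -4.0, -18.0], 95), (310, [-7.0, -2.0, -28.0], 105), (314, [-7.0, 0.0, -27.0], 136), (318, [-7.0, 3.0, -28.0], 137), (322, [-7.0, 5.0, -27.0], 107), (326, [-3.0, 7.0, -17.0], 94)]
290 [(306, [-4.0, -4.0, -18.0], 95), (310, [-9.0, -2.0, -28.0], 114), (314, [-9.0, 0.0, -28.0], 136), (318, [-9.0, 3.0, -28.0], 137), (322, [-8.0, 5.0, -27.0], 114), (326, [-4.0, 7.0, -16.0], 94)]
292 [(306, [-6.0, -4.0, -19.0], 95), (310, [-11.0, -2.0, -29.0], 126), (314, [-10.0, 0.0, -28.0], 136), (318, [-10.0, 3.0, -28.0], 137), (322, [-11.0, 5.0, -29.0], 125), (326, [-5.0, 7.0, -16.0], 94)]
294 [(306, [-7.0, -4.0, -19.0], 98), (310, [-99.0, -6.0, -225.0], 126), (314, [-11.0, 0.0, -27.0], 119), (318, [-11.0, 3.0, -28.0], 119), (322, [-99.0, 9.0, -225.0], 103), (326, [-7.0, 7.0, -17.0], 94)]
296 [(306, [-8.0, -4.0, -19.0], 111), (310, [-101.0, -6.0, -224.0], 137), (314, [-101.0, -1.0, -223.0], 90), (318, [-101.0, 4.0, -223.0], 74), (322, [-102.0, 9.0, -224.0], 68), (326, [-7.0, 7.0, -16.0], 86)]
298 [(306, [-104.0, -11.0, -225.0], 102), (310, [-104.0, -6.0, -224.0], 133), (314, [-104.0, -
[... 1044 characters left out ...]
, -1.0, -224.0], 79), (318, [-117.0, 4.0, -224.0], 79), (322, [-117.0, 9.0, -224.0], 80), (326, [5.0, 6.0, 23.0], 31)]
310 [(306, [5.0, -3.0, 25.0], 37), (310, [-120.0, -6.0, -223.0], 80), (314, [-121.0, -1.0, -225.0], 79), (318, [-120.0, 4.0, -224.0], 80), (322, [-120.0, 9.0, -225.0], 79), (326, [6.0, 6.0, 26.0], 28)]
172
[[-55.4, 12.4], [-55.1, 10.5], [-54.9, 11.5], [-54.5, 13.3], [-53.7, 14.9], [-53.6, 10.8], [-53.4, 11.8], [-53.3, 15.9], [-53.1, 12.1], [-52.8, 10.2], [-52.5, 13.8], [-52.3, 9.3]]
[-33.10213935  -0.69116901] 0.12288534748685051 126
[-33.04746131  -0.87356315] 82.92458663557746
[-33.10213957  -0.69116909] 0.12288534748684331 126
[-33.04746013  -0.87356307] 82.92458663555391
```

{"api": "apply_moves", "payload": {"commands": [{"grip":0.69,"slide":[0.006,0.011,0],"roll":0},{"grip":0.69,"slide":[0.017,0.032,0],"roll":0},{"grip":0.69,"slide":[0.031,0.059,0],"roll":0},{"grip":0.69,"slide":[0.045,0.086,0],"roll":0},{"grip":0.69,"slide":[0.06,0.113,0],"roll":0}]}}

```text
time_s: 20.75
tcp_pos: [0.5777, 0.0683, 0.2248]
eef_rot: [180.0, -0.0, -25.6]
contact_force: [0.1, -0.4, -1.1]
gripper_width: 0.0277
```

{"api": "apply_moves", "payload": {"commands": [{"grip":0.69,"slide":[0.014,0.027,0],"roll":0},{"grip":0.69,"slide":[0.027,0.05,0],"roll":0},{"grip":0.69,"slide":[0.036,0.067,0],"roll":0},{"grip":0.69,"slide":[0.042,0.078,0],"roll":0},{"grip":0.69,"slide":[0.0435,0.081,0],"roll":0}]}}

```text
time_s: 21.38
tcp_pos: [0.5823, -0.0219, 0.2247]
eef_rot: [-180.0, 0.0, -25.6]
contact_force: [0.4, -0.2, -1.6]
gripper_width: 0.0275
```

{"api": "apply_moves", "payload": {"commands": [{"grip":0.69,"slide":[0,0,0],"roll":0},{"grip":0.69,"slide":[0,0,0],"roll":0}]}}

```text
time_s: 21.62
tcp_pos: [0.5823, -0.0205, 0.2247]
eef_rot: [-180.0, 0.0, -25.5]
contact_force: [0.3, -0.2, -2.4]
gripper_width: 0.0274
```

```bash
python3 look.py w19 240,190,400,310 300,160,440,280; python3 jaws2.py w19; python3 -c "
from h import *
go(.5824,-.0207,.2253,-25.5)"
```

```text
[ 0.58234648 -0.02048901  0.22472027] [-1.79998459e+02  4.12768345e-03 -2.55142193e+01] 0.027303864489010902 [-0.2 -0.5 -1.8]
250 [(288, 298, [1.4, -14.6, -74.3]), (334, 344, [1.6, 17.6, -73.7])] [-14.6  17.7] half 16.2 mid 1.6
252 [(288, 300, [1.6, -13.6, -68.9]), (332, 344, [1.5, 16.7, -69.4])] [-13.7  16.8] half 15.3 mid 1.5
254 [(288, 301, [1.7, -12.6, -64.2]), (331, 344, [1.5, 16.4, -64.8])] [-13.4  16.4] half 14.9 mid 1.5
256 [(289, 303, [1.9, -11.7, -59.2]), (329, 344, [1.6, 15.4, -60.1])] [-12.1  15.7] half 13.9 mid 1.8
t 21.73 tcp [ 0.5824 -0.0205  0.2248] rot [-180.      0.    -25.51] w 0.0273 F [-0.2 -0.5 -1.8]
 slide [ 0.0001  0.0002 -0.0005] roll -0.01 rows>= 0.0 j6 47.3
```

View pics/w19.png

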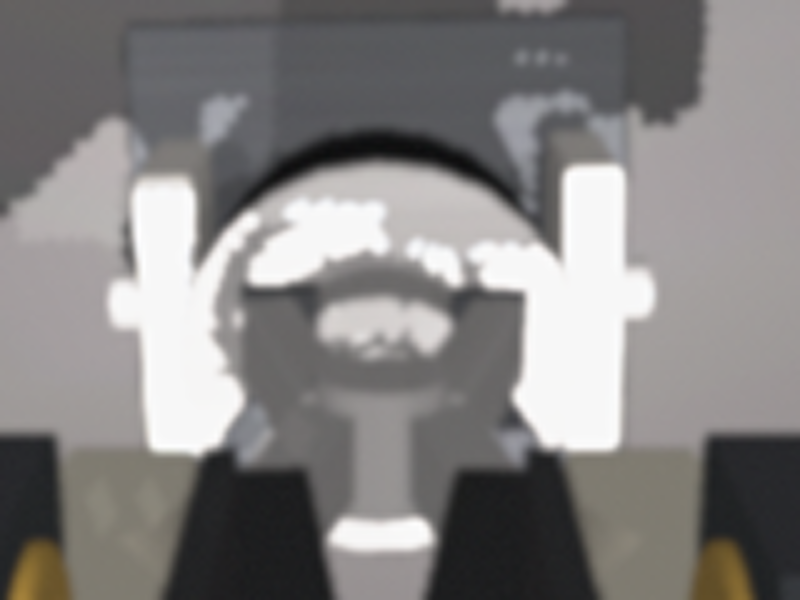

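View pics/w19s.png

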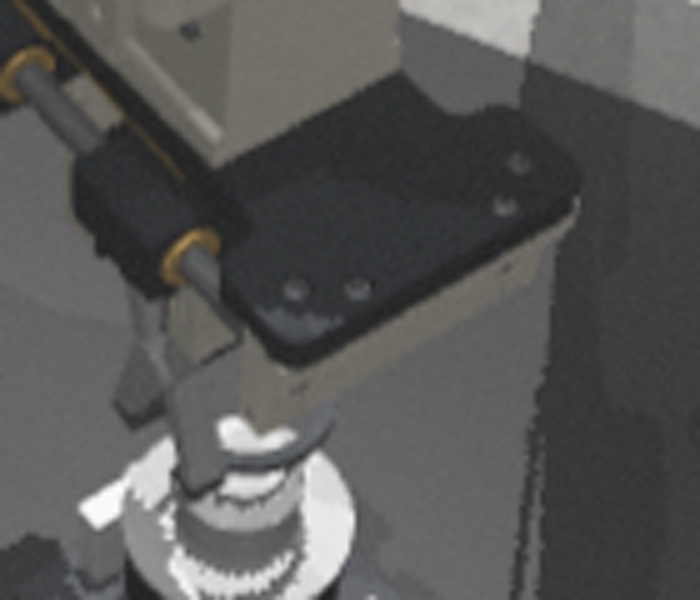

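```bash
python3 - <<'E'
from jaw import *
from scipy.optimize import least_squares
t=get_state();p,d=capture('scene');W=cloud('scene',d);np.savez('s19.npz',p=p,W=W,d=d)
o=cut_out('ring','scene');K=get_calibration('scene')
N=dict(tcp=t['tcp_pos'],rot=t['eef_rot'])
Q=tf(W,N['tcp'],np.radians(N['rot'][2]))*1000
for q in o[:2]:
    m=q['mask'];print(q['score'],m.sum())
    s=m&(Q[...,2]>-92)&(Q[...,2]<-75);g=Q[s];g=g[g[:,0]<-12]
    if len(g)<15: continue
    r=least_squares(lambda c:np.maximum(0,np.abs(np.hypot(g[:,0]-c[0],g[:,1]-c[1])-23.5)-2.5),[-33,0]);print('ring centre',r.x,r.cost,len(g))
    A=np.c_[g[:,:2],np.ones(len(g))];print('plane',np.linalg.lstsq(A,g[:,2],rcond=None)[0])
# washer and shaft in scene frame
s=(np.hypot(W[...,0]-.552,W[...,1]+.006)<.042)&(W[...,2]>.071)&(W[...,2]<.079)
g=W[s][:,:2];print(len(g),cv2.minEnclosingCircle(np.ascontiguousarray(g,dtype=np.float32).reshape(-1,1,2)))
sh=tf(np.array([.5525,-.005,.11]),N['tcp'],np.radians(N['rot'][2]))*1000;print('shaft in tool (scene est)',sh)
E
```

```text
0.6 218
ring centre [-32.88560718  -1.79939633] 2.053661745879356 116
plane [-2.01498235e-02  1.15292786e-01 -7.88644444e+01]
845 ((0.5524088144302368, -0.004609953612089157), 0.03847990930080414)
shaft in tool (scene est) [ -33.63453987   -1.13621974 -114.75153606]
```

{"api": "apply_moves", "payload": {"commands": [{"grip":0.69,"slide":[0,0,0.008],"roll":0},{"grip":0.69,"slide":[0,0,0.018],"roll":0},{"grip":0.69,"slide":[0,0,0.027],"roll":0},{"grip":0.69,"slide":[0,0,0.032],"roll":0},{"grip":0.69,"slide":[0,0,0.035],"roll":0}]}}

```text
time_s: 22.45
tcp_pos: [0.5822, -0.0212, 0.1893]
eef_rot: [180.0, 0.0, -25.6]
contact_force: [0.3, 0.0, -1.2]
gripper_width: 0.0275
```

{"api": "apply_moves", "payload": {"commands": [{"grip":0.69,"slide":[0,0,0.002],"roll":0},{"grip":0.69,"slide":[0,0,0.003],"roll":0},{"grip":0.69,"slide":[0,0,0.004],"roll":0}]}}

```text
time_s: 22.82
tcp_pos: [0.5825, -0.0211, 0.186]
eef_rot: [-180.0, -0.0, -25.6]
contact_force: [-0.2, -1.2, -2.1]
gripper_width: 0.0278
```

{"api": "apply_moves", "payload": {"commands": [{"grip":0.69,"slide":[0,0,0.0015],"roll":0},{"grip":0.69,"slide":[0,0,0.003],"roll":0},{"grip":0.69,"slide":[0,0,0.0045],"roll":0},{"grip":0.69,"slide":[0,0,0.006],"roll":0}]}}

```text
time_s: 23.32
tcp_pos: [0.5823, -0.0211, 0.1797]
eef_rot: [180.0, 0.0, -25.6]
contact_force: [0.5, -0.4, -1.1]
gripper_width: 0.0274
```

```bash
python3 look.py w20 240,190,400,310 300,160,440,280; python3 jaws2.py w20
```

```text
[ 0.58232959 -0.02110641  0.17965513] [ 1.79999968e+02  4.06993973e-04 -2.55607619e+01] 0.027384157810206804 [-0.4 -0.1 -1.3]
250 [(288, 298, [1.6, -14.5, -73.8]), (334, 344, [1.4, 17.7, -74.5])] [-14.6  17.7] half 16.2 mid 1.6
252 [(288, 300, [1.5, -12.9, -69.4]), (332, 344, [1.5, 16.7, -69.4])] [-13.8  16.8] half 15.3 mid 1.5
254 [(288, 301, [1.2, -12.7, -65.7]), (331, 344, [1.7, 16.4, -64.0])] [-13.3  16.4] half 14.8 mid 1.6
256 [(288, 303, [2.0, -11.6, -58.9]), (329, 344, [2.0, 15.4, -58.9])] [-12.6  15.7] half 14.1 mid 1.5
```

View pics/w20.png

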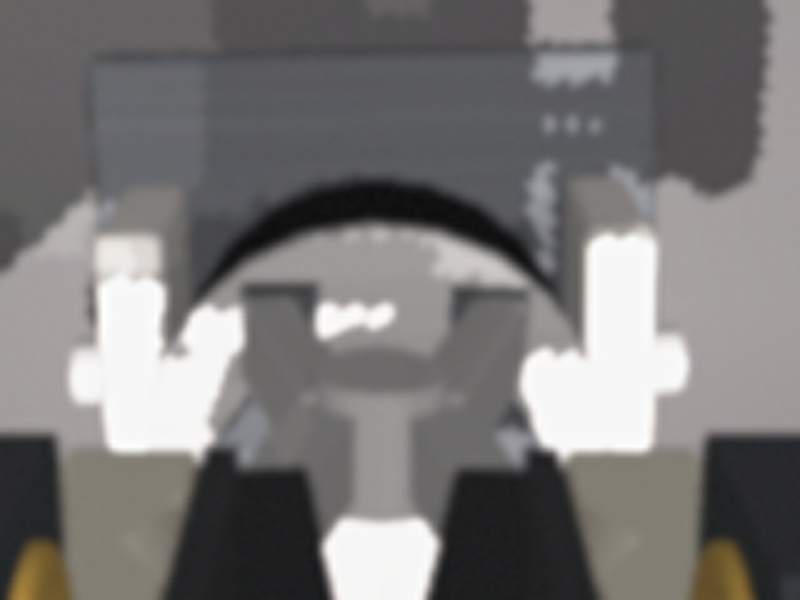

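View pics/w20s.png

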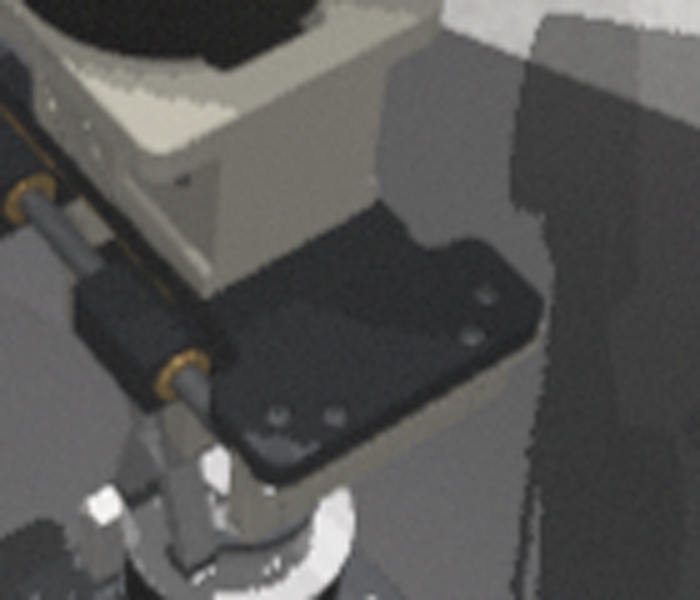

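{"api": "apply_moves", "payload": {"commands": [{"grip":0.69,"slide":[0,0,0.003],"roll":0},{"grip":0.69,"slide":[0,0,0.006],"roll":0},{"grip":0.69,"slide":[0,0,0.009],"roll":0},{"grip":0.69,"slide":[0,0,0.012],"roll":0},{"grip":0.69,"slide":[0,0,0.014],"roll":0}]}}

```text
time_s: 24.05
tcp_pos: [0.5823, -0.0211, 0.1655]
eef_rot: [180.0, 0.0, -25.6]
contact_force: [0.4, -0.3, -1.0]
gripper_width: 0.0275
```

{"api": "apply_moves", "payload": {"commands": [{"grip":0.69,"slide":[0,0,0.001],"roll":0},{"grip":0.69,"slide":[0,0,0.002],"roll":0}]}}

```text
time_s: 24.3
tcp_pos: [0.5824, -0.0211, 0.1637]
eef_rot: [-180.0, -0.0, -25.6]
contact_force: [-0.0, 0.1, -1.4]
gripper_width: 0.0278
```

Approaching the washer; I'll go in 1 mm increments, watching the force.

{"api": "apply_moves", "payload": {"commands": [{"grip":0.69,"slide":[0,0,0.001],"roll":0},{"grip":0.69,"slide":[0,0,0.001],"roll":0}]}}

```text
time_s: 24.55
tcp_pos: [0.5823, -0.0211, 0.1627]
eef_rot: [180.0, 0.0, -25.6]
contact_force: [0.1, -0.6, -0.3]
gripper_width: 0.0278
```

{"api": "apply_moves", "payload": {"commands": [{"grip":0.69,"slide":[0,0,0.001],"roll":0},{"grip":0.69,"slide":[0,0,0.001],"roll":0}]}}

```text
time_s: 24.8
tcp_pos: [0.5823, -0.0211, 0.1617]
eef_rot: [180.0, 0.0, -25.6]
contact_force: [-0.4, 0.1, -1.1]
gripper_width: 0.0273
```

{"api": "apply_moves", "payload": {"commands": [{"grip":0.69,"slide":[0,0,0.001],"roll":0},{"grip":0.69,"slide":[0,0,0.001],"roll":0}]}}

```text
time_s: 25.05
tcp_pos: [0.5823, -0.0211, 0.1607]
eef_rot: [180.0, 0.0, -25.6]
contact_force: [-0.2, -0.4, -2.1]
gripper_width: 0.0275
```

{"api": "apply_moves", "payload": {"commands": [{"grip":0.69,"slide":[0,0,0.001],"roll":0},{"grip":0.69,"slide":[0,0,0.001],"roll":0}]}}

```text
time_s: 25.3
tcp_pos: [0.5823, -0.0211, 0.1598]
eef_rot: [180.0, -0.0, -25.6]
contact_force: [0.4, -0.7, -0.8]
gripper_width: 0.0273
```

{"api": "apply_moves", "payload": {"commands": [{"grip":0.69,"slide":[0,0,0.001],"roll":0},{"grip":0.69,"slide":[0,0,0.001],"roll":0}]}}

```text
time_s: 25.55
tcp_pos: [0.5827, -0.0211, 0.1592]
eef_rot: [-180.0, -0.0, -25.6]
contact_force: [0.1, -0.7, 2.3]
gripper_width: 0.0275
```

```bash
python3 look.py w21 220,170,400,310 300,160,440,280; python3 jaws2.py w21; python3 - <<'E'
from jaw import *
N=np.load('w21.npz');W=N['W']
s=(np.hypot(W[...,0]-.552,W[...,1]+.007)<.038)&(W[...,2]>.06)&(W[...,2]<.12)
h,e=np.histogram(W[s][:,2],np.arange(.06,.12,.001));print([(round(a*1000),b) for a,b in zip(e,h) if b>8])
E
```

```text
[ 0.58266865 -0.02113784  0.15920225] [-1.79982574e+02 -4.45828786e-02 -2.55520491e+01] 0.02729196981607438 [-0.8 -1.2  2.3]
250 [(288, 298, [1.1, -14.7, -75.7]), (334, 344, [1.1, 17.8, -75.6])] [-14.7  17.8] half 16.3 mid 1.6
252 [(288, 300, [1.4, -13.6, -69.9]), (333, 344, [1.5, 17.4, -69.6])] [-13.8  17.2] half 15.5 mid 1.7
254 [(288, 301, [1.4, -12.6, -65.2]), (331, 344, [1.5, 16.4, -65.1])] [-13.3  16.4] half 14.9 mid 1.5
256 [(289, 303, [1.6, -11.7, -60.3]), (330, 344, [1.4, 15.5, -60.8])] [-12.1  16. ] half 14.0 mid 2.0
[(60, np.int64(24)), (72, np.int64(11)), (73, np.int64(24)), (74, np.int64(190)), (75, np.int64(654)), (76, np.int64(294)), (77, np.int64(33)), (79, np.int64(32)), (80, np.int64(91)), (81, np.int64(48)), (85, np.int64(13)), (86, np.int64(12)), (89, np.int64(15)), (90, np.int64(14)), (92, np.int64(10)), (93, np.int64(19)), (94, np.int64(12)), (96, np.int64(15)), (97, np.int64(16)), (98, np.int64(13)), (99, np.int64(10)), (100, np.int64(15)), (101, np.int64(25)), (102, np.int64(10)), (103, np.int64(10)), (104, np.int64(24)), (105, np.int64(22)), (106, np.int64(9)), (107, np.int64(26)), (108, np.int64(20)), (109, np.int64(15)), (110, np.int64(65)), (111, np.int64(216)), (112, np.int64(93)), (113, np.int64(12)), (114, np.int64(20)), (115, np.int64(11)), (116, np.int64(15)), (117, np.int64(13)), (118, np.int64(16))]
```

View pics/w21.png

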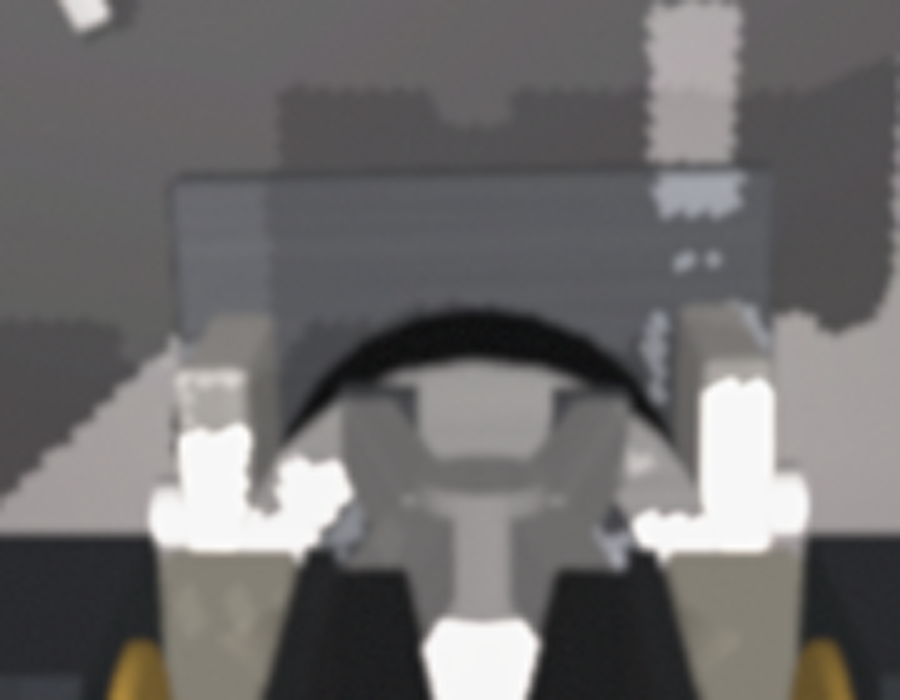

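View pics/w21s.png

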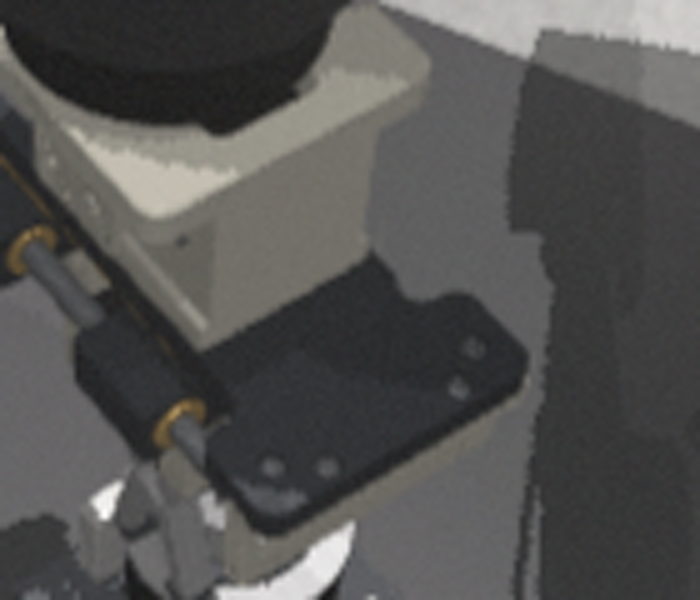

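{"api": "apply_moves", "payload": {"commands": [{"grip":0.69,"slide":[0,0,0.001],"roll":0},{"grip":0.69,"slide":[0,0,0.001],"roll":0}]}}

```text
time_s: 25.9
tcp_pos: [0.5825, -0.0211, 0.158]
eef_rot: [-180.0, -0.0, -25.6]
contact_force: [-0.3, -0.7, 3.7]
gripper_width: 0.0276
```

{"api": "apply_moves", "payload": {"commands": [{"grip":0.69,"slide":[0,0,0.001],"roll":0},{"grip":0.69,"slide":[0,0,0.001],"roll":0}]}}

```text
time_s: 26.15
tcp_pos: [0.5825, -0.0211, 0.1569]
eef_rot: [-180.0, -0.0, -25.6]
contact_force: [0.3, 0.1, 4.7]
gripper_width: 0.0279
```

{"api": "apply_moves", "payload": {"commands": [{"grip":0.69,"slide":[0,0,0.0007],"roll":0},{"grip":0.69,"slide":[0,0,0.0007],"roll":0}]}}

```text
time_s: 26.4
tcp_pos: [0.5826, -0.0211, 0.1564]
eef_rot: [-180.0, -0.0, -25.5]
contact_force: [-0.6, -0.3, 5.9]
gripper_width: 0.0271
```

{"api": "apply_moves", "payload": {"commands": [{"grip":0.69,"slide":[0,0,0.0005],"roll":0},{"grip":0.69,"slide":[0,0,0.0005],"roll":0}]}}

```text
time_s: 26.65
tcp_pos: [0.5829, -0.0212, 0.1564]
eef_rot: [-180.0, -0.1, -25.5]
contact_force: [-0.1, -0.6, 8.9]
gripper_width: 0.0279
```

{"api": "apply_moves", "payload": {"commands": [{"grip":0.675,"slide":[0,0,0.0002],"roll":0},{"grip":0.66,"slide":[0,0,0.0004],"roll":0},{"grip":0.65,"slide":[0,0,0.0006],"roll":0},{"grip":0.64,"slide":[0,0,0.0008],"roll":0}]}}

```text
time_s: 27.15
tcp_pos: [0.5837, -0.0208, 0.1562]
eef_rot: [-179.9, -0.2, -25.5]
contact_force: [0.5, 0.6, 9.7]
gripper_width: 0.0314
```

```bash
python3 look.py w22 220,170,400,310; python3 jaws2.py w22
```

```text
[ 0.58368641 -0.02084885  0.15616776] [-1.79906772e+02 -1.58066183e-01 -2.55226395e+01] 0.03155431817450496 [ 0.8  0.3 10.4]
252 [(290, 302, [0.7, -12.5, -72.6]), (330, 341, [0.9, 15.4, -72.0])] [-12.8  15.2] half 14.0 mid 1.2
254 [(290, 303, [0.9, -11.5, -67.3]), (329, 341, [0.9, 14.4, -67.4])] [-12.4  14.7] half 13.5 mid 1.1
256 [(291, 303, [1.0, -11.3, -62.4]), (328, 341, [1.4, 14.1, -61.2])] [-11.6  14.2] half 12.9 mid 1.3
```

View pics/w22.png

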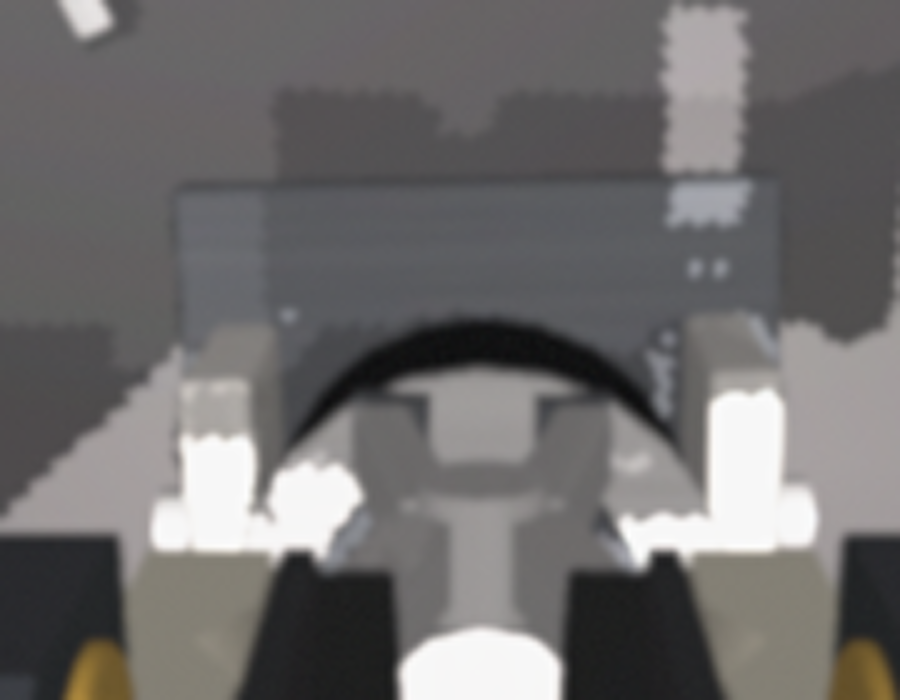

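{"api": "apply_moves", "payload": {"commands": [{"grip":0.625,"slide":[0,0,0.0003],"roll":0},{"grip":0.61,"slide":[0,0,0.0006],"roll":0},{"grip":0.595,"slide":[0,0,0.0009],"roll":0},{"grip":0.58,"slide":[0,0,0.0012],"roll":0}]}}

```text
time_s: 27.7
tcp_pos: [0.5841, -0.0208, 0.1555]
eef_rot: [-179.9, -0.2, -25.5]
contact_force: [0.1, 0.1, 13.3]
gripper_width: 0.0367
```

```bash
python3 look.py w23 220,170,400,310; python3 jaws2.py w23
```

```text
[ 0.58411969 -0.02083303  0.15554672] [-179.87931684   -0.21315356  -25.51287829] 0.0369015801010417 [-0.1 -0.1 13.2]
252 [(294, 304, [0.3, -10.6, -74.1]), (327, 337, [0.3, 12.6, -74.1])] [-10.6  12.6] half 11.6 mid 1.0
254 [(294, 305, [0.6, -9.6, -68.4]), (326, 337, [0.3, 12.4, -69.4])] [-10.   12.2] half 11.1 mid 1.1
256 [(294, 306, [0.5, -9.4, -64.0]), (325, 337, [0.7, 11.5, -63.7])] [-9.6 11.7] half 10.7 mid 1.0
```

View pics/w23.png

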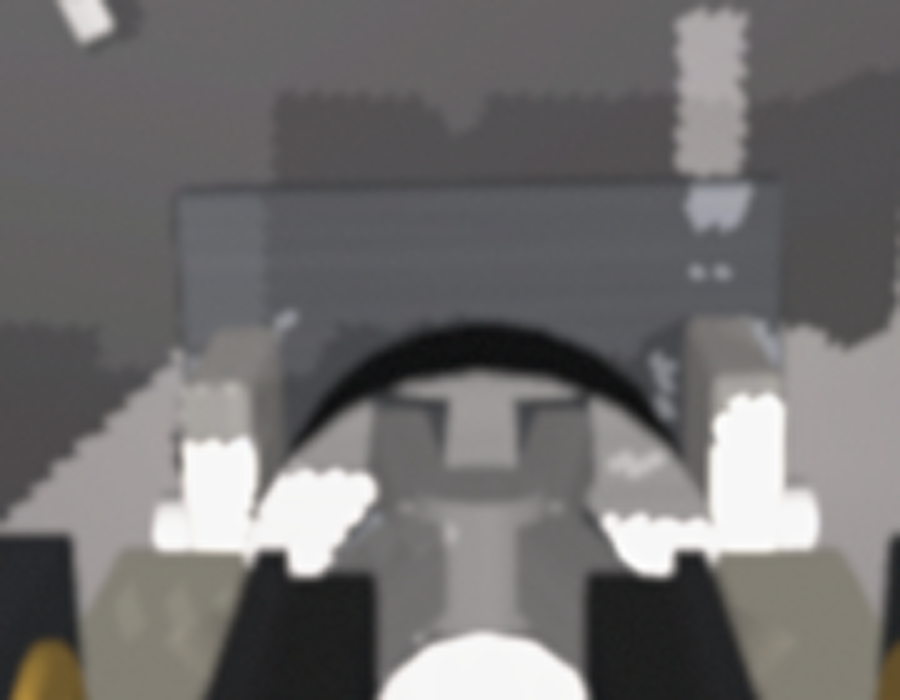

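{"api": "apply_moves", "payload": {"commands": [{"grip":0.555,"slide":[0,0,0],"roll":0},{"grip":0.53,"slide":[0,0,0],"roll":0},{"grip":0.51,"slide":[0,0,-0.0004],"roll":0},{"grip":0.495,"slide":[0,0,-0.0008],"roll":0},{"grip":0.49,"slide":[0,0,-0.001],"roll":0}]}}

```text
time_s: 28.38
tcp_pos: [0.5825, -0.021, 0.1547]
eef_rot: [-180.0, -0.0, -25.6]
contact_force: [0.7, -0.1, 4.3]
gripper_width: 0.0448
```

```bash
python3 look.py w24 220,170,400,310; python3 jaws2.py w24
```

```text
[ 0.58246131 -0.02102877  0.15468548] [-1.79984002e+02 -1.58944916e-02 -2.55580901e+01] 0.044755670721042404 [ 0.8 -0.2  4.8]
250 [(298, 313, [1.4, -6.2, -74.4]), (324, 334, [1.7, 10.6, -73.5])] [-5.8 10.7] half 8.3 mid 2.4
252 [(298, 312, [1.8, -6.0, -68.3]), (320, 334, [1.6, 9.1, -68.9])] [-6.1  9.2] half 7.6 mid 1.6
254 [(297, 312, [1.6, -5.9, -64.6]), (320, 334, [1.5, 9.7, -64.8])] [-6.6  9.1] half 7.8 mid 1.2
256 [(298, 309, [2.0, -6.3, -58.8]), (323, 334, [2.0, 10.1, -58.9])] [-6.7  9.9] half 8.3 mid 1.6
```

View pics/w24.png

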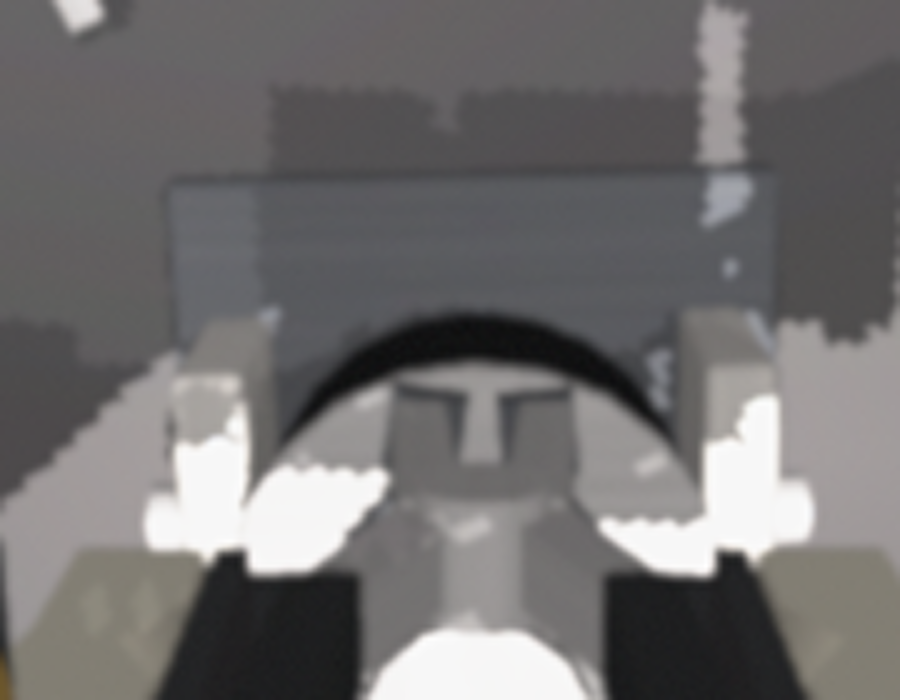

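{"api": "apply_moves", "payload": {"commands": [{"grip":0.487,"slide":[0,0,-0.001],"roll":0},{"grip":0.487,"slide":[0,0,-0.003],"roll":0},{"grip":0.487,"slide":[0,0,-0.006],"roll":0},{"grip":0.487,"slide":[0,0,-0.009],"roll":0},{"grip":0.487,"slide":[0,0,-0.012],"roll":0}]}}

```text
time_s: 29.05
tcp_pos: [0.5821, -0.0211, 0.1666]
eef_rot: [180.0, 0.0, -25.6]
contact_force: [-0.9, 0.3, -0.5]
gripper_width: 0.0453
```

```bash
python3 look.py w25 220,170,400,310 300,160,440,280; python3 jaws2.py w25
```

```text
[ 0.58213443 -0.02114575  0.1665648 ] [ 1.79982367e+02  2.37571849e-02 -2.55625904e+01] 0.045069351964147866 [ 0.7 -0.2 -1.1]
250 [(298, 308, [1.8, -7.5, -73.0]), (324, 333, [1.8, 10.0, -73.0])] [-7.6 10.4] half 9.0 mid 1.4
252 [(298, 309, [1.6, -6.6, -68.8]), (323, 334, [1.3, 10.6, -69.8])] [-7.  10.3] half 8.6 mid 1.6
254 [(298, 309, [1.6, -6.5, -64.3]), (323, 334, [1.8, 10.3, -63.9])] [-6.9 10.1] half 8.5 mid 1.6
256 [(298, 309, [1.9, -6.3, -59.0]), (323, 334, [1.8, 10.2, -59.5])] [-6.7  9.9] half 8.3 mid 1.6
```

View pics/w25.png

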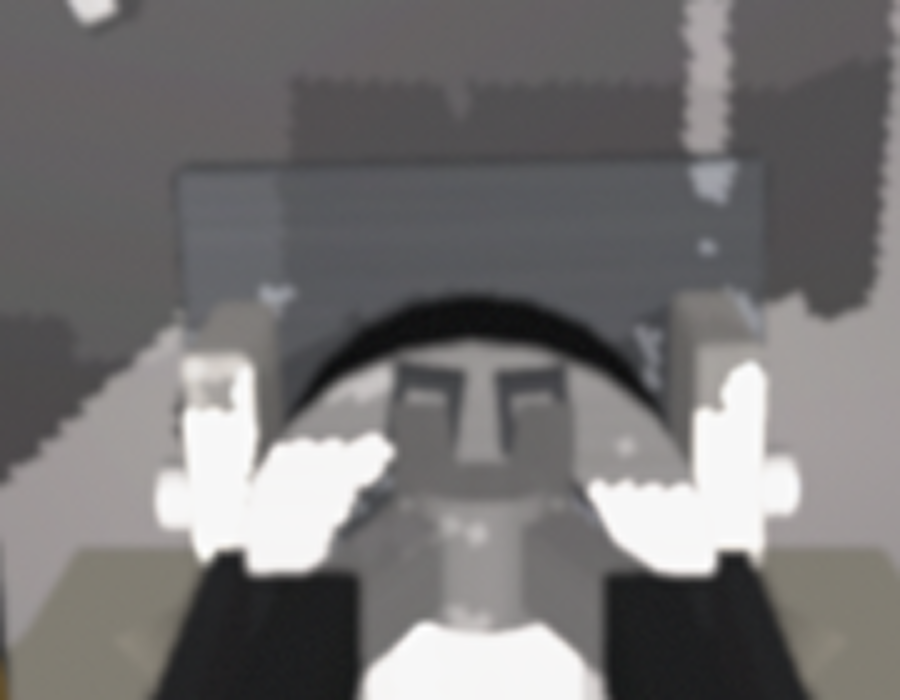

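{"api": "apply_moves", "payload": {"commands": [{"grip":0.487,"slide":[0,0,-0.01],"roll":0},{"grip":0.487,"slide":[0,0,-0.028],"roll":0},{"grip":0.487,"slide":[0,0,-0.046],"roll":0},{"grip":0.487,"slide":[0,0,-0.06],"roll":0},{"grip":0.487,"slide":[0,0,-0.066],"roll":0}]}}

```text
time_s: 29.78
tcp_pos: [0.5827, -0.021, 0.2337]
eef_rot: [-179.9, -0.1, -25.6]
contact_force: [0.2, 0.4, -2.3]
gripper_width: 0.0448
```

```bash
python3 look.py w26 220,170,400,310; python3 -c "
from h import *
go(.5955-.0045,-.2395-.0024,.23,-152.4)
p,d=capture('scene');W=cloud('scene',d);cv2.imwrite('pics/s26.png',cv2.resize(p[200:340,280:420][:,:,::-1],None,fx=4,fy=4,interpolation=cv2.INTER_CUBIC))
for n in('ring',):
  for o in cut_out(n,'scene')[:2]:
    m=o['mask'];print(o['score'],m.sum(),W[m].mean(0).round(4),np.percentile(W[m][:,2],[5,50,95]).round(4))
"
```

```text
t 29.82 tcp [ 0.5827 -0.0211  0.234 ] rot [-1.7995e+02 -8.0000e-02 -2.5550e+01] w 0.045 F [ 0.9 -0.3 -0.5]
 slide [0.1027 0.1957 0.004 ] roll 126.85 rows>= 11.9 j6 47.3
0.56 293 [ 0.5708 -0.003   0.0829] [0.0723 0.0772 0.0798]
```

View pics/s26.png

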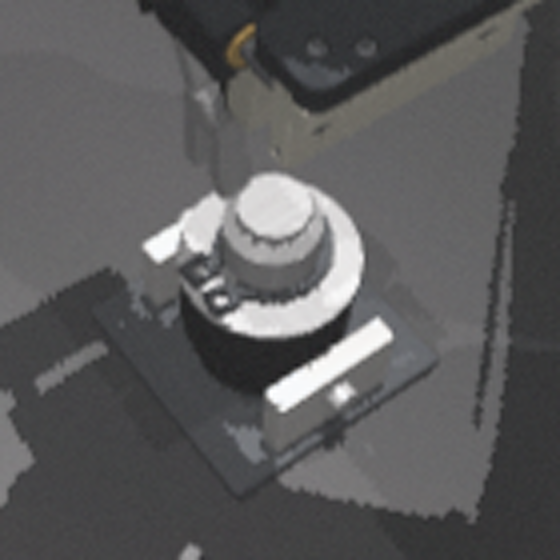

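View pics/w26.png

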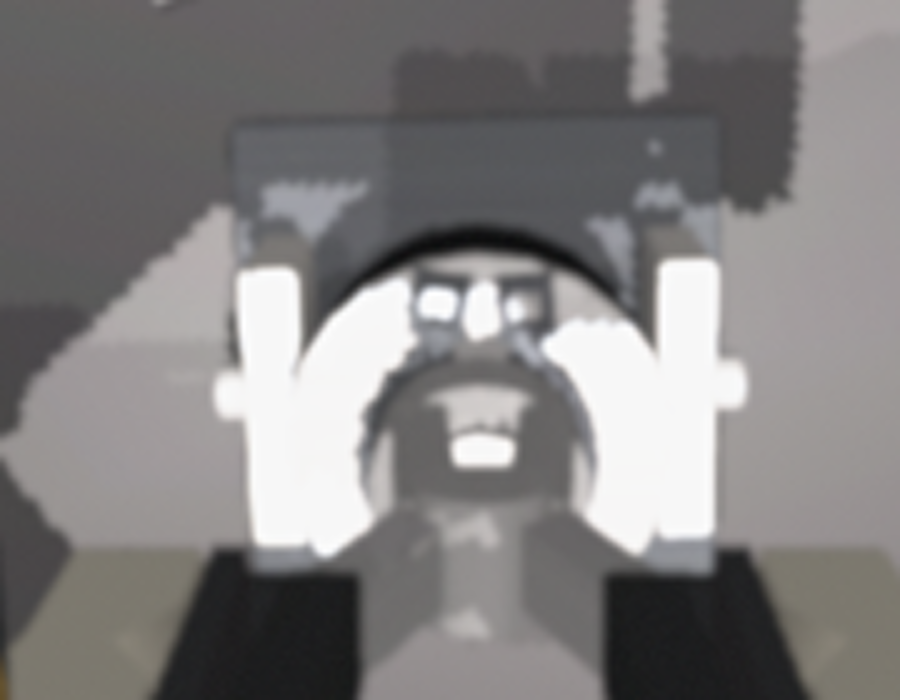

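{"api": "apply_moves", "payload": {"commands": [{"grip":0.487,"slide":[0.015,0.028,0],"roll":8},{"grip":0.487,"slide":[0.038,0.073,0],"roll":18},{"grip":0.487,"slide":[0.065,0.124,0],"roll":28},{"grip":0.487,"slide":[0.088,0.168,0],"roll":38},{"grip":0.487,"slide":[0.102,0.195,0],"roll":48}]}}

```text
time_s: 30.55
tcp_pos: [0.5895, -0.2432, 0.2313]
eef_rot: [179.9, 0.0, -74.0]
contact_force: [0.6, 0.0, -0.4]
gripper_width: 0.045
```

{"api": "apply_moves", "payload": {"commands": [{"grip":0.487,"slide":[0,0,0],"roll":9},{"grip":0.487,"slide":[0,0,0],"roll":18},{"grip":0.487,"slide":[0,0,0],"roll":27},{"grip":0.487,"slide":[0,0,0],"roll":36},{"grip":0.487,"slide":[0,0,0],"roll":45}]}}

```text
time_s: 31.18
tcp_pos: [0.5898, -0.2409, 0.2314]
eef_rot: [179.9, -0.0, -118.9]
contact_force: [0.6, -0.4, -1.8]
gripper_width: 0.0452
```

{"api": "apply_moves", "payload": {"commands": [{"grip":0.487,"slide":[0,0,0],"roll":9},{"grip":0.487,"slide":[0,0,0],"roll":18},{"grip":0.487,"slide":[0,0,0],"roll":26},{"grip":0.487,"slide":[0,0,0],"roll":32},{"grip":0.487,"slide":[0,0,0],"roll":34}]}}

```text
time_s: 31.8
tcp_pos: [0.5898, -0.2409, 0.2316]
eef_rot: [179.9, -0.1, -152.6]
contact_force: [0.4, -0.7, -1.0]
gripper_width: 0.045
```

{"api": "apply_moves", "payload": {"commands": [{"grip":0.487,"slide":[0,0,0.02],"roll":0},{"grip":0.487,"slide":[0,0,0.045],"roll":0},{"grip":0.487,"slide":[0,0,0.06],"roll":0},{"grip":0.487,"slide":[0,0,0.065],"roll":0},{"grip":0.487,"slide":[0,0,0.065],"roll":0}]}}

```text
time_s: 32.42
tcp_pos: [0.5904, -0.2411, 0.1677]
eef_rot: [-180.0, -0.0, -152.5]
contact_force: [-0.3, 1.0, -0.0]
gripper_width: 0.045
```

```bash
python3 look.py w27 240,170,400,310 160,150,300,290; python3 jaws2.py w27; python3 -c "
from h import *
go(.5955-.0045,-.2395-.0024,.15,-152.4)
N=np.load('w27.npz');W=N['W'];p=N['p']
from jaw import tf
T=tf(W,N['tcp'],np.radians(N['rot'][2]))*1000
s=(W[...,2]>.042)&(W[...,2]<.05)&(np.hypot(W[...,0]-.596,W[...,1]+.239)<.04)
q=T[s];print('rim in tool',cv2.minAreaRect(np.ascontiguousarray(q[:,:2],dtype=np.float32).reshape(-1,1,2)),q.min(0),q.max(0))
"
```

```text
[ 0.59037349 -0.24113136  0.16771889] [-1.79989725e+02 -1.06960854e-02 -1.52534017e+02] 0.0449012046134833 [ 0.2 -0.5 -0.7]
246 [(296, 308, [13.8, -9.3, -45.3]), (320, 332, [14.1, 5.4, -44.4])] [-9.3  5.8] half 7.5 mid -1.8
248 [(296, 302, [14.0, -10.9, -40.4]), (326, 332, [13.8, 7.7, -40.9])] [-11.2   7.7] half 9.4 mid -1.7
t 32.52 tcp [ 0.5907 -0.2412  0.1684] rot [-1.7995e+02  5.0000e-02 -1.5254e+02] w 0.0449 F [ 0.2 -0.5 -0.7]
 slide [ 0.0001 -0.0007  0.0184] roll -0.14 rows>= 0.3 j6 -57.8
rim in tool ((-5.459333419799805, -1.3062000274658203), (35.535926818847656, 46.11499786376953), 0.2212153673171997) [ -23.31618603  -24.40658191 -125.71842413] [  12.27118544   21.68252807 -118.4061527 ]
```

View pics/w27.png

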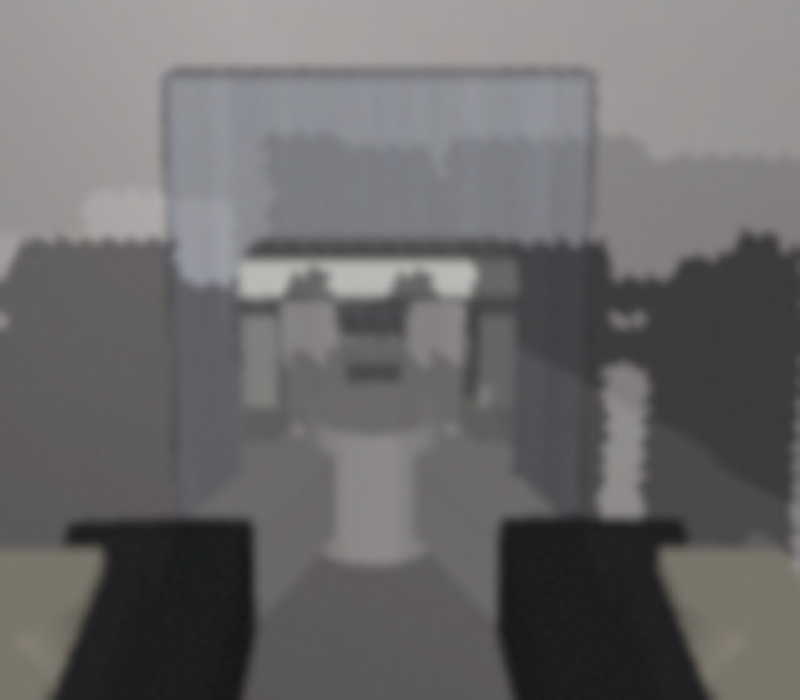

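View pics/w27s.png

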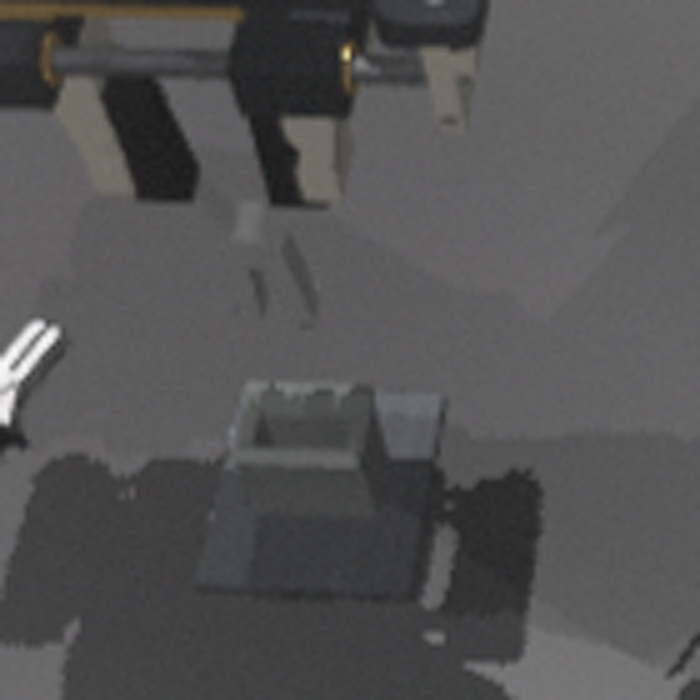

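```bash
python3 -c "
from jaw import *
N=np.load('w27.npz');T=tf(N['W'],N['tcp'],np.radians(N['rot'][2]))*1000
for v in range(226,300,4):
    ok=[u for u in range(290,336) if T[v,u,2]>-82 and T[v,u,0]<40]
    print(v,[(int(u),T[v,u].round(1).tolist()) for u in ok[::6]][:9])
"
```

```text
226 []
230 [(296, [16.7, -14.5, -74.9]), (302, [16.9, -10.3, -73.9]), (323, [17.2, 4.1, -73.0]), (329, [17.0, 8.3, -73.7])]
234 [(295, [14.1, -15.2, -73.9]), (301, [16.3, -10.7, -65.3]), (307, [15.6, -6.7, -67.9]), (326, [16.0, 6.0, -66.3]), (332, [15.7, 10.1, -67.6])]
238 [(296, [15.4, -13.6, -58.4]), (302, [15.5, -9.7, -58.1]), (320, [14.8, 1.9, -60.4]), (326, [15.4, 5.8, -58.3]), (332, [15.3, 9.7, -58.6])]
242 [(296, [14.1, -13.4, -53.3]), (302, [14.8, -9.5, -50.7]), (308, [14.7, -5.7, -51.3]), (325, [14.5, 5.0, -51.9]), (331, [14.7, 8.7, -51.1])]
246 [(296, [13.0, -13.1, -48.1]), (302, [13.8, -9.3, -45.3]), (308, [14.1, -5.6, -44.2]), (314, [15.8, -1.9, -38.6]), (320, [14.1, 1.8, -44.3]), (326, [14.1, 5.4, -44.4]), (332, [9.9, 9.8, -58.7])]
250 [(296, [9.4, -13.3, -51.4]), (302, [15.2, -8.8, -32.3]), (308, [14.9, -5.3, -33.2]), (314, [15.1, -1.8, -32.7]), (320, [15.1, 1.6, -32.5]), (326, [15.2, 5.1, -32.3])]
254 [(296, [5.7, -13.6, -54.6]), (302, [13.9, -8.6, -28.8]), (308, [14.8, -5.2, -26.0]), (315, [14.8, -1.3, -26.1]), (321, [14.6, 2.1, -26.5]), (327, [14.0, 5.5, -28.5])]
258
[... 879 characters left out ...]
0, [9.9, -14.0, -7.8]), (296, [8.6, -11.1, -11.1]), (302, [5.1, -8.4, -20.4]), (308, [3.4, -5.2, -24.8]), (314, [3.3, -1.8, -25.0]), (320, [3.0, 1.6, -25.6]), (326, [4.9, 4.8, -20.8]), (332, [8.7, 7.6, -10.9])]
278 [(290, [9.2, -13.8, -4.0]), (296, [6.0, -11.2, -12.0]), (302, [2.8, -8.4, -20.2]), (308, [0.6, -5.2, -25.7]), (314, [1.2, -1.8, -24.2]), (320, [0.4, 1.6, -26.1]), (326, [2.8, 4.8, -20.1]), (332, [5.6, 7.8, -13.1])]
282 [(290, [7.1, -13.8, -3.8]), (296, [3.9, -11.3, -11.7]), (313, [-1.7, -2.4, -25.4]), (331, [1.8, 7.4, -16.7])]
286 [(290, [5.2, -13.8, -3.1]), (296, [1.3, -11.3, -12.5])]
290 [(290, [2.9, -13.8, -3.4])]
294 [(290, [1.1, -13.8, -2.7])]
298 [(290, [-1.6, -13.9, -3.6])]
```

{"api": "apply_moves", "payload": {"commands": [{"grip":0.52,"slide":[-0.003,0,0],"roll":0},{"grip":0.55,"slide":[-0.008,0,0],"roll":0},{"grip":0.575,"slide":[-0.013,0,0],"roll":0},{"grip":0.575,"slide":[-0.0165,0,0],"roll":0},{"grip":0.575,"slide":[-0.0165,0,0],"roll":0}]}}

```text
time_s: 33.15
tcp_pos: [0.6051, -0.2332, 0.1674]
eef_rot: [180.0, -0.0, -152.5]
contact_force: [-1.1, 0.7, -1.8]
gripper_width: 0.0378
```

{"api": "apply_moves", "payload": {"commands": [{"grip":0.55,"slide":[0,0,0.005],"roll":0},{"grip":0.52,"slide":[0,0,0.015],"roll":0},{"grip":0.5,"slide":[0,0,0.025],"roll":0},{"grip":0.49,"slide":[0,0,0.033],"roll":0},{"grip":0.487,"slide":[0,0,0.036],"roll":0}]}}

```text
time_s: 33.78
tcp_pos: [0.6044, -0.2334, 0.1306]
eef_rot: [180.0, -0.1, -152.6]
contact_force: [0.1, 0.0, -1.5]
gripper_width: 0.0446
```

```bash
cat > rim.py <<'E'
from jaw import *
import sys
n=sys.argv[1]
N=np.load(n+'.npz');W=N['W'];T=tf(W,N['tcp'],np.radians(N['rot'][2]))*1000
print(N['tcp'],N['rot'])
s=(W[...,2]>.043)&(W[...,2]<.049)&(np.hypot(W[...,0]-.596,W[...,1]+.239)<.035)
q=T[s];print('rim in tool',cv2.minAreaRect(np.ascontiguousarray(q[:,:2],dtype=np.float32).reshape(-1,1,2)),q.min(0).round(1),q.max(0).round(1))
for v in range(220,268,4):
    ok=[u for u in range(285,345) if T[v,u,2]>-80 and T[v,u,0]<40]
    print(v,[(int(u),T[v,u].round(1).tolist()) for u in ok[::5]][:9])
E
python3 look.py w28 240,170,400,310 160,150,300,290; python3 rim.py w28
```

```text
[ 0.60443705 -0.23344043  0.13057519] [ 1.79959543e+02 -6.30633433e-02 -1.52565309e+02]
rim in tool ((10.621366500854492, -1.9362754821777344), (45.811946868896484, 35.9526481628418), 89.97962951660156) [ -7.3 -24.8 -87.6] [ 28.6  21.  -81.6]
220 []
224 []
228 []
232 [(297, [16.6, -13.5, -69.8]), (302, [16.6, -10.1, -69.8]), (307, [16.6, -6.7, -69.6]), (326, [16.7, 6.2, -69.1]), (331, [16.9, 9.5, -68.6])]
236 [(297, [15.1, -13.2, -64.5]), (302, [16.1, -9.8, -61.0]), (307, [16.1, -6.5, -60.9]), (325, [15.9, 5.3, -61.7]), (330, [15.7, 8.6, -62.2])]
240 [(297, [13.2, -13.1, -61.5]), (302, [15.0, -9.5, -55.0]), (307, [15.3, -6.3, -53.7]), (324, [15.3, 4.5, -54.0]), (329, [15.3, 7.6, -53.6])]
244 [(297, [9.3, -13.4, -65.5]), (302, [14.8, -9.2, -46.4]), (307, [14.6, -6.2, -47.0]), (322, [14.5, 3.1, -47.2]), (327, [14.6, 6.2, -47.0]), (332, [14.6, 9.3, -47.2])]
248 [(298, [13.8, -11.4, -41.0]), (303, [13.8, -8.4, -41.0]), (308, [15.5, -5.3, -35.4]), (313, [15.5, -2.4, -35.3]), (318, [15.5, 0.5, -35.2]), (323, [15.7, 3.4, -34.6]), (328, [14.1, 6.5, -39.9]), (333, [13.6, 9.6, -41.7])]
252 [(2
[... 226 characters left out ...]
(302, [12.5, -8.6, -29.5]), (307, [13.4, -5.7, -26.8]), (312, [14.2, -2.9, -24.3]), (317, [14.2, -0.1, -24.2]), (322, [13.9, 2.7, -25.2]), (327, [13.7, 5.5, -25.6]), (332, [11.9, 8.6, -31.3])]
260 [(293, [11.3, -13.5, -25.8]), (298, [11.4, -10.7, -25.6]), (303, [11.1, -8.0, -26.5]), (308, [11.4, -5.1, -25.6]), (313, [11.8, -2.3, -24.4]), (318, [12.0, 0.5, -23.7]), (323, [11.3, 3.3, -25.8]), (328, [11.6, 6.0, -25.0]), (333, [11.4, 8.9, -25.6])]
264 [(288, [11.0, -15.9, -19.9]), (293, [10.9, -13.2, -20.2]), (298, [11.1, -10.4, -19.5]), (303, [10.7, -7.8, -20.8]), (308, [8.8, -5.2, -26.4]), (313, [9.4, -2.3, -24.6]), (318, [9.4, 0.5, -24.4]), (323, [9.0, 3.3, -25.8]), (328, [11.0, 5.9, -20.1])]
```

View pics/w28.png

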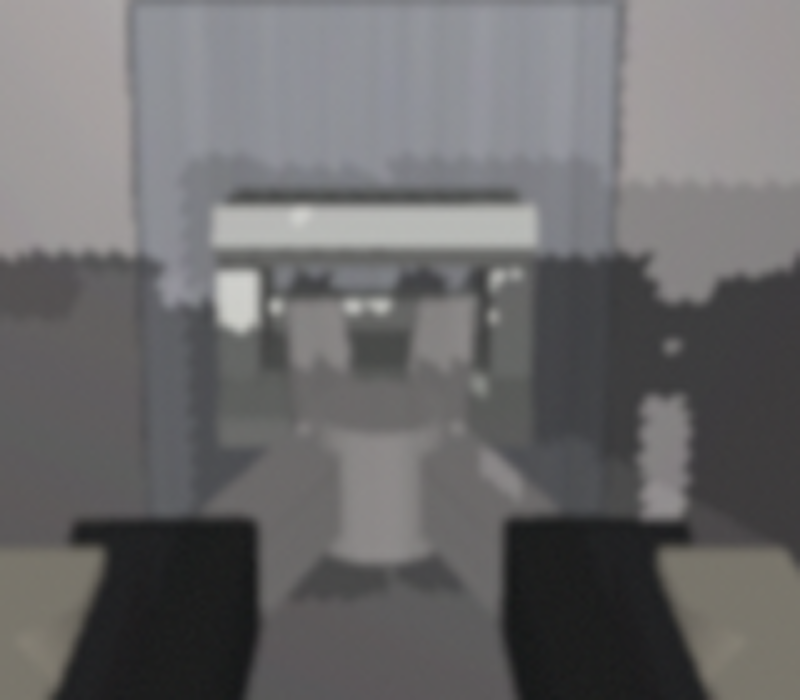

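View pics/w28s.png

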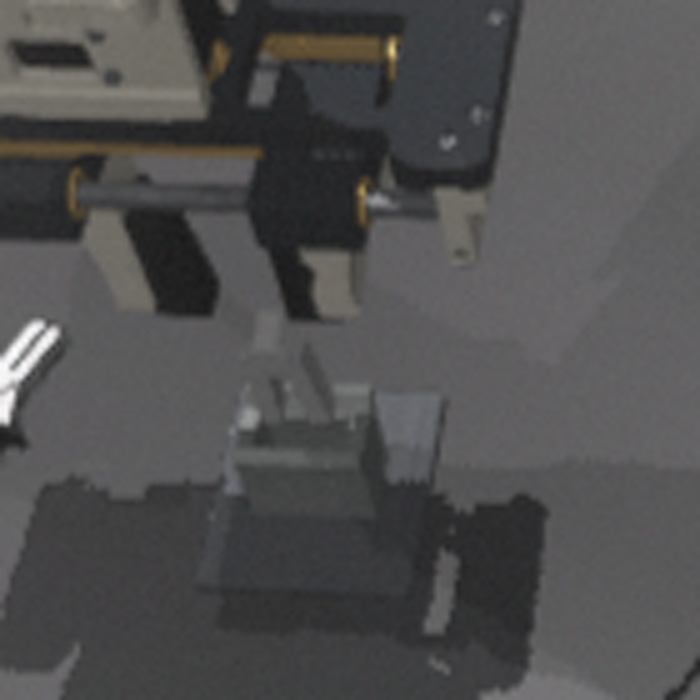

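{"api": "apply_moves", "payload": {"commands": [{"grip":0.487,"slide":[0,0,0.005],"roll":0},{"grip":0.487,"slide":[0,0,0.01],"roll":0},{"grip":0.487,"slide":[0,0,0.015],"roll":0},{"grip":0.487,"slide":[0.0,0,0.019],"roll":0},{"grip":0.487,"slide":[0.001,0,0.022],"roll":0}]}}

```text
time_s: 34.5
tcp_pos: [0.6039, -0.2339, 0.1092]
eef_rot: [180.0, -0.0, -152.6]
contact_force: [0.0, -0.2, -1.7]
gripper_width: 0.0448
```

{"api": "apply_moves", "payload": {"commands": [{"grip":0.487,"slide":[0.002,0,0.001],"roll":0},{"grip":0.487,"slide":[0.004,0,0.002],"roll":0},{"grip":0.487,"slide":[0.006,0,0.003],"roll":0}]}}

```text
time_s: 34.88
tcp_pos: [0.5986, -0.2368, 0.1067]
eef_rot: [-180.0, 0.0, -152.6]
contact_force: [-0.4, -0.2, -1.5]
gripper_width: 0.0452
```

```bash
python3 look.py w29 240,170,400,310 160,150,300,290; python3 rim.py w29
```

```text
[ 0.59862059 -0.23677632  0.10670957] [-1.79986632e+02  1.73218856e-02 -1.52560248e+02]
rim in tool ((6.053945541381836, -1.476125717163086), (46.0233154296875, 31.30735206604004), 89.8864974975586) [ -9.6 -24.5 -63.7] [ 21.7  21.6 -57.7]
220 []
224 []
228 [(285, [21.3, -20.8, -61.2]), (290, [21.5, -17.5, -60.7]), (295, [21.4, -14.3, -60.9]), (300, [21.5, -11.0, -60.4]), (305, [21.3, -7.8, -61.4]), (310, [21.4, -4.6, -61.0]), (315, [21.6, -1.3, -60.0]), (320, [21.4, 1.9, -61.0]), (325, [21.5, 5.2, -60.4])]
232 [(285, [18.9, -20.8, -60.2]), (290, [18.8, -17.6, -60.5]), (295, [18.9, -14.3, -60.4]), (300, [19.2, -11.0, -59.1]), (305, [19.1, -7.8, -59.3]), (310, [19.0, -4.6, -60.0]), (315, [18.9, -1.3, -60.1]), (320, [18.9, 1.9, -60.4]), (325, [19.0, 5.2, -59.6])]
236 [(285, [16.7, -20.7, -58.5]), (290, [16.6, -17.5, -58.6]), (295, [16.7, -14.2, -58.2]), (300, [16.7, -11.0, -58.5]), (306, [16.8, -7.1, -58.1]), (311, [16.6, -3.9, -58.7]), (316, [16.7, -0.7, -58.4]), (321, [16.8, 2.6, -57.9]), (326, [16.7, 5.8, -58.4])]
240 [(285, [11.8, -21.5, -66.4]), (290, [10.7, -18.5, -70.6]), (301, [
[... 899 characters left out ...]
(301, [10.1, -9.5, -36.8]), (306, [11.5, -6.5, -32.4]), (311, [11.5, -3.6, -32.6]), (316, [11.9, -0.7, -31.4]), (321, [11.5, 2.2, -32.4]), (326, [11.4, 5.1, -32.8]), (331, [10.3, 8.2, -36.2])]
260 [(285, [-1.8, -21.7, -64.6]), (290, [-2.5, -18.5, -66.9]), (295, [-4.1, -15.3, -71.4]), (300, [9.2, -9.9, -32.0]), (305, [11.6, -6.8, -24.9]), (310, [11.9, -4.0, -24.2]), (315, [11.4, -1.2, -25.6]), (320, [11.6, 1.6, -25.0]), (325, [11.3, 4.4, -25.8])]
264 [(285, [-5.1, -21.9, -66.0]), (290, [-5.0, -18.4, -65.6]), (295, [8.4, -12.6, -27.5]), (300, [8.3, -9.8, -27.5]), (305, [8.5, -6.9, -27.1]), (310, [9.3, -4.0, -24.8]), (315, [9.4, -1.2, -24.5]), (320, [9.3, 1.6, -24.8]), (325, [8.5, 4.4, -27.1])]
```

View pics/w29.png

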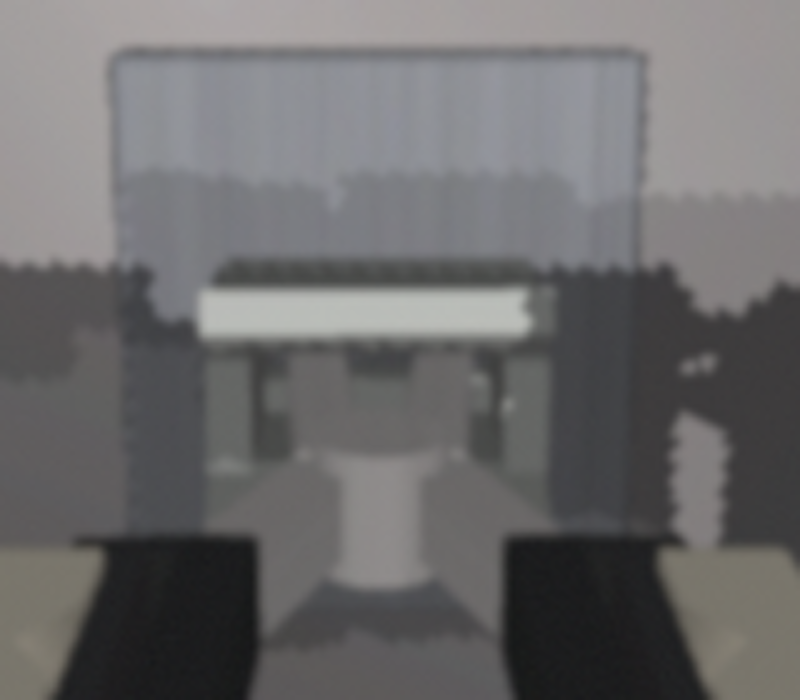

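View pics/w29s.png

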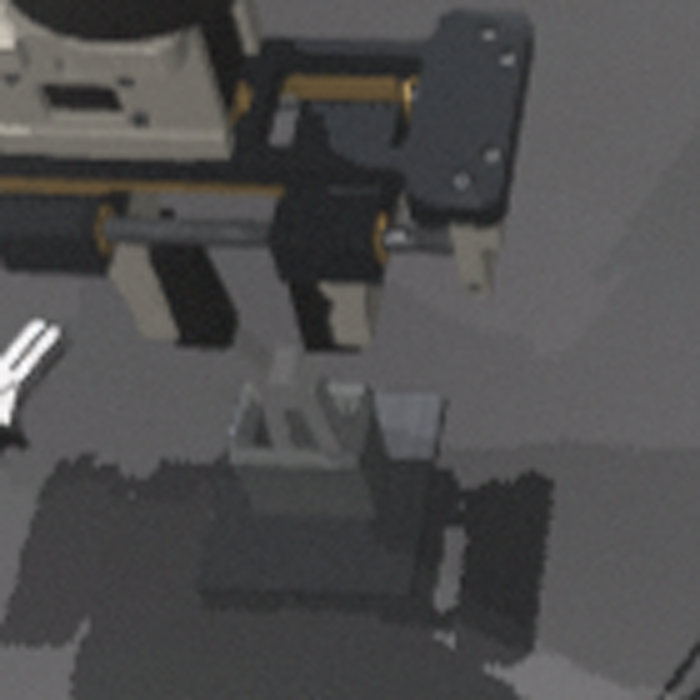

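{"api": "apply_moves", "payload": {"commands": [{"grip":0.487,"slide":[0.0015,0,0.003],"roll":0},{"grip":0.487,"slide":[0.003,0,0.006],"roll":0},{"grip":0.487,"slide":[0.004,0,0.009],"roll":0},{"grip":0.487,"slide":[0.0045,0,0.012],"roll":0},{"grip":0.487,"slide":[0.0045,0,0.0135],"roll":0}]}}

```text
time_s: 35.6
tcp_pos: [0.5945, -0.2387, 0.0927]
eef_rot: [180.0, -0.0, -152.6]
contact_force: [0.1, 1.2, -0.8]
gripper_width: 0.0448
```

{"api": "apply_moves", "payload": {"commands": [{"grip":0.487,"slide":[0,0,0.001],"roll":0},{"grip":0.487,"slide":[0,0,0.001],"roll":0}]}}

```text
time_s: 35.85
tcp_pos: [0.5949, -0.2387, 0.0924]
eef_rot: [-180.0, 0.0, -152.6]
contact_force: [-0.2, 0.4, 1.5]
gripper_width: 0.0451
```

{"api": "apply_moves", "payload": {"commands": [{"grip":0.487,"slide":[0,0,0.0008],"roll":0},{"grip":0.487,"slide":[0,0,0.0008],"roll":0}]}}

```text
time_s: 36.1
tcp_pos: [0.5953, -0.239, 0.0921]
eef_rot: [-179.9, 0.1, -152.5]
contact_force: [0.4, 0.3, 5.6]
gripper_width: 0.0451
```

```bash
python3 look.py w30 240,170,400,310 160,150,300,290; python3 rim.py w30
```

```text
[ 0.59534893 -0.23896437  0.09207117] [-1.79929100e+02  6.36452425e-02 -1.52540380e+02]
rim in tool ((-0.2261486053466797, -0.8487987518310547), (46.104129791259766, 36.911006927490234), 89.2098388671875) [-18.8 -24.1 -49.1] [ 18.4  22.  -43.2]
220 []
224 []
228 []
232 [(286, [14.0, -21.9, -79.3]), (293, [14.0, -17.0, -79.5]), (304, [14.1, -9.2, -79.2]), (311, [14.0, -4.3, -79.4]), (321, [14.0, 2.8, -79.5]), (329, [14.2, 8.4, -78.8]), (335, [14.0, 12.7, -79.6]), (343, [14.1, 18.4, -79.4])]
236 [(285, [14.1, -21.7, -68.1]), (290, [14.3, -18.2, -67.1]), (295, [13.9, -14.9, -68.6]), (300, [13.5, -11.6, -70.2]), (305, [14.2, -8.1, -67.8]), (310, [13.8, -4.8, -69.2]), (315, [13.9, -1.4, -68.7]), (320, [13.9, 2.0, -68.8]), (325, [14.0, 5.4, -68.5])]
240 [(285, [17.4, -19.7, -46.0]), (290, [17.0, -16.7, -47.4]), (295, [17.2, -13.6, -46.5]), (300, [17.4, -10.5, -46.1]), (305, [17.2, -7.5, -46.5]), (310, [17.3, -4.4, -46.1]), (315, [17.2, -1.3, -46.7]), (320, [17.2, 1.7, -46.5]), (325, [17.4, 4.8, -45.9])]
244 [(285, [14.9, -19.7, -45.6]), (290, [15.2, -16.6, -44.7]), (295, [15.1, -13.5, -45.
[... 706 characters left out ...]
2.3]), (295, [-3.5, -15.8, -78.6]), (300, [7.1, -10.6, -46.0]), (305, [7.0, -7.5, -46.2]), (310, [7.4, -4.4, -45.2]), (315, [8.9, -1.3, -40.6]), (320, [9.3, 1.7, -39.3]), (325, [6.8, 4.9, -46.8])]
260 [(285, [3.2, -20.3, -49.7]), (290, [-0.4, -18.0, -60.3]), (295, [-6.2, -15.8, -77.4]), (300, [6.9, -10.3, -38.7]), (305, [9.4, -7.1, -31.5]), (310, [8.7, -4.2, -33.6]), (315, [9.3, -1.3, -31.8]), (320, [8.5, 1.6, -34.0]), (325, [9.2, 4.5, -32.1])]
264 [(285, [0.7, -20.3, -49.1]), (290, [-2.7, -18.0, -59.0]), (295, [-8.5, -15.7, -75.3]), (300, [6.3, -10.1, -33.2]), (305, [8.3, -6.9, -27.5]), (310, [8.7, -4.1, -26.5]), (315, [8.9, -1.3, -26.0]), (320, [9.3, 1.5, -24.8]), (325, [9.3, 4.3, -24.8])]
```

View pics/w30.png

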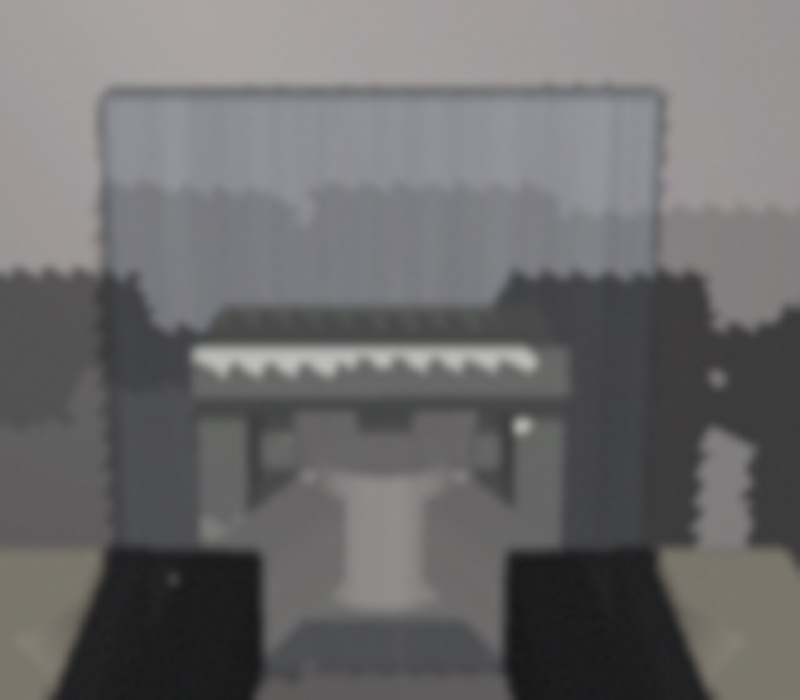

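{"api": "apply_moves", "payload": {"commands": [{"grip":0.46,"slide":[0,0,-0.0004],"roll":0},{"grip":0.43,"slide":[0,0,-0.0004],"roll":0},{"grip":0.38,"slide":[0,0,-0.0004],"roll":0},{"grip":0.3,"slide":[0,0,-0.0004],"roll":0},{"grip":0.15,"slide":[0,0,-0.0004],"roll":0}]}}

```text
time_s: 36.83
tcp_pos: [0.5944, -0.2386, 0.0913]
eef_rot: [180.0, -0.0, -152.6]
contact_force: [0.5, 0.5, 0.2]
gripper_width: 0.0664
```

{"api": "apply_moves", "payload": {"commands": [{"grip":0,"slide":[0,0,0],"roll":0},{"grip":0,"slide":[0,0,0],"roll":0},{"grip":0,"slide":[0,0,-0.01],"roll":0},{"grip":0,"slide":[0,0,-0.03],"roll":0},{"grip":0,"slide":[0,0,-0.06],"roll":0}]}}

```text
time_s: 37.45
tcp_pos: [0.5942, -0.2387, 0.1522]
eef_rot: [180.0, -0.1, -152.6]
contact_force: [0.3, -0.4, 0.2]
gripper_width: 0.0875
```

{"api": "apply_moves", "payload": {"commands": [{"grip":0,"slide":[0,0,-0.04],"roll":0},{"grip":0,"slide":[-0.03,0,-0.07],"roll":0},{"grip":0,"slide":[-0.07,0,-0.07],"roll":0},{"grip":0,"slide":[-0.07,0,-0.07],"roll":0},{"grip":0,"slide":[-0.07,0,-0.07],"roll":0}]}}

```text
time_s: 38.08
tcp_pos: [0.6565, -0.2064, 0.2217]
eef_rot: [180.0, -0.0, -152.5]
contact_force: [-0.2, -0.2, 0.2]
gripper_width: 0.0876
```

```bash
python3 look.py w31 230,70,390,190 160,150,300,290; python3 - <<'E'
from h import *
go(.66,-.205,.22,-152.5)
N=np.load('w31.npz');W=N['W']
s=(np.hypot(W[...,0]-.5955,W[...,1]+.239)<.05)&(W[...,2]>.12)&(W[...,2]<.145)
q=W[s];t=q[:,0]*np.cos(np.radians(-62.4))+q[:,1]*np.sin(np.radians(-62.4));L=t<np.mean([t.min(),t.max()])
r=[q[g].mean(0) for g in(L,~L)];print(len(q),r,'mid',(r[0]+r[1])/2,np.linalg.norm(r[0]-r[1]))
p,d=capture('scene');cv2.imwrite('pics/s31.png',p[:,:,::-1]);W=cloud('scene',d)
for o in cut_out('ring','scene')[:2]:
    m=o['mask'];w=W[m];print(o['score'],m.sum(),w.mean(0).round(4),np.percentile(w[:,2],[5,50,95]).round(4))
p,d=capture('top');cv2.imwrite('pics/t31.png',p[:,:,::-1])
k0=None
for n in('bearing','spring','driver'):
  k=get_calibration('top')
  for o in boxes_of(n,'top')[:1]: print(n,(k['R'].T@(np.array(o['position'])-k['t'])).round(3))
E
```

```text
t 38.17 tcp [ 0.6561 -0.2068  0.2219] rot [ 1.8000e+02 -1.0000e-02 -1.5258e+02] w 0.0877 F [ 0.2 -0.4  0.4]
 slide [-0.0043 -0.0002  0.0019] roll -0.08 rows>= 0.1 j6 -61.3
601 [array([ 0.58341727, -0.21929069,  0.1300869 ]), array([ 0.60419803, -0.25932067,  0.13014729])] mid [ 0.59380765 -0.23930568  0.1301171 ] 0.045102581566672025
0.72 270 [ 0.5695 -0.0033  0.0792] [0.073  0.0773 0.0799]
bearing [ 0.36  -0.141  0.016]
spring [ 0.359 -0.137  0.013]
```

View pics/w31.png

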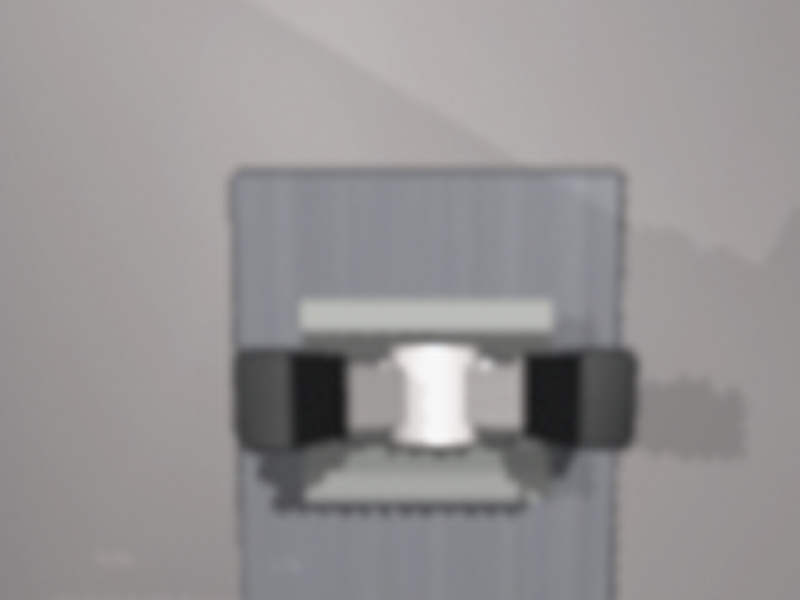

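View pics/s31.png

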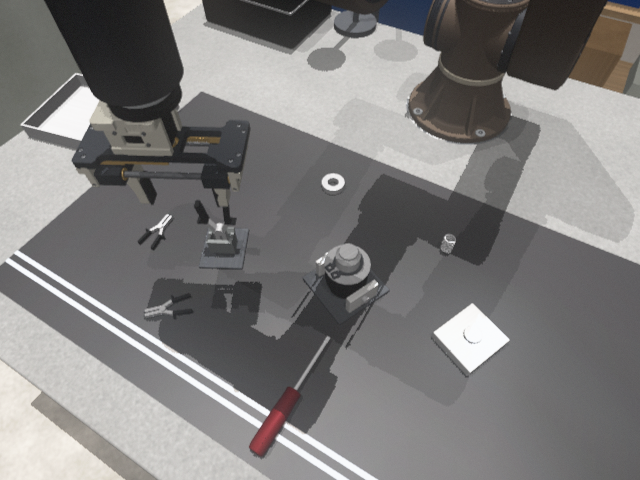

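```bash
python3 -c "
from plant import *
print(get_state()['time_s'],get_state()['contact_force']);print(close_job())"
```

```text
38.475 [-0.46671824 -0.48885916  0.47026921]
the job is handed in; nothing more can be done
None
```

I lifted the ring off the rest with the large pliers, slid it over the shaft and snapped it into the groove. The pliers are back in their stand, and I handed the job in at 38.5 s.

**Spreading and pressing:** I spread the ring to an estimated 0.14 rad per arm. I pressed the washer until the arm stopped moving down at about 9 N. The wrist force peaked at about 13 N while the handles were opening.

**Last checks:**
- **Ring:** the ear holes measured about 15.5 mm apart against 16.3 mm relaxed, so it looks closed. Its ear tops are at about 79 mm, which puts the underside about 12 mm above the barrel top. The scene picture shows it level round the shaft. I did not take a close-up of its tilt or centring after the snap.
- **Pliers:** they stand upright and released in the pocket, with handle tops at 130 mm and the handles' midpoint within about 2 mm of the stand's centre. The gripper is clear of everything, with no force on the tool.
- **Bystanders:** the bearing reads within 6 mm of its starting measurement, which is about the detector's accuracy. In the last check the detector mistook the bearing for the spring and missed the driver. Both look unmoved in the final scene picture.

**What disagreed:**
- The pliers tilted in the grip during fast turns, by about 2–3° at the ring and 6° on the way back. I squared them up with a short squeeze at both places. For the return I also steered the tips into the pocket and straightened the pliers there.
- The wrist and scene cameras differed by about 2–3 mm sideways, so I aligned each fit using a single picture.

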